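# Fit toothed hubs on stub shafts and lock each with a snap ring

## Task

Fit every toothed hub on the bench over a stub shaft of its own, turned so that all six teeth drop into the slots of the shaft's collar and the hub sits fully home. Then lock each hub with a retaining ring: spread the ring with the ring pliers, lower it over the shaft's head on to the hub and let it close in the groove, handling the rings with the pliers only, never with the fingers. A shaft without a hub gets no ring and spare rings stay lying on the bench; at the end stand the pliers back in their stand, and leave the marker, brush and drill case where they are.

Things in the scene. Friction and masses are not known exactly. Their poses are not given: they have to be found in the camera images.
- hub_1: Steel hub, 0.25 kg, up to three alike (some may be absent): thick ring, 66 mm outside, 44 mm bore, six teeth below. Origin: centre of the tooth-tip plane, z up. Teeth 0-8 mm high, 11 mm wide, 25-33 mm from the axis, one on +x, then every 60 deg; ring body 8-28 mm high, grip its outside anywhere round. Starts standing on its teeth.
- shaft_1: Fixed stub shaft, three alike; origin on its axis at bench height, z up. Blue foot 92 mm across to 10 mm, 76 to 20 mm. Collar of six dogs 20-29 mm high, 24-33 mm from the axis, with six slots 14 mm wide between them, one on +x, then every 60 deg (teeth have 1.5 mm play). Shaft 41 mm diameter to 48 mm, groove 34 mm diameter 48-59.5 mm, head 39 mm diameter 59.5-69 mm.
- ring_1: Dark snap ring lying flat, three alike, 8 mm thick, 36 g, 35 mm inside, 49 mm outside. Origin: ring centre, underside; z up; gap at -x, left arm +y, right -y. The arms end in lugs from x = -26 to -40 mm; the gap between the lugs is 26 mm wide at x = -26 and 19.5 mm at x = -40 at rest. Put the blades in at x = -32 mm.
- ring_1_left (a joint): Swing of the ring's left (+y) arm: 0 at rest, grows as it spreads, 0.235 rad when the lug faces are parallel 47 mm apart, stop at 0.40. Sprung to 0.
- ring_1_right (a joint): The same for the right (-y) arm.
- hub_2: Hub like hub_1. Seated on a shaft its origin is about 21 mm above the bench and its top at 49 mm; if the teeth stand on the collar instead of in the slots, the origin is at 29 mm.
- shaft_2: Shaft like shaft_1. The hub's ring body rests on the dogs; the ring then lies on the hub's top (49 mm up), below the head, whose underside is at 59.5 mm; the head's top edge has a 2.5 mm chamfer.
- ring_2: Ring like ring_1. With the lugs spread parallel, 47 mm apart, a 42 mm round passes through it, centred at x = -4 mm in the ring's frame (4 mm from its origin towards the gap). Each lug then presses inward with 7 N and friction on the blades carries the ring.
- ring_2_left (a joint): Swing of the ring's left (+y) arm: 0 at rest, grows as it spreads, 0.235 rad when the lug faces are parallel 47 mm apart, stop at 0.40. Sprung to 0.
- ring_2_right (a joint): The same for the right (-y) arm.
- hub_3: Hub like hub_1.
- shaft_3: Shaft like shaft_1.
- ring_3: Ring like ring_1. On the shaft any direction of the gap is right; bow and shaft are oiled, so a released ring closes up round the groove.
- ring_3_left (a joint): Swing of the ring's left (+y) arm: 0 at rest, grows as it spreads, 0.235 rad when the lug faces are parallel 47 mm apart, stop at 0.40. Sprung to 0.
- ring_3_right (a joint): The same for the right (-y) arm.
- pliers: Upright ring pliers, 0.18 kg, blue handles above, blades below. Origin: pivot; pivot axis x; z up the tool, y across; this is the left (+y) half. Halves do not cross: squeezing the handles spreads the blades. Handles end in cross bars (12 mm thick, 28 long in x) 60 mm above the pivot, outsides 64 mm apart when free: grip these from above, across y.
- pliers_jaw (a joint): Angle between the halves: 0 free (outer blade faces 12 mm apart at the tips, 18 mm at 16 mm up); at 0.40 these faces are parallel, 47 mm apart, bars' outsides 39 mm apart; stop 0.44. A spring holds it shut: 6 to 8 N on each bar, 18 N with a spread ring, so squeeze with 30 N or more. Squeezing lowers the tips about 3 mm relative to the bars, besides any travel of the gripper's own pads.
- tip_left (a point): Lowest point of the outer, serrated face of the left (+y) blade, middle of its 12 mm width; about 89 mm below the pivot. Blades are 5 mm thick and straight for 16 mm. These faces press on the ring's lugs.
- tip_right (a point): Lowest point of the outer, serrated face of the right (-y) blade, middle of its 12 mm width; about 89 mm below the pivot. Blades are 5 mm thick and straight for 16 mm. These faces press on the ring's lugs.
- stand: Grey tool stand, fixed; origin at bench height under the pocket. Pocket 15.5 mm (x) by 25 mm (y), floor at 5 mm, walls to 55 mm, lips flaring out to 64 mm. The pliers stand in it on their tips, pivot 94 mm above the bench, plier x along the stand's x, either way round.
- marker: Black paint marker lying near the right edge of the bench, 131 x 18 x 18 mm. Leave it.
- brush: Flat chip brush, 169 x 36 x 13 mm, behind the shafts. Leave it.
- drill_case: Orange drill case, shut, 96 x 135 x 33 mm, lying to the left of the tool stand. Leave it.

How it is judged (in metres and radians):
At the end, for the whole second after the job is handed in: Each hub on a shaft: within 3.5 mm, level to 0.06 rad, origin 18.5-23.5 mm above the bench. On each a ring: origin 25.5-32.5 mm above the hub's, within 4.5 mm, level to 0.1, arms under 0.07 rad. Other rings below 6 mm. Pliers in the stand: within 12 mm, 86-102 mm up, tilt under 0.15. At rest (((horizontal distance between hub_1 and shaft_1 below 0.0035 m and z of hub_1 in the frame of shaft_1 between 0.0185 and 0.0235 m and angle between hub_1's own z axis and vertical below 0.06 rad) or (horizontal distance between hub_1 and shaft_2 below 0.0035 m and z of hub_1 in the frame of shaft_2 between 0.0185 and 0.0235 m and angle between hub_1's own z axis and vertical below 0.06 rad) or (horizontal distance between hub_1 and shaft_3 below 0.0035 m and z of hub_1 in the frame of shaft_3 between 0.0185 and 0.0235 m and angle between hub_1's own z axis and vertical below 0.06 rad)) and ((horizontal distance between hub_2 and shaft_1 below 0.0035 m and z of hub_2 in the frame of shaft_1 between 0.0185 and 0.0235 m and angle between hub_2's own z axis and vertical below 0.06 rad) or (horizontal distance between hub_2 and shaft_2 below 0.0035 m and z of hub_2 in the frame of shaft_2 between 0.0185 and 0.0235 m and angle between hub_2's own z axis and vertical below 0.06 rad) or (horizontal distance between hub_2 and shaft_3 below 0.0035 m and z of hub_2 in the frame of shaft_3 between 0.0185 and 0.0235 m and angle between hub_2's own z axis and vertical below 0.06 rad)) and ((horizontal distance between hub_3 and shaft_1 below 0.0035 m and z of hub_3 in the frame of shaft_1 between 0.0185 and 0.0235 m and angle between hub_3's own z axis and vertical below 0.06 rad) or (horizontal distance between hub_3 and shaft_2 below 0.0035 m and z of hub_3 in the frame of shaft_2 between 0.0185 and 0.0235 m and angle between hub_3's own z axis and vertical below 0.06 rad) or (horizontal distance between hub_3 and shaft_3 below 0.0035 m and z of hub_3 in the frame of shaft_3 between 0.0185 and 0.0235 m and angle between hub_3's own z axis and vertical below 0.06 rad)) and ((horizontal distance between ring_1 and hub_1 below 0.0045 m and z of ring_1 in the frame of hub_1 between 0.0255 and 0.0325 m and value of joint each of ring_1_left, ring_1_right below 0.07 rad and angle between ring_1's own z axis and vertical below 0.1 rad) or (horizontal distance between ring_2 and hub_1 below 0.0045 m and z of ring_2 in the frame of hub_1 between 0.0255 and 0.0325 m and value of joint each of ring_2_left, ring_2_right below 0.07 rad and angle between ring_2's own z axis and vertical below 0.1 rad) or (horizontal distance between ring_3 and hub_1 below 0.0045 m and z of ring_3 in the frame of hub_1 between 0.0255 and 0.0325 m and value of joint each of ring_3_left, ring_3_right below 0.07 rad and angle between ring_3's own z axis and vertical below 0.1 rad)) and ((horizontal distance between ring_1 and hub_2 below 0.0045 m and z of ring_1 in the frame of hub_2 between 0.0255 and 0.0325 m and value of joint each of ring_1_left, ring_1_right below 0.07 rad and angle between ring_1's own z axis and vertical below 0.1 rad) or (horizontal distance between ring_2 and hub_2 below 0.0045 m and z of ring_2 in the frame of hub_2 between 0.0255 and 0.0325 m and value of joint each of ring_2_left, ring_2_right below 0.07 rad and angle between ring_2's own z axis and vertical below 0.1 rad) or (horizontal distance between ring_3 and hub_2 below 0.0045 m and z of ring_3 in the frame of hub_2 between 0.0255 and 0.0325 m and value of joint each of ring_3_left, ring_3_right below 0.07 rad and angle between ring_3's own z axis and vertical below 0.1 rad)) and ((horizontal distance between ring_1 and hub_3 below 0.0045 m and z of ring_1 in the frame of hub_3 between 0.0255 and 0.0325 m and value of joint each of ring_1_left, ring_1_right below 0.07 rad and angle between ring_1's own z axis and vertical below 0.1 rad) or (horizontal distance between ring_2 and hub_3 below 0.0045 m and z of ring_2 in the frame of hub_3 between 0.0255 and 0.0325 m and value of joint each of ring_2_left, ring_2_right below 0.07 rad and angle between ring_2's own z axis and vertical below 0.1 rad) or (horizontal distance between ring_3 and hub_3 below 0.0045 m and z of ring_3 in the frame of hub_3 between 0.0255 and 0.0325 m and value of joint each of ring_3_left, ring_3_right below 0.07 rad and angle between ring_3's own z axis and vertical below 0.1 rad)) and (height (world z) of ring_1 below 0.006 m or (horizontal distance between ring_1 and hub_1 below 0.0045 m and z of ring_1 in the frame of hub_1 between 0.0255 and 0.0325 m) or (horizontal distance between ring_1 and hub_2 below 0.0045 m and z of ring_1 in the frame of hub_2 between 0.0255 and 0.0325 m) or (horizontal distance between ring_1 and hub_3 below 0.0045 m and z of ring_1 in the frame of hub_3 between 0.0255 and 0.0325 m)) and (height (world z) of ring_2 below 0.006 m or (horizontal distance between ring_2 and hub_1 below 0.0045 m and z of ring_2 in the frame of hub_1 between 0.0255 and 0.0325 m) or (horizontal distance between ring_2 and hub_2 below 0.0045 m and z of ring_2 in the frame of hub_2 between 0.0255 and 0.0325 m) or (horizontal distance between ring_2 and hub_3 below 0.0045 m and z of ring_2 in the frame of hub_3 between 0.0255 and 0.0325 m)) and (height (world z) of ring_3 below 0.006 m or (horizontal distance between ring_3 and hub_1 below 0.0045 m and z of ring_3 in the frame of hub_1 between 0.0255 and 0.0325 m) or (horizontal distance between ring_3 and hub_2 below 0.0045 m and z of ring_3 in the frame of hub_2 between 0.0255 and 0.0325 m) or (horizontal distance between ring_3 and hub_3 below 0.0045 m and z of ring_3 in the frame of hub_3 between 0.0255 and 0.0325 m)) and horizontal distance between pliers and stand below 0.012 m and z of pliers in the frame of stand between 0.086 and 0.102 m and angle between pliers's own z axis and vertical below 0.15 rad and linear speed of each of hub_1, hub_2, hub_3, ring_1, ring_2, ring_3, pliers below 0.02 m/s); the robot touches nothing.
It fails at once if the fingers press on a ring (contact force between the fingers and ring_1 above 2 N or contact force between the fingers and ring_2 above 2 N or contact force between the fingers and ring_3 above 2 N).
It fails at once if the marker, brush or drill case is moved more than 30 mm (distance of any of marker, brush, drill_case from where it was at the start of the episode above 0.03 m).
Of hub_1, hub_2, hub_3 only 2 to 3 are there at a start; the rules pass over those that are not, and their reading is None.
At some moment in a run one of hub_1, hub_2, hub_3, ring_1, ring_2, ring_3 may be knocked a few centimetres aside while the robot is not near it.
It also fails if it takes over 210 s, if anything falls off the work surface, if the arm or the gripper's body presses on something with over 40 N, if the wrist force passes 120 N, or if a joint passes its speed limit or range.

## Robot

A 6-joint arm with a two-finger parallel gripper is mounted at the origin on a cart in front of the work surface, level with it; the furniture and walls round the work are solid. World frame = base frame: x ahead of the robot, y to its left, z up, the work surface at z = 0. Lengths are in m, angles in degrees, forces in N, time in s.
With the tool pointing down it reaches from about 0.375 to 0.75 m from the base axis. Payload 9 kg.
Tool frame: the origin (TCP) lies at the very end of the fingers, on their centre line; the grasp point (between the pads) lies 19 mm behind it (grip_point_offset is the distance from the TCP to the grasp point, in m); z points along the fingers, x is the direction in which the jaws open and shut, and the axes are right-handed (so a half turn about z gives the same grasp; the last joint's range is limited). The gripper opens to 85 mm and grips with 20 to 120 N. Pads are 22 mm wide; open, the fingers measure 114 mm over their backs; the gripper's body (76 mm by 85 mm) begins 54 mm behind the grasp point. The pads swing forward as they close: fully open they stand 13 mm farther back than shut.
Start: joints at [-88.562, 5.964, 5.575, 89.605, 0, 77.527], TCP at [0.144, -0.582, 0.231] pointing down, gripper open.
Joint ranges: [-171.21, 171.21], [-48.23, 106.86], [-62.78, 66.21], [-105.2, 120.99], [-86.42, 89.51], [-180, 180]. Speed limits (degrees/s): [127.2, 127.2, 147.25, 180, 180, 180].

## Interface

Orientations are given as [roll, pitch, yaw] about the fixed x, y, z axes, in that order (R = Rz(yaw) Ry(pitch) Rx(roll)).
In Python, from bench import get_state, read_camera, finish_job, search_frame, pinpoint, grip_point_offset gives the robot as it stands. The module is installed in compiled form; this text tells all that it offers.
- The arm moves only by the tool apply_moves, never from a script. Its arguments are lists of equal length, an entry for each row: "dp": the shift along the tool's x, y, z in m, a list of three; "spin": the turn about the tool's z in degrees. In form: {"dp": [[tx, ty, tz], ...], "spin": [spin, ...]}. A call has 1 to 8 rows; each row shifts and turns the commanded pose from where the row before left it, along the tool's axes as they then stand; what a row does not reach is not made up. A row lasts 1/12 s, in which the tool goes at most 41.7 mm and 7.16 degrees, less where a joint would pass 70% of its speed; a pose out of reach is approached as far as the arm can. A call with a gripper value outside its range is refused whole. "grip" is the finger opening in m, from 0 to 0.0854, set as the call begins (left out, the last holds). The fingers move at their own pace and stop on an object; "grip_force" is the grip in N (left out, the last holds). Time passes only in rows, so rows that do not move let the fingers close. It gives the time, the measured TCP pose, the force and the opening at its end, in the units of the state.
- get_state(): the state, without advancing time (a new reading comes with each control period).
- read_camera(name): name is "side" or "top" or "wrist"; returns a dict with "color" (420x560x3 uint8, red, green, blue), "depth" (420x560 float32, m along the optical axis (not along the pixel's ray), 0 where there is no reading), "K" (3x3 intrinsics, pixels), "rvec" (rotation vector, rad) and "tvec" (3), from world to camera coordinates, as OpenCV has them. Camera axes: x right, y down, z forward; pixel columns grow to the right and rows downward; lengths in m; the calibration is good to about 2 mm. A picture is of the moment at which its call begins.
- finish_job(): hands the job in, once; it reports no verdict.
Trained networks look in a picture, given as the dict that the camera call returned (one of the last four; its "shot" number tells which), for a name from the list of things; names that differ only in an ending like _2 or _b are one class to them, and where a whole thing is asked for, a point or a joint stands for the part that bears it (a point fixed in the world has none). Each returns a list of dicts, best first, with "conf" (0 to 1); they miss things now and then, are a little off and sometimes report something else, mostly with a low value. They report only what shows in the picture. A call takes as long as a camera call.
- search_frame(picture, target): "uv" ([column, row] in pixels, amid what is visible of it).
- pinpoint(picture, target): "uv" ([column, row] in pixels: a listed point, or the origin of a listed thing).
The state is a dict: "clock": time; "joint_positions": joint angles; "qd": joint speeds; "effort": joint torques, N m; "tcp_pos": TCP position; "ee_rot": TCP orientation; "wrist_force": force on the tool from outside, world axes, zero at the start; "torque": the same for the moment, N m; "gripper_width": finger opening in m.
Only numpy, scipy, OpenCV 4.12 (cv2) and the standard library are available. Lean on these libraries where they do the work, as an engineer would, in place of code of your own. Each camera call takes 0.05 s, during which the arm holds its last target.

## Working session

There is one attempt and no reset: what is moved stays moved. The work goes in short steps, Python scripts to look and compute and a tool call to move; the robot and the scene stay as the last step left them, time stands still between calls to the robot, and variables do not carry over. Pictures are saved under pics/ and viewed, and the job is handed in when it is done.

Besides the shell and the picture viewer there is one more tool, called after "Request:" in YAML: its name, and indented under it one key for each argument. apply_moves: Moves the arm, as the interface text tells. Its arguments: {"type":"object","properties":{"dp":{"type":"array","items":{"type":"array","items":{"type":"number"}}},"spin":{"type":"array","items":{"type":"number"}},"grip":{"type":"number"},"grip_force":{"type":"number"}},"required":["dp","spin"]}

```bash
ls; mkdir -p pics
cat > h.py <<'E'
import numpy as np, cv2
from bench import *
def save(p,name,scale=1):
    cv2.imwrite('pics/'+name, cv2.cvtColor(p['color'],cv2.COLOR_RGB2BGR))
def ext(p):
    R,_=cv2.Rodrigues(np.array(p['rvec'],float)); t=np.array(p['tvec'],float).reshape(3); return R,t
def ray(p,uv,z):
    "point where pixel ray meets world height z"
    R,t=ext(p); K=np.array(p['K']); d=R.T@np.linalg.solve(K,[uv[0],uv[1],1.]); c=-R.T@t
    return c+d*(z-c[2])/d[2]
def proj(p,X):
    R,t=ext(p); q=np.array(p['K'])@(R@np.array(X,float)+t); return q[:2]/q[2]
def cloud(p):
    R,t=ext(p); K=np.array(p['K']); d=p['depth']; v,u=np.mgrid[:d.shape[0],:d.shape[1]]
    c=np.stack([(u-K[0,2])/K[0,0]*d,(v-K[1,2])/K[1,1]*d,d],-1)
    w=(c-t)@R; w[d==0]=np.nan; return w
E
python3 - <<'E'
from h import *
np.set_printoptions(precision=4,suppress=True)
s=get_state();print(s)
for n in ['top','side','wrist']:
    p=read_camera(n); save(p,n+'0.png'); R,t=ext(p); print(n,p['K'],-R.T@t,R)
    for o,z in [('hub_1',0.0),('shaft_1',0),('ring_1',0),('pliers',.094),('stand',0.0),('tip_left',.005)]:
        for r in pinpoint(p,o): print(n,o,round(r['conf'],2),np.round(r['uv'],1),ray(p,r['uv'],z))
E
```

```text
pics
{'clock': 0.0, 'joint_positions': array([-88.561 ,   5.9998,   5.5267,  89.6065,  -0.0019,  77.5284]), 'qd': array([-0.0623,  0.0664,  0.0755, -0.0082,  0.0221, -0.0765]), 'effort': array([  0.0033, -55.6928,  50.3648,   0.017 ,   0.0001,   0.    ]), 'tcp_pos': array([ 0.1443, -0.582 ,  0.2305]), 'ee_rot': array([-179.9846,    0.0781,  -76.0894]), 'wrist_force': array([-0.2888,  0.2966, -0.0908]), 'torque': array([0.0102, 0.0201, 0.0529]), 'gripper_width': 0.08526156617607028}
top [[421.9412   0.     281.7631]
 [  0.     421.9412 206.157 ]
 [  0.       0.       1.    ]] [0.3567 0.005  1.5849] [[ 0.0263 -0.9997 -0.0023]
 [-0.9871 -0.0256 -0.1583]
 [ 0.1582  0.0064 -0.9874]]
top hub_1 0.68 [287.5 234.5] [ 0.5031 -0.0091  0.    ]
top hub_1 0.46 [348.3 243.1] [ 0.4767 -0.2378  0.    ]
top shaft_1 0.88 [347.4 204. ] [ 0.6253 -0.2342  0.    ]
top shaft_1 0.65 [249.9 206.4] [0.6065 0.1365 0.    ]
top shaft_1 0.65 [289.1 202.9] [ 0.6238 -0.0123  0.    ]
top ring_1 0.63 [318.4 237.7] [ 0.4941 -0.1255  0.    ]
top ring_1 0.58 [256.3 247.2] [0.4524 0.1066 0.    ]
top ring_1 0.51 [224.1 241
[... 505 characters left out ...]
e hub_1 0.71 [269.  282.4] [ 0.4772 -0.2263  0.    ]
side shaft_1 0.76 [323.  277.5] [ 0.6243 -0.2399  0.    ]
side shaft_1 0.64 [275.8 225.4] [0.606  0.1414 0.    ]
side shaft_1 0.62 [291.8 244.3] [ 0.6102 -0.0148  0.    ]
side ring_1 0.68 [263.6 263.7] [ 0.4925 -0.1176  0.    ]
side ring_1 0.59 [232.3 220.7] [0.4762 0.2197 0.    ]
side ring_1 0.54 [233.4 234.8] [0.4543 0.1032 0.    ]
side pliers 0.71 [225.  185.3] [0.474  0.3188 0.094 ]
side stand 0.69 [222.6 211.4] [0.4619 0.3134 0.    ]
wrist [[373.0297   0.     284.627 ]
 [  0.     373.0297 204.7347]
 [  0.       0.       1.    ]] [ 0.2142 -0.5647  0.3744] [[ 0.241  -0.9705 -0.0005]
 [-0.9311 -0.2314  0.2819]
 [-0.2737 -0.0675 -0.9595]]
```

```bash
cat >> h.py <<'E'
def go(x,y,z,yaw=None,quiet=False):
    "tool-frame shift (before spin) and spin to reach target"
    s=get_state(); p=np.array(s['tcp_pos']); r=s['ee_rot']
    from scipy.spatial.transform import Rotation as Ro
    R=Ro.from_euler('xyz',r,degrees=True).as_matrix()
    d=np.array([x,y,z])-p
    dt=R.T@d
    print('now',np.round(p,4),np.round(r,2),'t',round(s['clock'],1),'dp(tool)',np.round(dt,4),'len',round(np.linalg.norm(d),3),end=' ')
    if yaw is not None:
        dy=(yaw-r[2]+180)%360-180; print('spin',round(-dy,2))
        a=np.radians(yaw); X=np.array([np.cos(a),np.sin(a),0]);Y=np.array([np.sin(a),-np.cos(a),0])
        print('  if spun first: dp',np.round([d@X,d@Y,-d[2]],4),end=' ')
    print('J',np.round(s['joint_positions'],1))
E
python3 - <<'E'
from h import *
go(.42,-.20,.30,90)
E
```

```text
now [ 0.1442 -0.5824  0.2313] [ 1.800e+02 -1.000e-02 -7.609e+01] t 1.1 dp(tool) [-0.3049 -0.3596 -0.0687] len 0.476 spin -166.09
  if spun first: dp [ 0.3824  0.2758 -0.0687] J [-88.6   6.    5.6  89.6  -0.   77.5]
```

Request:
apply_moves:
  dp:
    - [-0.0254, -0.03, -0.0057]
    - [-0.0254, -0.03, -0.0057]
    - [-0.0254, -0.03, -0.0057]
    - [-0.0254, -0.03, -0.0057]
    - [-0.0254, -0.03, -0.0057]
    - [-0.0254, -0.03, -0.0057]
    - [-0.0254, -0.03, -0.0057]
    - [-0.0254, -0.03, -0.0057]
  spin: [0, 0, 0, 0, 0, 0, 0, 0]

```text
clock: 1.72
tcp_pos: [0.3291, -0.3259, 0.2774]
ee_rot: [-180.0, -0.0, -76.1]
wrist_force: [0.8, -0.7, -0.5]
gripper_width: 0.0856
```

Request:
apply_moves:
  dp:
    - [-0.0254, -0.03, -0.0057]
    - [-0.0254, -0.03, -0.0057]
    - [-0.0254, -0.03, -0.0057]
    - [-0.0254, -0.03, -0.0057]
    - [0, 0, 0]
    - [0, 0, 0]
    - [0, 0, 0]
    - [0, 0, 0]
  spin: [0, 0, 0, 0, -7, -7, -7, -7]

```text
clock: 2.38
tcp_pos: [0.4207, -0.1996, 0.2998]
ee_rot: [180.0, -0.0, -47.7]
wrist_force: [-0.8, 0.3, -0.2]
gripper_width: 0.0852
```

Request:
apply_moves:
  dp:
    - [0, 0, 0]
    - [0, 0, 0]
    - [0, 0, 0]
    - [0, 0, 0]
    - [0, 0, 0]
    - [0, 0, 0]
    - [0, 0, 0]
    - [0, 0, 0]
  spin: [-7, -7, -7, -7, -7, -7, -7, -7]

```text
clock: 3.05
tcp_pos: [0.4204, -0.2, 0.2998]
ee_rot: [180.0, -0.0, 8.3]
wrist_force: [0.0, 0.2, 0.1]
gripper_width: 0.085
```

Request:
apply_moves:
  dp:
    - [0, 0, 0]
    - [0, 0, 0]
    - [0, 0, 0]
    - [0, 0, 0]
    - [0, 0, 0]
    - [0, 0, 0]
    - [0, 0, 0]
    - [0, 0, 0]
  spin: [-7, -7, -7, -7, -7, -7, -7, -7]

```text
clock: 3.72
tcp_pos: [0.4204, -0.2, 0.2998]
ee_rot: [180.0, 0.0, 64.3]
wrist_force: [-0.5, 0.2, 0.2]
gripper_width: 0.0855
```

Request:
apply_moves:
  dp:
    - [0, 0, 0]
    - [0, 0, 0]
    - [0, 0, 0]
    - [0, 0, 0]
    - [0, 0, 0]
    - [0, 0, 0]
  spin: [-7, -7, -7, -5, 0, 0]

```text
clock: 4.22
tcp_pos: [0.4204, -0.2, 0.2998]
ee_rot: [180.0, 0.0, 89.7]
wrist_force: [-0.4, -0.9, -0.1]
gripper_width: 0.0853
```

```bash
cat > look.py <<'E'
from h import *
import sys
np.set_printoptions(precision=4,suppress=True)
n=sys.argv[1]; f=sys.argv[2]
p=read_camera(n); save(p,f+'.png'); np.savez('pics/'+f+'.npz',**{k:p[k] for k in('color','depth','K','rvec','tvec')})
go(.42,-.2,.3,90)
W=cloud(p); print('top surface', np.nanmin(W[...,2]))
for o,z in [('hub_1',0.0),('shaft_1',0),('ring_1',0),('pliers',.094),('stand',0.0),('tip_left',.005),('tip_right',.005)]:
    for r in pinpoint(p,o): print(n,o,round(r['conf'],2),np.round(r['uv'],1),ray(p,r['uv'],z))
E
python3 look.py wrist w1
```

```text
now [ 0.4204 -0.2     0.2997] [180.     0.01  89.72] t 4.3 dp(tool) [ 0.     -0.0004 -0.0003] len 0.001 spin -0.28
  if spun first: dp [ 0.     -0.0004 -0.0003] J [-41.6 -15.8  -7.9  97.9  -0.  -41.3]
top surface -0.809190590383027
wrist hub_1 0.94 [254.3 204.2] [ 0.4779 -0.237   0.    ]
wrist hub_1 0.94 [434.1 221. ] [ 0.5007 -0.0124  0.    ]
wrist shaft_1 0.89 [261.5 306. ] [ 0.6202 -0.2311  0.    ]
wrist shaft_1 0.68 [542.8 299.6] [0.612  0.1447 0.    ]
wrist ring_1 0.66 [540.1 186.2] [0.4564 0.112  0.    ]
wrist ring_1 0.57 [354.6 221.3] [ 0.5007 -0.1119  0.    ]
wrist pliers 0.67 [542.8 299.5] [0.5562 0.0717 0.094 ]
```

```bash
cat > crop.py <<'E'
import cv2,sys
f,u0,u1,v0,v1,s,o=sys.argv[1],*map(int,sys.argv[2:7]),sys.argv[7]
a=cv2.imread('pics/'+f)[v0:v1,u0:u1]; cv2.imwrite('pics/'+o,cv2.resize(a,None,fx=s,fy=s,interpolation=cv2.INTER_CUBIC))
E
python3 crop.py w1.png 210 490 160 350 3 c1.png; python3 crop.py w1.png 210 490 160 350 2 c1.png
python3 - <<'E'
from h import *
go(.535,-.122,.075,90)
E
```

```text
now [ 0.4204 -0.2     0.2997] [-1.800e+02  1.000e-02  8.987e+01] t 4.6 dp(tool) [0.0783 0.1144 0.2247] len 0.264 spin -0.13
  if spun first: dp [0.078  0.1146 0.2247] J [-41.6 -15.8  -7.9  97.9  -0.  -41.5]
```

Request:
apply_moves:
  dp:
    - [0.0098, 0.0143, 0.028]
    - [0.0098, 0.0143, 0.028]
    - [0.0098, 0.0143, 0.028]
    - [0.0098, 0.0143, 0.028]
    - [0.0098, 0.0143, 0.028]
    - [0.0098, 0.0143, 0.028]
    - [0.0098, 0.0143, 0.028]
    - [0.0098, 0.0143, 0.028]
  spin: [0, 0, 0, 0, 0, 0, 0, 0]

```text
clock: 5.28
tcp_pos: [0.5355, -0.1212, 0.0744]
ee_rot: [180.0, 0.0, 89.9]
wrist_force: [-0.9, -1.1, -0.1]
gripper_width: 0.0855
```

Request:
apply_moves:
  dp:
    - [0, 0, 0]
    - [0, 0, 0]
  spin: [0, 0]

```text
clock: 5.45
tcp_pos: [0.5338, -0.1208, 0.0741]
ee_rot: [-179.8, -0.1, 90.0]
wrist_force: [0.5, -0.3, 0.5]
gripper_width: 0.0853
```

```bash
python3 look.py wrist w2
```

```text
now [ 0.5347 -0.1218  0.076 ] [-179.95   -0.     89.93] t 5.5 dp(tool) [-0.0784 -0.1147 -0.224 ] len 0.264 spin -0.07
  if spun first: dp [-0.0782 -0.1147 -0.224 ] J [-26.5  -1.2 -18.   73.3  -0.  -26.4]
top surface -0.0024705101821391275
wrist hub_1 0.78 [ 77.5 116.1] [ 0.4738 -0.2374  0.    ]
```

```bash
cat > hubfit.py <<'E'
from h import *
import sys
from scipy.optimize import least_squares
from bench import *
def annfit(W,x,y,zlo,zhi,r0,r1,rad):
    m=(abs(W[...,2]-(zlo+zhi)/2)<(zhi-zlo)/2)&(np.hypot(W[...,0]-x,W[...,1]-y)<rad)
    P=W[m][:,:2]; z=np.median(W[m][:,2])
    # maximize annulus likelihood: minimize mean outside-annulus hinge
    f=lambda c: np.maximum(np.hypot(*(P-c[:2]).T)-r1,0)+np.maximum(r0-np.hypot(*(P-c[:2]).T),0)
    c=np.median(P,0) if 0 else (P.max(0)+P.min(0))/2
    s=least_squares(lambda c:f(c),c,loss='soft_l1',f_scale=.0005)
    return s.x,z,len(P),np.mean(f(s.x))*1e3
E
python3 - <<'E'
from hubfit import *
d=dict(np.load('pics/w2.npz')); W=cloud(d)
for x,y in[(.476,-.235),(.495,-.01)]:
    c,z,n,e=annfit(W,x,y,.023,.033,.022,.033,.05); print(c,z,n,e)
    # low points around the hub: z 1..7mm at radius 24..35
    dx=W[...,0]-c[0];dy=W[...,1]-c[1];r=np.hypot(dx,dy);m=(r<.0345)&(r>.024)&(W[...,2]>.0015)&(W[...,2]<.0075)
    a=np.degrees(np.arctan2(dy,dx))[m]; h,b=np.histogram(a,np.arange(-180,181,5)); print([(int(b[i]),int(h[i])) for i in range(72) if h[i]])
    q=np.exp(1j*np.radians(a*6)).mean(); print('phase mod60',np.degrees(np.angle(q))/6,abs(q))
E
python3 crop.py w2.png 0 150 30 200 4 c2.png;python3 crop.py w2.png 400 560 80 240 4 c3.png
```

```text
[ 0.473162   -0.23666208] 0.028112422750041024 7537 0.006917487927508382
[(-180, 1), (-150, 1), (-140, 1), (-135, 1), (-130, 3), (-125, 2), (-120, 15), (-115, 9), (-110, 13), (-105, 18), (-100, 10), (-95, 1), (-90, 2), (-85, 2), (-80, 1), (-75, 2), (-70, 2), (-65, 1), (-60, 9), (-55, 9), (-50, 8), (-45, 5), (-40, 1), (15, 3), (20, 5), (25, 2), (30, 3), (45, 4), (50, 1), (55, 2), (60, 11), (65, 23), (70, 23), (75, 17), (80, 16), (90, 7), (95, 5), (100, 1), (110, 2), (115, 1), (120, 29), (125, 18), (130, 18), (135, 21), (140, 4), (145, 2), (150, 4), (155, 2), (160, 1), (165, 1), (170, 3), (175, 1)]
phase mod60 11.53728192267696 0.5511009881437978
[ 0.49827484 -0.01410243] 0.028201628538043196 7737 0.005532986219647857
[(-180, 1), (-175, 1), (-170, 1), (-165, 13), (-160, 13), (-155, 11), (-150, 27), (-145, 1), (-140, 3), (-135, 3), (-130, 4), (-125, 2), (-120, 4), (-115, 1), (-110, 6), (-105, 20), (-100, 17), (-95, 15), (-90, 16), (-85, 4), (-80, 2), (-75, 2), (-70, 5), (-65, 1), (-60, 1), (-50, 4), (-45, 13), (-40, 2), (-35, 1), (-30, 1), (20, 4), (25, 4), (30, 7), (35, 3), (40, 2), (45, 3), (50, 1), (55, 2), (60, 2), (65, 1), (70, 6), (75, 11), (80, 3), (90, 8), (95, 2), (100, 1), (105, 6), (110, 8), (115, 8), (120, 5), (125, 5), (130, 2), (135, 2), (175, 4)]
phase mod60 23.90149630375956 0.3357277637594994
```

```bash
python3 - <<'E'
from hubfit import *
d=dict(np.load('pics/w2.npz'))
im=cv2.cvtColor(d['color'],cv2.COLOR_RGB2BGR); im=cv2.resize(im,None,fx=4,fy=4,interpolation=cv2.INTER_CUBIC)
for (cx,cy),ph in[((.4732,-.2367),11.),((.4983,-.0141),23.5)]:
    for k in range(6):
        a=np.radians(ph+60*k); u=np.array([np.cos(a),np.sin(a)]);v=np.array([-u[1],u[0]])
        pts=[]
        for r,s,z in[(.0325,.0055,0),(.0325,-.0055,0),(.0325,-.0055,.008),(.0325,.0055,.008)]:
            q=np.array([cx,cy])+u*r+v*s; pts.append((proj(d,[*q,z])+.5)*4-.5)
        cv2.polylines(im,[np.int32(pts)],True,(0,255,0),1)
cv2.imwrite('pics/o1.png',np.hstack([cv2.resize(im[120:800,100:600],None,fx=.8,fy=.8),cv2.resize(im[320:1000,1600:2080],None,fx=.8,fy=.8)]))
E
python3 - <<'E'
from h import *
go(.64,-.05,.25,90)
E
```

```text
now [ 0.5353 -0.1224  0.0768] [1.7992e+02 5.0000e-02 8.9870e+01] t 5.8 dp(tool) [ 0.0725  0.1048 -0.1732] len 0.215 spin -0.13
  if spun first: dp [ 0.0724  0.1047 -0.1732] J [-26.5  -1.3 -18.   73.2  -0.  -26.4]
```

Request:
apply_moves:
  dp:
    - [0, 0, -0.03]
    - [0.0121, 0.0175, -0.024]
    - [0.0121, 0.0175, -0.024]
    - [0.0121, 0.0175, -0.024]
    - [0.0121, 0.0175, -0.024]
    - [0.0121, 0.0175, -0.024]
    - [0.0121, 0.0175, -0.024]
    - [0, 0, 0]
  spin: [0, 0, 0, 0, 0, 0, 0, 0]

```text
clock: 6.52
tcp_pos: [0.6438, -0.0482, 0.2553]
ee_rot: [179.5, 0.1, 90.0]
wrist_force: [1.2, -0.5, 1.1]
gripper_width: 0.0857
```

```bash
python3 look.py wrist w3
```

```text
now [ 0.6423 -0.0489  0.2528] [179.72   0.08  90.  ] t 6.6 dp(tool) [-0.1512 -0.222  -0.0481] len 0.273 spin -0.0
  if spun first: dp [-0.1511 -0.2223 -0.0472] J [-16.   13.9  16.6  92.4   0.  -16. ]
top surface -0.0031047928939898213
wrist shaft_1 0.83 [469.  131.1] [0.6103 0.1459 0.    ]
wrist shaft_1 0.78 [111.8 138.7] [ 0.6185 -0.2306  0.    ]
wrist shaft_1 0.6 [311.6 141.6] [ 0.6214 -0.0192  0.    ]
```

```bash
cat > shaft.py <<'E'
from hubfit import *
def shaft(d,x,y):
    W=cloud(d)
    c,z,n,e=annfit(W,x,y,.064,.074,0,.0170,.045)
    # slots: z 26-31 at r 23..34 dogs
    dx=W[...,0]-c[0];dy=W[...,1]-c[1];r=np.hypot(dx,dy)
    m=(r<.034)&(r>.0235)&(W[...,2]>.0265)&(W[...,2]<.0315)
    a=np.degrees(np.arctan2(dy,dx))[m]
    q=np.exp(1j*np.radians(a*6)).mean()
    m2=(r<.052)&(W[...,2]>.007)&(W[...,2]<.0115)&(r>.036)
    P=W[m2][:,:2]
    return c,z,n,e,(np.degrees(np.angle(q))/6+30)%60,abs(q),m.sum(),W[m][:,2].mean()
E
python3 - <<'E'
from shaft import *
d=dict(np.load('pics/w3.npz'))
im=cv2.cvtColor(d['color'],cv2.COLOR_RGB2BGR); im=cv2.resize(im,None,fx=3,fy=3,interpolation=cv2.INTER_CUBIC)
out=[]
for x,y in[(.6185,-.2306),(.6185,-.017),(.608,.143)]:
    c,z,n,e,ph,q,nn,zz=shaft(d,x,y); print(c,z,n,e,'slot',ph,q,nn,zz)
    for k in range(6):
        a=np.radians(ph+30+60*k); u=np.array([np.cos(a),np.sin(a)]);
        h=np.radians(30)-np.arcsin(.007/.033); h2=np.radians(30)-np.arcsin(.007/.024)
        pts=[(proj(d,[c[0]+rr*np.cos(a+t),c[1]+rr*np.sin(a+t),.029])+.5)*3-.5 for rr,t in[(.033,-h),(.033,h),(.024,h2),(.024,-h2)]]
        cv2.polylines(im,[np.int32(pts)],True,(0,255,0),1)
    u,v=proj(d,[*c,.04])*3; out.append(im[int(v-150):int(v+150),max(0,int(u-130)):int(u+130)])
    for R,z in[(.046,.010),(.017,.069),(.033,.029)]:
        cv2.polylines(im,[np.int32([(proj(d,[c[0]+R*np.cos(t),c[1]+R*np.sin(t),z])+.5)*3-.5 for t in np.linspace(0,6.3,50)])],False,(0,0,255),1)
cv2.imwrite('pics/o2.png',np.hstack(out))
E
```

```text
[ 0.61920153 -0.22766974] 0.06906704898365884 1516 0.22288822567932198 slot 13.353927755007621 0.7477634753962409 547 0.029149439018767067
[ 0.61784807 -0.01739194] 0.06920074369349902 1477 0.23261728644886087 slot 13.643688157614854 0.7569063418960791 597 0.02931271768500986
[0.60998529 0.1429598 ] 0.06919585143812498 1570 0.2235585540518629 slot 13.78869348349625 0.7245978926865356 478 0.029217143423338247
```

```bash
cat > shaft.py <<'E'
from hubfit import *
def circ(P,trim=None):
    (x,y),r=cv2.minEnclosingCircle(np.float32(P*1000)); return np.array([x,y])/1000,r/1000
def shaft(d,x,y):
    W=cloud(d)
    m=(np.hypot(W[...,0]-x,W[...,1]-y)<.04)&(abs(W[...,2]-.069)<.0013)
    m=cv2.morphologyEx(m.astype(np.uint8),cv2.MORPH_OPEN,np.ones((3,3)))>0
    P=W[m][:,:2]
    s=least_squares(lambda c:np.maximum(np.hypot(*(P-c).T)-.017,0),P.mean(0)); c=s.x
    c2,r2=circ(P)
    # foot z~.010 outer rim
    m3=(np.hypot(W[...,0]-x,W[...,1]-y)<.055)&(abs(W[...,2]-.010)<.0015); m3=cv2.morphologyEx(m3.astype(np.uint8),cv2.MORPH_OPEN,np.ones((2,2)))>0
    Q=W[m3][:,:2]; s3=least_squares(lambda c:np.maximum(np.hypot(*(Q-c).T)-.046,0)+np.maximum(.038-np.hypot(*(Q-c).T),0),c,loss='soft_l1',f_scale=.0005)
    c=s3.x if len(Q)>200 else c
    dx=W[...,0]-c[0];dy=W[...,1]-c[1];r=np.hypot(dx,dy)
    m=(r<.034)&(r>.0235)&(W[...,2]>.0275)&(W[...,2]<.0305)
    a=np.degrees(np.arctan2(dy,dx))[m]
    q=np.exp(1j*np.radians(a*6)).mean()
    print('head',s.x,P.mean(0),c2,r2,len(P),'foot',s3.x,len(Q),'slot',(np.degrees(np.angle(q))/6+30)%60,abs(q))
    return s.x,s3.x,(np.degrees(np.angle(q))/6+30)%60
E
python3 - <<'E'
from shaft import *
np.set_printoptions(precision=4,suppress=True)
d=dict(np.load('pics/w3.npz'))
for x,y in[(.6185,-.2306),(.6185,-.017),(.608,.143)]: shaft(d,x,y)
for n,uv in[('A',(81.5,149)),('B',(320,148.5)),('C',(506,140))]: print(n,ray(d,uv,.069))
E
```

```text
Traceback (most recent call last):
  File "shaft.py", line 13, in shaft
    Q=W[m3][:,:2]; s3=least_squares(lambda c:np.maximum(np.hypot(*(Q-c).T)-.046,0)+np.maximum(.038-np.hypot(*(Q-c).T),0),c,loss='soft_l1',f_scale=.0005)
                      ~~~~~~~~~~~~~^^^^^^^^^^^^^^^^^^^^^^^^^^^^^^^^^^^^^^^^^^^^^^^^^^^^^^^^^^^^^^^^^^^^^^^^^^^^^^^^^^^^^^^^^^^^^^^^^^^^^^^^^^^^^^^^^^^^^
ValueError: Residuals are not finite in the initial point.
```

Run:
```python
from shaft import *
np.set_printoptions(precision=4,suppress=True)
d=dict(np.load('pics/w3.npz'));W=cloud(d)
print(W[146:153:2,70:95:3,2]*1000); print(W[146:153:2,310:330:3,2]*1000)
for n,uv in[('A',(81.5,149)),('B',(320,148.5)),('C',(506,140))]: print(n,ray(d,uv,.069))
```

```text
[[68.4747 70.5738 70.6253 71.0239 69.3482 70.0542 68.2502 69.3641 68.5568]
 [69.6218 67.9837 70.0749 70.3182 69.5176 68.9966 69.5613 69.1201 69.6853]
 [69.6141 69.6245 69.1199 70.3319 70.3422 69.1691 68.9454 69.2454 69.3752]
 [69.7942 69.0936 70.1148 70.1116 69.6761 70.7663 69.1597 69.3637 68.0453]]
[[69.2977 69.7725 69.6467 69.6983 70.4458 69.0939 69.6485]
 [68.4865 69.719  69.4776 68.2183 68.8254 70.8078 69.3883]
 [70.7115 68.9124 69.8818 69.867  68.8956 69.6449 69.0694]
 [70.0258 70.1679 70.0407 69.1383 70.3936 69.768  68.698 ]]
A [ 0.6194 -0.2267  0.069 ]
B [ 0.6188 -0.0166  0.069 ]
C [0.6113 0.1458 0.069 ]
```

```bash
sed -i "s/W=cloud(d)/d=dict(d); d['depth']=cv2.medianBlur(d['depth'],5); W=cloud(d)/; s/<.0013)/<.0016)/" shaft.py
cat > hole.py <<'E'
from h import *
def hole(d,c,z=.069):
    "dark centre dimple on the head"
    u,v=proj(d,[*c,z]); u,v=int(round(u)),int(round(v)); g=cv2.cvtColor(d['color'],cv2.COLOR_RGB2GRAY)[v-9:v+10,u-9:u+10].astype(float)
    w=np.clip(np.percentile(g,80)*.75-g,0,None); n,l,st,ce=cv2.connectedComponentsWithStats((w>0).astype(np.uint8))
    best=min((i for i in range(1,n) if st[i,4]>8),key=lambda i:np.hypot(*(ce[i]-9)))
    yy,xx=np.nonzero(l==best); ww=w[yy,xx]; q=(u-9+(xx*ww).sum()/ww.sum(),v-9+(yy*ww).sum()/ww.sum())
    return q,ray(d,q,z)
E
python3 - <<'E'
from shaft import *
from hole import hole
np.set_printoptions(precision=4,suppress=True)
d=dict(np.load('pics/w3.npz'))
for x,y in[(.619,-.2276),(.6185,-.017),(.610,.144)]: h,f,s=shaft(d,x,y); print(hole(d,(x,y)))
E
```

```text
head [ 0.6196 -0.2286] [ 0.6193 -0.2281] [ 0.6196 -0.2289] 0.018414640426635744 1323 foot [ 0.6215 -0.228 ] 887 slot 13.90712800664608 0.7507315009264662
((np.float64(78.81288343558282), np.float64(149.64807585052984)), array([ 0.62  , -0.2292,  0.069 ]))
head [ 0.6182 -0.0172] [ 0.6179 -0.0173] [ 0.6183 -0.0171] 0.018452280044555663 1346 foot [ 0.6201 -0.0154] 929 slot 13.81663393155559 0.7189518903963322
((np.float64(319.64700694521), np.float64(148.39367214199095)), array([ 0.6187, -0.0169,  0.069 ]))
head [0.6102 0.1441] [0.6099 0.1435] [0.6102 0.1444] 0.018476263046264648 1382 foot [0.6122 0.1458] 793 slot 12.746035864078724 0.7222022179923372
((np.float64(505.1442842068238), np.float64(139.3894477664439)), array([0.6107, 0.1449, 0.069 ]))
```

Run:
```python
from h import *
go(.4732,-.2365,.10,90)
```

```text
now [ 0.6392 -0.0497  0.2489] [-1.7992e+02 -1.0000e-02  8.9870e+01] t 6.9 dp(tool) [-0.1872 -0.1654  0.149 ] len 0.291 spin -0.13
  if spun first: dp [-0.1868 -0.166   0.1489] J [-16.1  13.8  16.   92.3  -0.  -16. ]
```

Request:
apply_moves:
  dp:
    - [-0.0234, -0.0207, 0.0186]
    - [-0.0234, -0.0207, 0.0186]
    - [-0.0234, -0.0207, 0.0186]
    - [-0.0234, -0.0207, 0.0186]
    - [-0.0234, -0.0207, 0.0186]
    - [-0.0234, -0.0207, 0.0186]
    - [-0.0234, -0.0207, 0.0186]
    - [-0.0234, -0.0207, 0.0186]
  spin: [0, 0, 0, 0, 0, 0, 0, 0]

```text
clock: 7.58
tcp_pos: [0.4725, -0.2371, 0.0997]
ee_rot: [-180.0, 0.0, 89.9]
wrist_force: [-0.5, -0.9, 1.1]
gripper_width: 0.0854
```

Request:
apply_moves:
  dp:
    - [0, 0, 0]
    - [0, 0, 0]
    - [0, 0, 0]
  spin: [0, 0, 0]

```text
clock: 7.83
tcp_pos: [0.4742, -0.2363, 0.1012]
ee_rot: [180.0, 0.0, 89.9]
wrist_force: [0.6, -0.5, 2.2]
gripper_width: 0.0853
```

```bash
cat > hublook.py <<'E'
from hubfit import *
import sys
np.set_printoptions(precision=4,suppress=True)
f=sys.argv[1]; x,y=map(float,sys.argv[2:4]); zt=float(sys.argv[4]) if len(sys.argv)>4 else .028
p=read_camera('wrist'); save(p,f+'.png'); np.savez('pics/'+f+'.npz',**{k:p[k] for k in('color','depth','K','rvec','tvec')})
p=dict(p); p['depth']=cv2.medianBlur(p['depth'],5); W=cloud(p)
c,z,n,e=annfit(W,x,y,zt-.005,zt+.005,.022,.033,.05); print('hub top centre',c,'z',z,n,e)
go(c[0],c[1],.002,90)
E
python3 hublook.py w4 .473 -.2365
```

```text
hub top centre [ 0.4728 -0.2374] z 0.028207010986485002 5029 0.0035219449648547616
now [ 0.4748 -0.2361  0.1017] [179.94   0.04  89.93] t 7.9 dp(tool) [-0.0012 -0.0021  0.0997] len 0.1 spin -0.07
  if spun first: dp [-0.0013 -0.002   0.0997] J [-40.6  -5.4 -19.3  76.    0.  -40.5]
```

Request:
apply_moves:
  dp:
    - [-0.0012, -0.0018, 0.02]
    - [0, 0, 0.02]
    - [0, 0, 0.02]
    - [0, 0, 0.02]
    - [0, 0, 0.012]
    - [0, 0, 0.0075]
    - [0, 0, 0]
    - [0, 0, 0]
  spin: [0, 0, 0, 0, 0, 0, 0, 0]

```text
clock: 8.55
tcp_pos: [0.4729, -0.2375, 0.0021]
ee_rot: [180.0, 0.0, 89.9]
wrist_force: [0.2, -0.2, 0.5]
gripper_width: 0.0854
```

Request:
apply_moves:
  dp:
    - [0, 0, 0]
    - [0, 0, 0]
    - [0, 0, 0]
    - [0, 0, 0]
    - [0, 0, 0]
    - [0, 0, 0]
  spin: [0, 0, 0, 0, 0, 0]
  grip: 0.055
  grip_force: 50

```text
clock: 9.05
tcp_pos: [0.4733, -0.2382, 0.0034]
ee_rot: [179.9, 0.1, 89.9]
wrist_force: [-2.1, 2.7, 7.9]
gripper_width: 0.0643
```

```bash
python3 hublook.py w5 .473 -.2365
```

```text
hub top centre [ 0.4723 -0.2375] z 0.028246574221371744 15723 0.3719862158739504
now [ 0.4733 -0.2382  0.0034] [179.88   0.08  89.91] t 9.1 dp(tool) [ 0.0007 -0.001   0.0014] len 0.002 spin -0.09
  if spun first: dp [ 0.0007 -0.001   0.0014] J [-40.9  -1.1 -25.8  65.2   0.  -40.8]
```

Request:
apply_moves:
  dp:
    - [0, 0, -0.02]
    - [0, 0, -0.03]
    - [0, 0, -0.03]
    - [0.001, 0.025, -0.02]
    - [0.002, 0.035, 0]
    - [0.002, 0.035, 0]
    - [0.002, 0.03, 0]
    - [0.002, 0.0225, 0]
  spin: [0, 0, 0, 0, 0, 0, 0, -2.8]

```text
clock: 9.77
tcp_pos: [0.6222, -0.2286, 0.1019]
ee_rot: [179.9, 0.0, 92.7]
wrist_force: [0.6, -0.2, -2.0]
gripper_width: 0.064
```

Request:
apply_moves:
  dp:
    - [0, 0, 0]
    - [0, 0, 0]
    - [0, 0, 0]
    - [0, 0, 0]
  spin: [0, 0, 0, 0]

```text
clock: 10.1
tcp_pos: [0.6192, -0.2289, 0.1017]
ee_rot: [-180.0, 0.0, 92.7]
wrist_force: [-0.5, 0.5, -1.9]
gripper_width: 0.0644
```

```bash
cat > place.py <<'E'
from hubfit import *
from hole import hole
import sys
np.set_printoptions(precision=4,suppress=True)
f=sys.argv[1]; x,y=map(float,sys.argv[2:4]); s=get_state()
p=read_camera('wrist'); save(p,f+'.png'); np.savez('pics/'+f+'.npz',**{k:p[k] for k in('color','depth','K','rvec','tvec')})
q=dict(p); q['depth']=cv2.medianBlur(q['depth'],5); W=cloud(q)
t=s['tcp_pos']; zt=t[2]+.026
c,z,n,e=annfit(W,t[0],t[1],zt-.006,zt+.006,.022,.033,.034); print('hub top centre',c,'z',z,n,e,'tcp',t)
try:
    uv,h=hole(p,(x,y)); print('hole',uv,h,'hub must shift',h[:2]-c)
    go(t[0]+h[0]-c[0],t[1]+h[1]-c[1],t[2])
except Exception as ex: print('hole fail',ex)
E
python3 place.py w6 .620 -.229
```

```text
hub top centre [ 0.619  -0.2284] z 0.12645826585435715 14857 0.011580797472730747 tcp [ 0.6192 -0.2289  0.1017]
hole (np.float64(283.00467562828754), np.float64(246.94050263004092)) [ 0.6221 -0.2289  0.069 ] hub must shift [ 0.0031 -0.0005]
now [ 0.6193 -0.229   0.1018] [179.99   0.02  92.66] t 10.2 dp(tool) [-0.0006  0.0031  0.0001] len 0.003 J [-31.6  17.3   4.8  77.5  -0.  -34.3]
```

Request:
apply_moves:
  dp:
    - [-0.0003, 0.0015, 0.01]
    - [0, 0, 0.0125]
    - [0, 0, 0]
    - [0, 0, 0]
    - [0, 0, 0]
  spin: [0, 0, 0, 0, 0]

```text
clock: 10.57
tcp_pos: [0.621, -0.2289, 0.0785]
ee_rot: [-180.0, -0.0, 92.7]
wrist_force: [0.3, 0.1, -1.7]
gripper_width: 0.0641
```

```bash
python3 place.py w7 .620 -.229
```

```text
hub top centre [ 0.6208 -0.2284] z 0.1032089511694305 14820 0.011099130120467123 tcp [ 0.621  -0.2289  0.0785]
hole (np.float64(282.8616147915477), np.float64(259.64034837235863)) [ 0.6203 -0.229   0.069 ] hub must shift [-0.0005 -0.0006]
now [ 0.6214 -0.229   0.079 ] [180.     0.01  92.71] t 10.6 dp(tool) [-0.0004 -0.0008  0.0005] len 0.001 J [-31.5  18.2   3.5  75.3  -0.  -34.2]
```

Request:
apply_moves:
  dp:
    - [-0.0006, -0.0005, 0.004]
    - [0, 0, 0.008]
    - [0, 0, 0.008]
    - [0, 0, 0.01]
    - [0, 0, 0.008]
    - [0, 0, 0.003]
    - [0, 0, 0]
    - [0, 0, 0]
  spin: [0, 0, 0, 0, 0, 0, 0, 0]

```text
clock: 11.28
tcp_pos: [0.6208, -0.2295, 0.0377]
ee_rot: [-180.0, -0.0, 92.7]
wrist_force: [0.0, 1.1, -2.4]
gripper_width: 0.0641
```

```bash
python3 place.py w8 .6203 -.229
```

```text
hub top centre [ 0.6241 -0.2288] z 0.06256419959773225 23261 3.2243080353736744 tcp [ 0.6208 -0.2295  0.0377]
hole fail min() iterable argument is empty
```

Request:
apply_moves:
  dp:
    - [0, 0, 0.004]
    - [0, 0, 0.004]
    - [0, 0, 0.003]
    - [0, 0, 0]
  spin: [0, 0, 0, 0]

```text
clock: 11.67
tcp_pos: [0.6205, -0.2294, 0.0259]
ee_rot: [-179.9, -0.0, 92.7]
wrist_force: [-0.3, 0.0, -2.9]
gripper_width: 0.0638
```

Request:
apply_moves:
  dp:
    - [0, 0, 0.002]
    - [0, 0, 0.001]
    - [0, 0, 0]
  spin: [0, 0, 0]

```text
clock: 11.92
tcp_pos: [0.621, -0.2297, 0.0245]
ee_rot: [180.0, 0.0, 92.7]
wrist_force: [-2.9, 1.1, 3.6]
gripper_width: 0.0642
```

```bash
python3 place.py w9 .6203 -.229
```

```text
hub top centre [ 0.6232 -0.2291] z 0.0492967761714907 12982 0.33501672622801487 tcp [ 0.621  -0.2297  0.0245]
hole fail min() iterable argument is empty
```

Request:
apply_moves:
  dp:
    - [0, 0, 0]
    - [0, 0, 0]
    - [0, 0, 0]
    - [0, 0, 0]
    - [0, 0, 0]
  spin: [0, 0, 0, 0, 0]
  grip: 0.085

```text
clock: 12.38
tcp_pos: [0.621, -0.2296, 0.0239]
ee_rot: [180.0, 0.0, 92.7]
wrist_force: [0.5, -0.4, -0.6]
gripper_width: 0.0849
```

Request:
apply_moves:
  dp:
    - [0, 0, -0.02]
    - [0, 0, -0.03]
    - [0, 0, -0.035]
    - [0, 0, -0.035]
    - [0, 0, 0]
    - [0, 0, 0]
  spin: [0, 0, 0, 0, 0, 0]

```text
clock: 12.88
tcp_pos: [0.6225, -0.2305, 0.147]
ee_rot: [179.8, 0.2, 92.7]
wrist_force: [-0.5, 0.2, -0.8]
gripper_width: 0.085
```

```bash
python3 hublook.py w10 .6205 -.229 .049
python3 - <<'E'
from h import *
go(.498,-.0143,.07,90)
E
```

```text
hub top centre [ 0.6226 -0.229 ] z 0.04921614979272046 4217 0.1345701735891032
now [ 0.6214 -0.2299  0.1446] [179.92   0.06  92.71] t 12.9 dp(tool) [0.001  0.001  0.1426] len 0.143 spin 2.71
  if spun first: dp [0.0009 0.0012 0.1426] J [-31.6  16.8   8.7  81.8  -0.  -34.3]
now [ 0.6214 -0.2299  0.1446] [1.7992e+02 6.0000e-02 9.2710e+01] t 12.9 dp(tool) [ 0.2212 -0.1132  0.0742] len 0.259 spin 2.71
  if spun first: dp [ 0.2156 -0.1234  0.0746] J [-31.6  16.8   8.7  81.8  -0.  -34.3]
```

Request:
apply_moves:
  dp:
    - [0.0316, -0.0162, 0]
    - [0.0316, -0.0162, 0]
    - [0.0316, -0.0162, 0]
    - [0.0316, -0.0162, 0]
    - [0.0316, -0.0162, 0]
    - [0.0316, -0.0162, 0]
    - [0.0316, -0.0162, 0.012]
    - [0, 0, 0.035]
  spin: [0, 0, 0, 0, 0, 0, 0, 2.7]

```text
clock: 13.6
tcp_pos: [0.4967, -0.0102, 0.0992]
ee_rot: [179.8, -0.0, 90.2]
wrist_force: [1.3, -0.6, 0.6]
gripper_width: 0.0852
```

Request:
apply_moves:
  dp:
    - [0, 0, 0]
    - [0, 0, 0]
    - [0, 0, 0]
  spin: [0, 0, 0]

```text
clock: 13.85
tcp_pos: [0.4972, -0.0145, 0.0971]
ee_rot: [-180.0, -0.0, 90.0]
wrist_force: [-0.8, -0.1, 1.2]
gripper_width: 0.0852
```

```bash
python3 hublook.py w11 .498 -.0143
```

```text
hub top centre [ 0.4982 -0.0134] z 0.02822318417360578 5182 0.0039782933298189455
now [ 0.4979 -0.0149  0.0979] [179.97   0.02  90.01] t 13.9 dp(tool) [0.0015 0.0002 0.0959] len 0.096 spin 0.01
  if spun first: dp [0.0015 0.0003 0.0959] J [-16.8 -11.1 -24.9  76.1  -0.  -16.8]
```

Request:
apply_moves:
  dp:
    - [0.0012, 0.0005, 0.02]
    - [0, 0, 0.02]
    - [0, 0, 0.02]
    - [0, 0, 0.018]
    - [0, 0, 0.01]
    - [0, 0, 0.0065]
    - [0, 0, 0]
    - [0, 0, 0]
  spin: [0, 0, 0, 0, 0, 0, 0, 0]

```text
clock: 14.57
tcp_pos: [0.4984, -0.0132, 0.0033]
ee_rot: [180.0, 0.0, 90.0]
wrist_force: [0.4, -0.4, 1.1]
gripper_width: 0.0849
```

Request:
apply_moves:
  dp:
    - [0, 0, 0]
    - [0, 0, 0]
    - [0, 0, 0]
    - [0, 0, 0]
    - [0, 0, 0]
    - [0, 0, 0]
  spin: [0, 0, 0, 0, 0, 0]
  grip: 0.055
  grip_force: 50

```text
clock: 15.07
tcp_pos: [0.4988, -0.0132, 0.0043]
ee_rot: [179.9, 0.1, 90.0]
wrist_force: [-2.9, 0.3, 8.4]
gripper_width: 0.064
```

Run:
```python
from h import *
go(.619,-.0165,.1,80.3)
```

```text
now [ 0.4988 -0.0132  0.0043] [1.7988e+02 6.0000e-02 9.0020e+01] t 15.1 dp(tool) [-0.0035  0.1204 -0.0955] len 0.154 spin 9.72
  if spun first: dp [ 0.017   0.1191 -0.0957] J [-16.6  -6.8 -31.   65.6  -0.  -16.6]
```

Request:
apply_moves:
  dp:
    - [0, 0, -0.02]
    - [0, 0, -0.03]
    - [0, 0, -0.03]
    - [-0.0005, 0.02, 0]
    - [-0.001, 0.03, 0]
    - [-0.001, 0.035, 0]
    - [-0.001, 0.025, 0]
    - [0, 0.0105, 0]
  spin: [0, 0, 0, 0, 0, 0, 0, 5]

```text
clock: 15.73
tcp_pos: [0.6211, -0.0166, 0.0826]
ee_rot: [179.9, 0.0, 85.1]
wrist_force: [1.5, 0.1, -2.2]
gripper_width: 0.0637
```

Request:
apply_moves:
  dp:
    - [0, 0, 0]
    - [0, 0, 0]
    - [0, 0, 0]
    - [0, 0, 0]
  spin: [4.7, 0, 0, 0]

```text
clock: 16.07
tcp_pos: [0.6179, -0.0162, 0.0825]
ee_rot: [-180.0, 0.0, 80.5]
wrist_force: [-0.6, 0.3, -2.7]
gripper_width: 0.0645
```

```bash
python3 place.py w12 .619 -.0165
```

```text
hub top centre [ 0.6176 -0.0156] z 0.10636768974764964 14417 0.010408591468554074 tcp [ 0.6179 -0.0162  0.0825]
hole (np.float64(281.4820053925208), np.float64(260.3606345981009)) [ 0.619  -0.0171  0.069 ] hub must shift [ 0.0014 -0.0015]
now [ 0.6178 -0.0162  0.0825] [-180.      0.01   80.44] t 16.1 dp(tool) [-0.0012  0.0017  0.    ] len 0.002 J [-13.6  10.5  -4.9  74.5  -0.   -4. ]
```

Request:
apply_moves:
  dp:
    - [-0.0011, 0.0015, 0.004]
    - [0, 0, 0.01]
    - [0, 0, 0.01]
    - [0, 0, 0.01]
    - [0, 0, 0.008]
    - [0, 0, 0.003]
    - [0, 0, 0]
    - [0, 0, 0]
  spin: [0, 0, 0, 0, 0, 0, 0, 0]

```text
clock: 16.78
tcp_pos: [0.6194, -0.0176, 0.0372]
ee_rot: [-180.0, 0.0, 80.3]
wrist_force: [-0.1, -0.1, -2.9]
gripper_width: 0.064
```

Request:
apply_moves:
  dp:
    - [0, 0, 0.004]
    - [0, 0, 0.003]
    - [0, 0, 0.0015]
    - [0, 0, 0]
  spin: [0, 0, 0, 0]

```text
clock: 17.12
tcp_pos: [0.6193, -0.0176, 0.0285]
ee_rot: [-180.0, 0.0, 80.3]
wrist_force: [-0.6, 1.0, -2.1]
gripper_width: 0.0638
```

```bash
python3 place.py w13 .6190 -.017
```

```text
hub top centre [ 0.6208 -0.0173] z 0.052334541065857366 12167 0.25693441177684007 tcp [ 0.6193 -0.0176  0.0285]
hole fail min() iterable argument is empty
```

Top at 52.3 mm: already in the slots, 3 mm more to go.

Request:
apply_moves:
  dp:
    - [0, 0, 0.002]
    - [0, 0, 0.0015]
    - [0, 0, 0]
    - [0, 0, 0]
  spin: [0, 0, 0, 0]

```text
clock: 17.5
tcp_pos: [0.6196, -0.0177, 0.0255]
ee_rot: [180.0, 0.0, 80.3]
wrist_force: [-0.2, -0.4, -2.2]
gripper_width: 0.0642
```

Request:
apply_moves:
  dp:
    - [0, 0, 0]
    - [0, 0, 0]
    - [0, 0, 0]
    - [0, 0, 0]
    - [0, 0, 0]
  spin: [0, 0, 0, 0, 0]
  grip: 0.085

```text
clock: 17.92
tcp_pos: [0.6196, -0.0177, 0.0255]
ee_rot: [180.0, 0.0, 80.3]
wrist_force: [0.1, -0.0, -0.1]
gripper_width: 0.0854
```

Request:
apply_moves:
  dp:
    - [0, 0, -0.02]
    - [0, 0, -0.03]
    - [0, 0, -0.035]
    - [0, 0, -0.035]
    - [0, 0, 0]
    - [0, 0, 0]
  spin: [0, 0, 0, 0, 0, 0]

```text
clock: 18.42
tcp_pos: [0.6212, -0.018, 0.1483]
ee_rot: [179.7, 0.0, 80.3]
wrist_force: [-0.3, -0.2, -1.1]
gripper_width: 0.0852
```

```bash
python3 hublook.py w14 .6190 -.017 .049
python3 - <<'E'
from h import *
go(.40,.28,.28,90)
E
```

```text
hub top centre [ 0.6211 -0.0174] z 0.04922712704345199 4177 0.15492422203235817
now [ 0.62   -0.0177  0.146 ] [179.91   0.01  80.31] t 18.5 dp(tool) [0.0006 0.0008 0.1441] len 0.144 spin -9.69
  if spun first: dp [0.0004 0.0011 0.144 ] J [-13.7   9.4   0.4  80.9  -0.   -4. ]
now [ 0.62   -0.0177  0.146 ] [1.7991e+02 1.0000e-02 8.0310e+01] t 18.5 dp(tool) [ 0.2564 -0.2668 -0.1344] len 0.394 spin -9.69
  if spun first: dp [ 0.2977 -0.22   -0.134 ] J [-13.7   9.4   0.4  80.9  -0.   -4. ]
```

Request:
apply_moves:
  dp:
    - [0.0233, -0.0243, -0.0122]
    - [0.0233, -0.0243, -0.0122]
    - [0.0233, -0.0243, -0.0122]
    - [0.0233, -0.0243, -0.0122]
    - [0.0233, -0.0243, -0.0122]
    - [0.0233, -0.0243, -0.0122]
    - [0.0233, -0.0243, -0.0122]
    - [0.0233, -0.0243, -0.0122]
  spin: [0, 0, 0, 0, 0, 0, 0, 0]

```text
clock: 19.13
tcp_pos: [0.4574, 0.1998, 0.2417]
ee_rot: [-179.9, 0.0, 80.3]
wrist_force: [0.6, 0.3, 0.2]
gripper_width: 0.0849
```

Request:
apply_moves:
  dp:
    - [0.0233, -0.0243, -0.0122]
    - [0.0233, -0.0243, -0.0122]
    - [0.0233, -0.0243, -0.0122]
    - [0, 0, 0]
    - [0, 0, 0]
    - [0, 0, 0]
    - [0, 0, 0]
  spin: [0, 0, 0, -5, -4.7, 0, 0]

```text
clock: 19.72
tcp_pos: [0.3987, 0.2799, 0.2781]
ee_rot: [-179.9, 0.1, 89.9]
wrist_force: [0.4, 0.1, -0.6]
gripper_width: 0.0853
```

```bash
python3 look.py wrist w15
```

```text
now [0.3989 0.2798 0.2783] [-179.9     0.04   89.83] t 19.8 dp(tool) [-0.4797  0.0225 -0.0213] len 0.481 spin -0.17
  if spun first: dp [-0.4798  0.0211 -0.0217] J [ 19.6 -12.6  -7.4  95.3  -0.   19.8]
top surface -0.8103386507211714
wrist hub_1 0.59 [ 47.7 340.5] [ 0.6354 -0.0314  0.    ]
wrist shaft_1 0.94 [181.  323.3] [0.6097 0.1459 0.    ]
wrist shaft_1 0.89 [ 58.3 330.2] [ 0.6198 -0.0148  0.    ]
wrist ring_1 0.9 [140.2 213. ] [0.46   0.1094 0.    ]
wrist ring_1 0.61 [235.1 228.6] [0.4798 0.221  0.    ]
wrist pliers 0.78 [324.9 249. ] [0.4666 0.3185 0.094 ]
wrist pliers 0.66 [313. 221.] [0.4386 0.3067 0.094 ]
wrist stand 0.66 [315.3 214.4] [0.462  0.3167 0.    ]
wrist tip_right 0.64 [312.7 220.3] [0.4677 0.3134 0.005 ]
wrist tip_right 0.22 [316.3 216.6] [0.4632 0.3175 0.005 ]
```

```bash
cat > bars.py <<'E'
from hubfit import *
import sys
np.set_printoptions(precision=4,suppress=True)
def bars(p,zlo,c,rad=.07,hi=.04):
    W=cloud(p); m=(W[...,2]>zlo)&(W[...,2]<zlo+hi)&(np.hypot(W[...,0]-c[0],W[...,1]-c[1])<rad)
    hsv=cv2.cvtColor(p['color'],cv2.COLOR_RGB2HSV); m&=(hsv[...,0]>100)&(hsv[...,0]<130)&(hsv[...,1]>120)
    n,l,st,ce=cv2.connectedComponentsWithStats(m.astype(np.uint8)); out=[]
    for i in sorted(range(1,n),key=lambda i:-st[i,4])[:2]:
        P=W[l==i]; zt=np.percentile(P[:,2],90); T=P[P[:,2]>zt-.006]
        (cx,cy),(w,h),a=cv2.minAreaRect(np.float32(T[:,:2]*1000)); 
        bx=cv2.boxPoints(((cx,cy),(w,h),a)); e=bx[1]-bx[0] if np.hypot(*(bx[1]-bx[0]))>np.hypot(*(bx[2]-bx[1])) else bx[2]-bx[1]
        ang=np.degrees(np.arctan2(e[1],e[0]))%180; print('bar',cx,cy,'size',w,h,'long axis',ang,'ztop',zt,len(P)); out.append((cx/1e3,cy/1e3,ang,zt))
    (x1,y1,*_),(x2,y2,*_)=out; print('mid',(x1+x2)/2,(y1+y2)/2,'across dir',np.degrees(np.arctan2(y2-y1,x2-x1))%180,'dist',np.hypot(x1-x2,y1-y2))
    return out
if __name__=='__main__':
    bars(dict(np.load('pics/w15.npz')),.125,(.47,.32))
E
python3 bars.py; python3 crop.py w15.png 250 400 150 310 4 c4.png
```

```text
bar 473.8087463378906 292.41705322265625 size 27.978775024414062 11.585647583007812 long axis 17.00375 ztop 0.15999000563479526 602
bar 458.439697265625 341.08807373046875 size 28.036470413208008 12.18824577331543 long axis 16.890614 ztop 0.16019665156531682 596
mid 0.46612422180175783 0.3167525634765625 across dir 107.52476887052381 dist 0.051039944226631065
```

Run:
```python
from h import *
go(.4661,.3168,.20,107)
```

```text
now [0.3992 0.2798 0.2794] [-1.7999e+02  1.0000e-02  8.9950e+01] t 20.1 dp(tool) [0.037  0.0669 0.0794] len 0.11 spin -17.05
  if spun first: dp [0.0158 0.0748 0.0794] J [ 19.6 -12.7  -7.3  95.3  -0.   19.7]
```

Request:
apply_moves:
  dp:
    - [0.0074, 0.0134, 0.0158]
    - [0.0074, 0.0134, 0.0158]
    - [0.0074, 0.0134, 0.0158]
    - [0.0074, 0.0134, 0.0158]
    - [0.0074, 0.0134, 0.0158]
    - [0, 0, 0]
    - [0, 0, 0]
    - [0, 0, 0]
  spin: [0, 0, 0, 0, 0, -6, -6, -5]

```text
clock: 20.78
tcp_pos: [0.4661, 0.3169, 0.1999]
ee_rot: [-179.9, 0.0, 107.3]
wrist_force: [0.9, 0.0, -0.0]
gripper_width: 0.0846
```

Request:
apply_moves:
  dp:
    - [0, 0, 0]
    - [0, 0, 0]
    - [0, 0, 0]
  spin: [0, 0, 0]

```text
clock: 21.03
tcp_pos: [0.4661, 0.317, 0.2006]
ee_rot: [180.0, 0.0, 106.8]
wrist_force: [1.0, 0.6, -0.1]
gripper_width: 0.0851
```

```bash
cat > pl.py <<'E'
from bars import *
f=sys.argv[1]
p=read_camera('wrist'); save(p,f+'.png'); np.savez('pics/'+f+'.npz',**{k:p[k] for k in('color','depth','K','rvec','tvec')})
b=bars(p,.125,(.466,.317)); m=np.mean([x[:2] for x in b],0)
go(m[0],m[1],.128,(b[0][2]+b[1][2])/2+90)
E
python3 pl.py w16
```

```text
bar 474.0380554199219 292.5564270019531 size 27.999210357666016 11.744065284729004 long axis 16.9946 ztop 0.1599973709557857 1388
bar 458.9542236328125 340.76617431640625 size 28.081357955932617 12.526900291442871 long axis 17.836113 ztop 0.1603698716872303 1325
mid 0.4664961395263672 0.3166613006591797 across dir 107.37382108640672 dist 0.05051437139572494
now [0.4661 0.317  0.2006] [179.99   0.   106.86] t 21.1 dp(tool) [-0.0004  0.0002  0.0726] len 0.073 spin -0.55
  if spun first: dp [-0.0004  0.0002  0.0726] J [20.9 -0.6 -4.4 86.2 -0.   4.1]
```

Request:
apply_moves:
  dp:
    - [0, 0, 0.015]
    - [0, 0, 0.02]
    - [0, 0, 0.02]
    - [0, 0, 0.012]
    - [0, 0, 0.0056]
    - [0, 0, 0]
    - [0, 0, 0]
  spin: [-0.4, 0, 0, 0, 0, 0, 0]

```text
clock: 21.67
tcp_pos: [0.4663, 0.3171, 0.1286]
ee_rot: [180.0, 0.0, 107.4]
wrist_force: [0.8, -0.4, 1.0]
gripper_width: 0.0846
```

Request:
apply_moves:
  dp:
    - [0, 0, 0]
    - [0, 0, 0]
    - [0, 0, 0]
    - [0, 0, 0]
  spin: [0, 0, 0, 0]
  grip: 0.06
  grip_force: 60

```text
clock: 22.0
tcp_pos: [0.4677, 0.3176, 0.1305]
ee_rot: [179.8, -0.0, 107.4]
wrist_force: [0.0, -0.1, 8.8]
gripper_width: 0.0601
```

```bash
python3 pl.py w17
```

```text
bar 474.02777099609375 294.99871826171875 size 28.709095001220703 12.291505813598633 long axis 15.837942 ztop 0.1605955961511207 3350
bar 459.9402770996094 340.48394775390625 size 28.60777473449707 12.671194076538086 long axis 19.643932 ztop 0.16042478351171177 3129
mid 0.46698402404785155 0.3177413330078125 across dir 107.2085787854792 dist 0.047616841413941395
now [0.4677 0.3176 0.1305] [179.76  -0.   107.4 ] t 22.1 dp(tool) [ 0.0004 -0.0006  0.0025] len 0.003 spin -0.34
  if spun first: dp [ 0.0004 -0.0006  0.0025] J [ 20.9  -0.1 -11.2  78.7  -0.    3.5]
```

Request:
apply_moves:
  dp:
    - [0, 0, -0.01]
    - [0, 0, -0.02]
    - [0, 0, -0.025]
    - [0, 0, -0.025]
    - [0, 0, -0.02]
    - [0, 0, -0.01]
    - [0, 0, 0]
    - [0, 0, 0]
  spin: [0, 0, 0, 0, 0, 0, 0, 0]

```text
clock: 22.72
tcp_pos: [0.4663, 0.3171, 0.2378]
ee_rot: [180.0, 0.0, 107.4]
wrist_force: [-0.4, -0.0, -2.6]
gripper_width: 0.0602
```

Run:
```python
from h import *
p=read_camera('wrist'); save(p,'w18.png'); np.savez('pics/w18.npz',**{k:p[k] for k in('color','depth','K','rvec','tvec')})
go(.425,.2,.24,107)
for n in('tip_left','tip_right','ring_1'): print(n,[(r['conf'],np.round(r['uv'],1)) for r in pinpoint(p,n)])
```

```text
now [0.4658 0.3169 0.2367] [-1.7991e+02  1.0000e-02  1.0741e+02] t 22.8 dp(tool) [-0.0994 -0.0739 -0.0031] len 0.124 spin 0.41
  if spun first: dp [-0.0999 -0.0732 -0.0033] J [20.9 -0.3 -0.3 90.1 -0.   3.5]
tip_left [(0.66, array([296.7, 195.1]))]
tip_right [(0.68, array([273.1, 195.8]))]
ring_1 [(0.64, array([86.7, 96.7])), (0.45, array([412.1, 214.2]))]
```

```bash
python3 - <<'E'
from h import *
np.set_printoptions(precision=4,suppress=True)
d=dict(np.load('pics/w18.npz')); W=cloud(d)
for v in range(180,216,4): print(v,[ (round(float(W[v,u,0]),4),round(float(W[v,u,1]),4),round(float(W[v,u,2]),3)) for u in (272,277,291,296)])
go(.425,.113,.24,107)
E
python3 crop.py w18.png 230 340 150 250 6 c5.png
```

```text
180 [(0.4779, 0.3084, 0.023), (0.4759, 0.313, 0.025), (0.4721, 0.3261, 0.024), (0.4709, 0.3309, 0.023)]
184 [(0.4774, 0.3089, 0.042), (0.4764, 0.3135, 0.04), (0.4726, 0.326, 0.04), (0.4711, 0.3304, 0.04)]
188 [(0.463, 0.307, 0.116), (0.4618, 0.3105, 0.117), (0.4585, 0.3201, 0.118), (0.4579, 0.3238, 0.116)]
192 [(0.463, 0.3074, 0.128), (0.4639, 0.3112, 0.12), (0.46, 0.3205, 0.123), (0.4581, 0.3235, 0.127)]
196 [(nan, nan, nan), (0.4629, 0.3112, 0.135), (0.46, 0.3203, 0.135), (0.4591, 0.3236, 0.134)]
200 [(0.4635, 0.3082, 0.146), (0.4629, 0.3114, 0.144), (0.4602, 0.3202, 0.144), (0.4586, 0.323, 0.147)]
204 [(0.4633, 0.3084, 0.156), (0.4628, 0.3116, 0.154), (0.4598, 0.3198, 0.156), (0.4592, 0.323, 0.154)]
208 [(0.4634, 0.3087, 0.164), (0.4625, 0.3117, 0.164), (0.4596, 0.3196, 0.165), (0.4592, 0.3227, 0.163)]
212 [(0.4633, 0.309, 0.172), (0.4626, 0.3118, 0.171), (0.4597, 0.3195, 0.173), (0.4592, 0.3225, 0.172)]
now [0.4654 0.3168 0.2363] [-179.86    0.01  107.41] t 22.9 dp(tool) [-0.1824 -0.0996 -0.0034] len 0.208 spin 0.41
  if spun first: dp [-0.1831 -0.0983 -0.0037] J [20.9 -0.3 -0.3 90.1 -0.   3.5]
```

Request:
apply_moves:
  dp:
    - [-0.0304, -0.0166, 0]
    - [-0.0304, -0.0166, 0]
    - [-0.0304, -0.0166, 0]
    - [-0.0304, -0.0166, 0]
    - [-0.0304, -0.0166, 0]
    - [-0.0304, -0.0166, 0]
    - [0, 0, 0]
    - [0, 0, 0]
  spin: [0, 0, 0, 0, 0, 0, 0, 0]

```text
clock: 23.58
tcp_pos: [0.4254, 0.1118, 0.2374]
ee_rot: [-180.0, -0.0, 107.2]
wrist_force: [-0.9, 0.5, -1.4]
gripper_width: 0.0599
```

Request:
apply_moves:
  dp:
    - [0, 0, 0]
    - [0, 0, 0]
  spin: [0, 0]

```text
clock: 23.75
tcp_pos: [0.4256, 0.114, 0.2376]
ee_rot: [-180.0, -0.0, 107.5]
wrist_force: [0.5, 0.8, -2.0]
gripper_width: 0.0602
```

```bash
python3 look.py wrist w19
```

```text
now [0.4256 0.1141 0.2376] [-179.97   -0.02  107.5 ] t 23.8 dp(tool) [-0.2979 -0.0998 -0.0624] len 0.32 spin 17.5
  if spun first: dp [-0.3141 -0.0056 -0.0624] J [ -2.1 -22.  -19.4  92.7   0.  -19.6]
top surface -0.8080836843292465
wrist hub_1 0.83 [116.9 302.7] [ 0.6336 -0.0219 -0.    ]
wrist shaft_1 0.97 [263.4 325. ] [0.6113 0.1472 0.    ]
wrist shaft_1 0.57 [123.6 291.9] [ 0.6175 -0.0171  0.    ]
wrist ring_1 0.91 [ 51.5 169.8] [ 0.5003 -0.1144  0.    ]
wrist ring_1 0.83 [358.9 242.9] [0.4808 0.2175 0.    ]
wrist ring_1 0.82 [270.2 195.3] [0.4584 0.1092 0.    ]
wrist pliers 0.71 [285.6 238. ] [0.4646 0.1278 0.094 ]
wrist stand 0.69 [446.7 254. ] [0.464  0.3148 0.    ]
wrist tip_left 0.82 [296.9 194.8] [0.4482 0.1353 0.005 ]
wrist tip_right 0.74 [276.8 195.2] [0.4549 0.1155 0.005 ]
```

Request:
apply_moves:
  dp:
    - [0, 0, 0]
    - [0, 0, 0]
    - [0, 0, 0]
    - [0, 0, 0]
    - [0, 0, 0]
  spin: [0, 0, 0, 0, 0]
  grip: 0.0385
  grip_force: 60

```text
clock: 24.57
tcp_pos: [0.4257, 0.1132, 0.238]
ee_rot: [180.0, 0.0, 107.4]
wrist_force: [0.2, 1.0, -2.4]
gripper_width: 0.0383
```

```bash
python3 look.py wrist w20;python3 crop.py w20.png 200 370 140 280 4 c6.png
```

```text
now [0.4257 0.1132 0.238 ] [180.     0.01 107.41] t 24.6 dp(tool) [-0.2971 -0.0991 -0.062 ] len 0.319 spin 17.41
  if spun first: dp [-0.3132 -0.0057 -0.062 ] J [ -2.2 -22.1 -19.4  92.7  -0.  -19.6]
top surface -0.8086260411672098
wrist hub_1 0.91 [116.5 301.8] [ 0.6331 -0.0238  0.    ]
wrist shaft_1 0.87 [264.3 324.1] [0.6104 0.1469 0.    ]
wrist shaft_1 0.72 [126.1 295.1] [ 0.6212 -0.0149  0.    ]
wrist ring_1 0.94 [362.2 243.4] [0.4807 0.2204 0.    ]
wrist ring_1 0.82 [ 55.9 170. ] [ 0.4993 -0.1113  0.    ]
wrist ring_1 0.79 [272.4 192. ] [0.4546 0.1094 0.    ]
wrist pliers 0.22 [447.5 256.8] [0.4404 0.2611 0.094 ]
wrist stand 0.75 [448.6 256. ] [0.4661 0.3171 0.    ]
wrist stand 0.42 [275.  194.2] [0.4561 0.1128 0.    ]
wrist tip_left 0.46 [124.8 292.3] [ 0.6147 -0.0155  0.005 ]
wrist tip_left 0.36 [275.4 194.4] [0.4549 0.1129 0.005 ]
wrist tip_right 0.98 [257.9 194.9] [0.4609 0.0957 0.005 ]
```

Run:
```python
from bars import *
for f,u in(('w19',(276,297)),('w20',(257.5,316))):
    d=dict(np.load(f'pics/{f}.npz')); bars(d,.24,(.425,.113))
    W=cloud(d); 
    a=np.radians(107.4); X=np.array([np.cos(a),np.sin(a)]);Y=np.array([np.sin(a),-np.cos(a)])
    rel=np.stack([(W[...,:2]-[.4256,.1134])@X,(W[...,:2]-[.4256,.1134])@Y,W[...,2]-.2378],-1)*1000
    m=(abs(rel[...,0])<35)&(rel[...,2]>-140)&(rel[...,2]<-95)&(abs(rel[...,1])<15)
    P=rel[m]; print(f,len(P),'lowest z pct',np.percentile(P[:,2],[1,3,10]),'x range',np.percentile(P[:,0],[1,5,50,95,99]))
    for lo in(-128,-124,-120,-116,-112,-108):
        Q=P[(P[:,2]>lo)&(P[:,2]<lo+4)]
        if len(Q)>3: L=Q[Q[:,0]<0];R=Q[Q[:,0]>0]; print(lo,len(Q),'outer L',np.percentile(L[:,0],5),'R',np.percentile(R[:,0],95),'y',np.median(Q[:,1]))
```

```text
bar 432.24896240234375 91.53086853027344 size 28.570598602294922 12.638410568237305 long axis 16.553991 ztop 0.26585952029419135 2985
bar 417.82440185546875 137.129638671875 size 28.625471115112305 12.236830711364746 long axis 17.862799 ztop 0.2662984682193663 2788
mid 0.4250366821289062 0.11433025360107421 across dir 107.55407000652802 dist 0.04782589032518972
w19 274 lowest z pct [-126.0364 -125.6675 -123.6786] x range [-9.4826 -8.4243  5.9172 12.602  13.5296]
-128 26 outer L -5.746664077062372 R 9.61489643210296 y -4.598409094439226
-124 32 outer L -5.958360114491627 R 10.463698909701145 y -5.42591507657351
-120 30 outer L -7.408134301212418 R 11.781599395446294 y -5.816721051465818
-116 28 outer L -8.025385285802871 R 12.323053511538808 y -5.862563576752183
-112 43 outer L -9.144367398977284 R 12.671973503153122 y -5.046288392923889
-108 31 outer L -9.60195544502908 R 13.830102285594261 y -4.926190429264824
bar 429.296875 100.64005279541016 size 28.780139923095703 11.65011978149414 long axis 16.843859 ztop 0.2615853063971484 2434
bar 421.1192321777344 126.3580093383789 size 28.737834930419922 11.726052284240723 long axis 17.71485 ztop 0.2618765111416078 2386
mid 0.4252080535888672 0.11349903106689453 across dir 107.63931376287097 dist 0.026986795491028222
w20 362 lowest z pct [-131.2653 -130.1057 -125.0522] x range [-22.2634 -21.3189 -11.76    24.552   25.6202]
-128 19 outer L -21.244160327714756 R 24.777148985376762 y -6.160941462825334
-124 19 outer L -21.714154751053623 R 24.36009473608968 y -6.168633021662768
-120 30 outer L -21.75744506213485 R 24.705179682161795 y -5.821097219257576
-116 58 outer L -22.36588737158391 R 25.70417566377584 y -5.071957548493425
-112 38 outer L -21.1826539414372 R 24.59051385009954 y -5.001369869647288
-108 49 outer L -21.063557313958103 R 24.351273242058305 y -5.036386503767691
```

Request:
apply_moves:
  dp:
    - [0, 0.03, 0]
    - [0, 0.03, 0]
    - [0, 0, 0]
    - [0, 0, 0]
    - [0, 0, 0]
  spin: [0, 0, 0, 0, 0]
  grip: 0.06

```text
clock: 25.38
tcp_pos: [0.4825, 0.1311, 0.2378]
ee_rot: [-179.9, -0.0, 107.4]
wrist_force: [-0.7, 0.4, -1.4]
gripper_width: 0.0601
```

```bash
cat > ring.py <<'E'
from hubfit import *
np.set_printoptions(precision=4,suppress=True)
def ringfit(d,x,y,z0=.008,verbose=True,draw=None,yaw0=None):
    d=dict(d); d['depth']=cv2.medianBlur(d['depth'],3); W=cloud(d)
    m=(np.hypot(W[...,0]-x,W[...,1]-y)<.055)&(abs(W[...,2]-z0)<.0030)
    v=cv2.cvtColor(d['color'],cv2.COLOR_RGB2HSV)[...,2]; m&=(v<150)
    P=W[m][:,:2]
    def model(p):
        c=p[:2]; a=p[2]; Q=(P-c)@np.array([[np.cos(a),-np.sin(a)],[np.sin(a),np.cos(a)]])  # ring frame
        r=np.hypot(*Q.T); da=np.maximum(r-.0245,0)+np.maximum(.0175-r,0)
        # lugs: x -40..-24, inner face |y| from 13mm(x=-26) to 9.75(x=-40); outer ~ +5mm
        yi=.013+(Q[:,0]+.026)*(.00325/.014); ay=abs(Q[:,1])
        dl=np.maximum(yi-ay,0)+np.maximum(ay-yi-.006,0)+np.maximum(Q[:,0]+.022,0)+np.maximum(-.040-Q[:,0],0)
        return np.minimum(da,dl)
    best=None
    for a0 in ([yaw0] if yaw0 is not None else np.radians(range(0,360,30))):
        s=least_squares(model,[x,y,a0],loss='soft_l1',f_scale=.0007,x_scale=[.01,.01,.3])
        if best is None or s.cost<best.cost: best=s
    p=best.x; print('ring c',p[:2],'yaw',np.degrees(p[2])%360,'n',len(P),'cost',best.cost*1e6/len(P))
    if draw:
        im=cv2.cvtColor(d['color'],cv2.COLOR_RGB2BGR); u,v=map(int,proj(d,[x,y,.008])); k=6
        im=cv2.resize(im,None,fx=k,fy=k,interpolation=cv2.INTER_CUBIC)
        def T(q,z=z0): 
            a=p[2]; w=p[:2]+np.array([[np.cos(a),-np.sin(a)],[np.sin(a),np.cos(a)]])@np.array(q); return np.int32((proj(d,[*w,z])+.5)*k-.5)
        for r in(.0175,.0245): cv2.polylines(im,[np.array([T((r*np.cos(t),r*np.sin(t))) for t in np.linspace(0,6.3,60)])],False,(0,255,0),1)
        for s in(1,-1): cv2.polylines(im,[np.array([T((-.026,s*.013)),T((-.040,s*.00975))])],False,(0,0,255),2)
        cv2.circle(im,tuple(int(t) for t in T((-.032,0))),4,(255,255,0),-1)
        v0=max(0,v*k-280);u0=max(0,u*k-280); cv2.imwrite('pics/'+draw,im[v0:v0+560,u0:u0+560])
    return p
E
cat > rl.py <<'E'
from ring import *
import sys
f=sys.argv[1]; x,y=map(float,sys.argv[2:4])
p=read_camera('wrist'); save(p,f+'.png'); np.savez('pics/'+f+'.npz',**{k:p[k] for k in('color','depth','K','rvec','tvec')})
q=ringfit(p,x,y,draw=f+'o.png'); go(.42,.11,.24,107)
E
python3 rl.py w21 .457 .109
```

```text
ring c [0.4586 0.1116] yaw 334.4227256811248 n 646 cost 0.057268132228036485
now [0.4824 0.1311 0.2382] [-179.99    0.01  107.42] t 25.4 dp(tool) [-0.0014 -0.0659 -0.0018] len 0.066 spin 0.42
  if spun first: dp [-0.0019 -0.0658 -0.0018] J [  0.2 -11.4 -10.6  90.8  -0.  -17.2]
```

Run:
```python
from h import *
go(.4290,.1240,.16,64.4)
```

```text
now [0.4824 0.1311 0.2382] [-1.7999e+02  1.0000e-02  1.0742e+02] t 25.4 dp(tool) [ 0.0092 -0.0531  0.0782] len 0.095 spin 43.02
  if spun first: dp [-0.0295 -0.0451  0.0782] J [  0.2 -11.4 -10.6  90.8  -0.  -17.2]
```

Request:
apply_moves:
  dp:
    - [0.0023, -0.0133, 0.01]
    - [0.0023, -0.0133, 0.01]
    - [0.0023, -0.0133, 0.01]
    - [0.0023, -0.0133, 0.01]
    - [0, 0, 0.01]
    - [0, 0, 0.01]
    - [0, 0, 0.01]
    - [0, 0, 0.0082]
  spin: [0, 0, 7, 7, 7, 7, 7, 7]

```text
clock: 26.1
tcp_pos: [0.4287, 0.1255, 0.1598]
ee_rot: [179.9, -0.0, 65.1]
wrist_force: [-0.1, -0.1, -2.4]
gripper_width: 0.0601
```

Run:
```python
from h import *
go(.4290,.1240,.15,64.4)
```

```text
now [0.4287 0.1255 0.1598] [ 1.7993e+02 -2.0000e-02  6.5050e+01] t 26.1 dp(tool) [-0.0012  0.0008  0.0098] len 0.01 spin 0.65
  if spun first: dp [-0.0012  0.0009  0.0098] J [ -0.5 -21.8 -27.3  84.4  -0.   24.4]
```

Request:
apply_moves:
  dp:
    - [-0.0012, 0.0008, 0.0098]
    - [0, 0, 0]
    - [0, 0, 0]
    - [0, 0, 0]
  spin: [1, 0, 0, 0]

```text
clock: 26.43
tcp_pos: [0.4297, 0.1241, 0.1506]
ee_rot: [179.9, -0.0, 64.6]
wrist_force: [0.0, 0.9, -2.2]
gripper_width: 0.0601
```

```bash
cat > tips.py <<'E'
from h import *
import sys
from scipy.spatial.transform import Rotation as Ro
np.set_printoptions(precision=1,suppress=True)
def tips(d,s,zlo,zhi,verbose=1):
    W=cloud(d); t=s['tcp_pos']; R=Ro.from_euler('xyz',s['ee_rot'],degrees=True).as_matrix()
    rel=((W-t)@R)*1000  # tool coords mm
    m=(abs(rel[...,0])<35)&(rel[...,2]<140)&(rel[...,2]>95)&(abs(rel[...,1]-0)<13)
    P=rel[m]
    for lo in np.arange(zlo,zhi,4.):
        Q=P[(P[:,2]>lo)&(P[:,2]<lo+4)]
        if len(Q)>8:
            L=Q[Q[:,0]<1.5];Rr=Q[Q[:,0]>1.5]
            if len(L)>3 and len(Rr)>3: a,b=np.percentile(L[:,0],5),np.percentile(Rr[:,0],95); print('z',lo,len(Q),'L %.1f R %.1f mid %.1f width %.1f y %.1f'%(a,b,(a+b)/2,b-a,np.median(Q[:,1])))
if __name__=='__main__':
    f=sys.argv[1]; s=get_state(); p=read_camera('wrist'); save(p,f+'.png'); np.savez('pics/'+f+'.npz',**{k:p[k] for k in('color','depth','K','rvec','tvec')})
    print(np.round(s['tcp_pos'],4),s['ee_rot'],s['wrist_force'],s['gripper_width']); tips(p,s,100,136)
E
python3 tips.py w22; python3 crop.py w22.png 210 360 110 250 5 c7.png
```

```text
[0.4 0.1 0.2] [179.9  -0.   64.6] [ 0.   0.9 -2.2] 0.060128937668229014
z 100.0 32 L -9.4 R 12.9 mid 1.7 width 22.3 y 1.0
z 104.0 37 L -9.4 R 13.6 mid 2.1 width 23.0 y 1.3
z 108.0 31 L -9.5 R 13.4 mid 2.0 width 22.9 y 1.4
z 112.0 35 L -8.4 R 12.5 mid 2.1 width 20.8 y 0.8
z 116.0 20 L -7.9 R 11.0 mid 1.5 width 18.9 y 0.9
z 120.0 25 L -6.6 R 10.9 mid 2.1 width 17.5 y 1.5
z 124.0 30 L -4.9 R 9.7 mid 2.4 width 14.6 y 2.6
```

Request:
apply_moves:
  dp:
    - [0, 0, 0]
    - [0, 0, 0]
    - [0, 0, 0]
    - [0, 0, 0]
  spin: [0, 0, 0, 0]

```text
clock: 26.82
tcp_pos: [0.4296, 0.1242, 0.1501]
ee_rot: [180.0, 0.0, 64.4]
wrist_force: [-0.1, -0.6, -2.6]
gripper_width: 0.06
```

```bash
python3 tips.py w23
python3 - <<'E'
from h import *
from scipy.spatial.transform import Rotation as Ro
# bar top relative to tool, and plier y profile along z
for f,t,yaw in(('w20',(.4257,.1132,.238),107.41),('w21',(.4824,.1311,.238),107.42),('w23',tuple(get_state()['tcp_pos']),get_state()['ee_rot'][2])):
    d=dict(np.load(f'pics/{f}.npz')); W=cloud(d); R=Ro.from_euler('xyz',(180,0,yaw),degrees=True).as_matrix(); r=(W-np.array(t))@R*1000
    for lo in range(-36,130,12):
        m=(abs(r[...,0]-1)<28)&(r[...,2]>lo)&(r[...,2]<lo+6)&(abs(r[...,1])<30)
        if m.sum()>5: print(f,lo,m.sum(),np.percentile(r[m][:,1],[5,50,95]))
E
```

```text
[0.4 0.1 0.2] [180.    0.   64.4] [-0.1 -0.6 -2.6] 0.059958469252197805
z 100.0 34 L -9.4 R 12.8 mid 1.7 width 22.2 y 1.1
z 104.0 33 L -9.5 R 13.1 mid 1.8 width 22.6 y 1.4
z 108.0 36 L -9.4 R 13.8 mid 2.2 width 23.2 y 1.6
z 112.0 30 L -8.4 R 12.1 mid 1.8 width 20.5 y 0.8
z 116.0 22 L -7.9 R 10.9 mid 1.5 width 18.9 y 1.2
z 120.0 24 L -6.6 R 10.7 mid 2.0 width 17.2 y 1.3
z 124.0 32 L -5.6 R 9.7 mid 2.0 width 15.3 y 3.0
w20 -36 729 [-10.80275601  -9.79638592   9.25393492]
w20 -24 4717 [-13.84880582  -2.93786747  11.4338261 ]
w20 -12 330 [-10.7662562  -10.15307496  -0.77703054]
w20 0 166 [-4.65919647 -3.5941315  -0.52213842]
w20 12 206 [-4.85770297 -3.9650088  -0.97313877]
w20 24 167 [-4.77307073 -3.96171649 -0.83070491]
w20 36 352 [-8.65169164 -6.63102541 -0.86642395]
w20 48 80 [-9.18300079 -7.22794616 -6.46272253]
w20 60 117 [-5.40622821 -4.95509855  1.68560106]
w20 72 98 [-5.39239551 -5.02433308  1.69571678]
w20 84 86 [-5.42635434 -5.01487493  2.07840878]
w20 96 68 [-5.35627899 -4.96454154  1.21345358]
w20 108 68 [-5.48625116 -5.03520737  1.59242921]
w20 120 29 [-6.46638348 -6.2000147
[... 514 characters left out ...]
5 3.42568394 4.20173947]
w21 120 43 [ 3.26536021  3.9630798  12.47957174]
w23 -24 928 [-14.52407369  -8.598822     8.43637522]
w23 -12 345 [-4.25955004 -2.73043358  1.21424552]
w23 0 308 [-3.66991511 -2.41948526  2.21474001]
w23 12 247 [-3.03177533 -1.70149248  2.69627678]
w23 24 658 [-4.1247214   0.0915905   8.17830418]
w23 36 197 [-6.38340733 -4.30019331 -0.03098199]
w23 48 10 [-3.59334232 -1.37281038 -1.15788587]
w23 60 75 [-1.18616209 -0.84417145  0.0772751 ]
w23 72 71 [-0.51553133 -0.19581178  0.2556268 ]
w23 84 51 [0.00286971 0.36308687 0.82407957]
w23 96 45 [0.75086348 1.02329052 1.71992978]
w23 108 53 [0.62076125 1.31559254 2.01069266]
w23 120 47 [ 1.0479956   1.75351101 10.20388617]
```

Run:
```python
from h import *
go(.4220,.1270,.138,64.4)
```

```text
now [0.4296 0.1242 0.1501] [179.99   0.    64.43] t 26.9 dp(tool) [-0.0008 -0.008   0.0121] len 0.015 spin 0.03
  if spun first: dp [-0.0008 -0.008   0.0121] J [ -0.7 -21.6 -28.2  83.4  -0.   24.9]
```

Request:
apply_moves:
  dp:
    - [-0.0004, -0.004, 0.003]
    - [-0.0004, -0.004, 0.003]
    - [0, 0, 0.003]
    - [0, 0, 0.003]
    - [0, 0, 0]
    - [0, 0, 0]
    - [0, 0, 0]
  spin: [0, 0, 0, 0, 0, 0, 0]

```text
clock: 27.45
tcp_pos: [0.4221, 0.1269, 0.138]
ee_rot: [180.0, 0.0, 64.4]
wrist_force: [-0.4, -0.6, -2.0]
gripper_width: 0.0601
```

```bash
python3 tips.py w24; python3 crop.py w24.png 210 360 110 250 5 c8.png
python3 - <<'E'
from ring import *
d=dict(np.load('pics/w24.npz')); ringfit(d,.4586,.1116,yaw0=np.radians(334.4))
E
```

```text
[0.4 0.1 0.1] [180.    0.   64.4] [-0.4 -0.6 -2. ] 0.06011975663655453
z 100.0 35 L -9.4 R 13.3 mid 2.0 width 22.8 y 1.1
z 104.0 29 L -9.2 R 13.1 mid 1.9 width 22.3 y 1.3
z 108.0 37 L -9.5 R 13.2 mid 1.8 width 22.7 y 1.4
z 112.0 33 L -8.4 R 12.0 mid 1.8 width 20.4 y 0.7
z 116.0 22 L -7.3 R 10.9 mid 1.8 width 18.2 y 1.0
z 120.0 26 L -6.6 R 10.2 mid 1.8 width 16.8 y 1.2
z 124.0 28 L -5.7 R 9.8 mid 2.0 width 15.5 y 3.0
z 128.0 322 L -15.8 R 20.2 mid 2.2 width 36.0 y 4.8
z 132.0 42 L -22.6 R 25.9 mid 1.6 width 48.5 y -1.3
ring c [0.4582 0.1115] yaw 333.54387563454765 n 750 cost 0.07093672233124163
```

Request:
apply_moves:
  dp:
    - [0, 0, 0.003]
    - [0, 0, 0.003]
    - [0, 0, 0.0025]
    - [0, 0, 0.001]
    - [0, 0, 0]
    - [0, 0, 0]
  spin: [0, 0, 0, 0, 0, 0]

```text
clock: 28.0
tcp_pos: [0.4219, 0.1269, 0.1285]
ee_rot: [180.0, 0.0, 64.4]
wrist_force: [-0.2, 0.3, -1.6]
gripper_width: 0.0598
```

Request:
apply_moves:
  dp:
    - [0, 0, -0.0005]
    - [0, 0, -0.0005]
    - [0, 0, 0]
  spin: [0, 0, 0]
  grip: 0.056
  grip_force: 60

```text
clock: 28.25
tcp_pos: [0.422, 0.127, 0.1296]
ee_rot: [180.0, -0.0, 64.4]
wrist_force: [0.6, 0.1, 0.6]
gripper_width: 0.056
```

```bash
python3 tips.py w25; python3 crop.py w25.png 210 360 110 250 5 c9.png
```

```text
[0.4 0.1 0.1] [180.   -0.   64.4] [0.6 0.1 0.6] 0.055972320931669706
z 100.0 35 L -10.5 R 16.3 mid 2.9 width 26.8 y 1.1
z 104.0 35 L -10.2 R 16.4 mid 3.1 width 26.6 y 1.3
z 108.0 25 L -10.6 R 16.6 mid 3.0 width 27.2 y 1.6
z 112.0 43 L -10.4 R 15.4 mid 2.5 width 25.8 y 1.3
z 116.0 31 L -14.3 R 21.7 mid 3.7 width 35.9 y 1.2
z 120.0 307 L -16.7 R 22.6 mid 3.0 width 39.3 y 4.3
z 124.0 131 L -31.8 R 30.9 mid -0.4 width 62.7 y -0.7
z 128.0 2411 L -33.5 R 33.6 mid 0.1 width 67.1 y -2.6
```

Request:
apply_moves:
  dp:
    - [0, 0, -0.001]
    - [0, 0, -0.0008]
    - [0, 0, 0]
  spin: [0, 0, 0]
  grip: 0.05

```text
clock: 28.55
tcp_pos: [0.4219, 0.1269, 0.1313]
ee_rot: [-180.0, 0.0, 64.4]
wrist_force: [1.5, 0.6, 1.9]
gripper_width: 0.0502
```

Request:
apply_moves:
  dp:
    - [0, 0, -0.001]
    - [0, 0, -0.0008]
    - [0, 0, 0]
  spin: [0, 0, 0]
  grip: 0.044

```text
clock: 28.8
tcp_pos: [0.4217, 0.1269, 0.1328]
ee_rot: [-180.0, 0.0, 64.4]
wrist_force: [-1.0, 0.5, -0.5]
gripper_width: 0.0441
```

Request:
apply_moves:
  dp:
    - [0, 0, -0.001]
    - [0, 0, -0.0008]
    - [0, 0, 0]
    - [0, 0, 0]
  spin: [0, 0, 0, 0]
  grip: 0.038

```text
clock: 29.13
tcp_pos: [0.4216, 0.1269, 0.1345]
ee_rot: [-180.0, 0.0, 64.4]
wrist_force: [0.1, 0.1, -1.9]
gripper_width: 0.0382
```

```bash
python3 tips.py w26; python3 crop.py w26.png 190 380 110 270 4 c10.png
```

```text
[0.4 0.1 0.1] [-180.     0.    64.4] [ 0.1  0.1 -1.9] 0.038233525017378645
z 100.0 41 L -13.3 R 29.4 mid 8.1 width 42.7 y 0.8
z 104.0 55 L -14.4 R 30.5 mid 8.1 width 44.9 y 0.8
z 108.0 41 L -14.5 R 31.7 mid 8.6 width 46.2 y 1.1
z 112.0 39 L -15.6 R 31.7 mid 8.0 width 47.3 y 1.1
z 116.0 33 L -15.6 R 31.6 mid 8.0 width 47.2 y 0.7
z 120.0 64 L -17.9 R 34.8 mid 8.4 width 52.7 y 2.2
z 124.0 153 L -20.7 R 34.6 mid 7.0 width 55.3 y 3.4
z 128.0 32 L -20.2 R 34.5 mid 7.2 width 54.7 y 0.6
z 132.0 2527 L -33.6 R 32.2 mid -0.7 width 65.8 y -2.1
```

Request:
apply_moves:
  dp:
    - [0, 0, -0.003]
    - [0, 0, -0.006]
    - [0, 0, -0.01]
    - [0, 0, -0.014]
    - [0, 0, -0.014]
    - [0, 0, -0.01]
    - [0, 0, -0.005]
    - [0, 0, -0.002]
  spin: [0, 0, 0, 0, 0, 0, 0, 0]

```text
clock: 29.85
tcp_pos: [0.4225, 0.1269, 0.2002]
ee_rot: [179.9, -0.0, 64.4]
wrist_force: [-0.6, -0.9, -1.4]
gripper_width: 0.0384
```

```bash
python3 tips.py w27; python3 crop.py w27.png 190 380 110 270 4 c11.png
```

```text
[0.4 0.1 0.2] [179.9  -0.   64.4] [-0.6 -0.9 -1.4] 0.03839123060041201
z 100.0 46 L -13.3 R 29.4 mid 8.0 width 42.7 y 0.8
z 104.0 50 L -14.4 R 30.6 mid 8.1 width 44.9 y 0.9
z 108.0 38 L -14.4 R 31.8 mid 8.7 width 46.3 y 1.2
z 112.0 36 L -15.5 R 31.3 mid 7.9 width 46.9 y 1.3
z 116.0 40 L -15.6 R 31.2 mid 7.8 width 46.8 y 0.9
z 120.0 61 L -17.8 R 34.7 mid 8.5 width 52.5 y 2.2
z 124.0 155 L -20.6 R 34.1 mid 6.8 width 54.8 y 3.3
z 128.0 23 L -19.4 R 33.8 mid 7.2 width 53.2 y 0.6
```

```bash
cat > inhand.py <<'E'
from h import *
import sys
from scipy.spatial.transform import Rotation as Ro
np.set_printoptions(precision=1,suppress=True)
def inhand(d,t,rot,zl=114,zh=132):
    W=cloud(d); R=Ro.from_euler('xyz',rot,degrees=True).as_matrix(); r=(W-np.array(t))@R*1000
    v=cv2.cvtColor(d['color'],cv2.COLOR_RGB2GRAY)
    m=(abs(r[...,0]-8)<45)&(r[...,1]>-15)&(r[...,1]<75)&(r[...,2]>zl)&(r[...,2]<zh)
    return r[m],v[m],m
if __name__=='__main__':
    f=sys.argv[1]; s=get_state(); d=dict(np.load(f'pics/{f}.npz')); P,v,m=inhand(d,s['tcp_pos'],s['ee_rot'])
    print(len(P))
    h,xe,ye=np.histogram2d(P[:,1],P[:,0],bins=[np.arange(-12,72,3),np.arange(-28,48,3)])
    zz,_,_=np.histogram2d(P[:,1],P[:,0],bins=[np.arange(-12,72,3),np.arange(-28,48,3)],weights=P[:,2])
    print('     '+' '.join('%4d'%x for x in ye[:-1]))
    for i in range(len(xe)-1): print('%4d '%xe[i]+' '.join('%4.0f'%(zz[i,j]/h[i,j]) if h[i,j]>1 else '   .' for j in range(len(ye)-1)))
E
python3 inhand.py w27
```

```text
1357
      -28  -25  -22  -19  -16  -13  -10   -7   -4   -1    2    5    8   11   14   17   20   23   26   29   32   35   38   41   44
 -12    .    .    .    .    .    .    .    .    .    .    .    .    .    .    .    .    .    .    .    .    .    .    .    .    .
  -9    .    .    .    .    .    .    .    .    .    .    .    .    .    .    .    .    .    .    .    .    .    .    .    .    .
  -6    .    .    .    .    .    .    .    .    .    .    .    .    .    .    .    .    .    .    .    .    .    .    .    .    .
  -3    .    .  127  126  127    .    .    .    .    .    .    .    .    .    .    .    .    .    .    .  125  125  125    .    .
   0    .    .  125  125  122  122  122    .    .    .    .    .    .    .    .    .    .    .  120  121  123  122  123    .    .
   3    .    .  125  125  119    .    .    .    .    .    .    .    .    .    .    .    .    .    .    .  122  122  122    .    .
   6    .    .  125  125  115    .    .    .    .    .    .    .    .    .    .    .    .    .    .    .  123  122  123    .    .
   9    .    .  125  125    .    .    .    .    .    . 
[... 1844 characters left out ...]
    .    .    .    .    .    .    .    .    .    .
  54    .    .    .    .    .    .    .    .  123  126  131  131  130    .    .    .    .    .    .    .    .    .    .    .    .
  57    .    .    .    .    .    .    .    .  124  127  131  131  131    .    .    .    .    .    .    .    .    .    .    .    .
  60    .    .    .    .    .    .    .    .    .  128  128  128  128  127    .    .    .    .    .    .    .    .    .    .    .
  63    .    .    .    .    .    .    .    .    .    .    .    .    .    .    .    .    .    .    .    .    .    .    .    .    .
  66    .    .    .    .    .    .    .    .    .    .    .    .    .    .    .    .    .    .    .    .    .    .    .    .    .
```

```bash
python3 - <<'E'
from inhand import *
def grid(P,x0,x1,y0,y1,st=3):
    h,xe,ye=np.histogram2d(P[:,1],P[:,0],bins=[np.arange(y0,y1,st),np.arange(x0,x1,st)])
    zz,_,_=np.histogram2d(P[:,1],P[:,0],bins=[xe,ye],weights=P[:,2])
    print('     '+' '.join('%4d'%x for x in ye[:-1]))
    for i in range(len(xe)-1): print('%4d '%xe[i]+' '.join('%4.0f'%(zz[i,j]/h[i,j]) if h[i,j]>1 else '   .' for j in range(len(ye)-1)))
d=dict(np.load('pics/w26.npz')); P,v,m=inhand(d,(.4216,.1269,.1345),(180,0,64.4),112,140); grid(P,-28,48,-12,72)
E
python3 crop.py w27.png 240 360 180 270 6 c12.png
```

```text
-28  -25  -22  -19  -16  -13  -10   -7   -4   -1    2    5    8   11   14   17   20   23   26   29   32   35   38   41   44
 -12  134  134  134  134  134  134  134  135  134  134  134  134  134  134  134  134  134  134  134  134  134  134  134  134  134
  -9  134  134  134  134  134  134  134  134  134  134  134  134  134  134  134  134  134  134  134  134  134  134  134  134  134
  -6  134  134  134  134  134  134  134  134  134  134  134  134  134  134  134  134  134  134  134  134  134  134  134  134  134
  -3  134  134  131  131  132  134  134  134  134  134  134  134  134  134  134  134  134  134  134  131  130  130  133  134  134
   0  134  134  126  125  122  124  129  134  134  134  134  134  134  134  134  134  134  133  125  124  125  123  129  134  134
   3  134  134  126  125  118    .  134  134  134  134  134  134  134  134  134  134  134  134  134    .  122  123  124  134  134
   6  134  134  125  125  116    .  134  134  134  134  134  134  134  134  134  134  134  134    .    .  123  123  123  134  134
   9  134  134  126  125    .    .    .  134  134  135  134  134  
[... 1833 characters left out ...]
    .    .    .    .    .    .    .    .    .    .
  54    .    .    .    .    .    .    .    .  124  130  132  133  133    .    .    .    .    .    .    .    .    .    .    .    .
  57    .    .    .    .    .    .    .    .  124  129  132  132  131    .    .    .    .    .    .    .    .    .    .    .    .
  60    .    .    .    .    .    .    .    .    .  128  128  129  128  127    .    .    .    .    .    .    .    .    .    .    .
  63    .    .    .    .    .    .    .  134  134  134  134  134    .    .    .    .    .    .    .    .    .    .    .    .    .
  66    .    .    .    .    .    .  134  134  134  135  134  134  134  135    .    .    .    .    .    .    .    .    .    .    .
```

Run:
```python
from h import *
d=dict(np.load('pics/w21.npz')); W=cloud(d); c=np.array([.4586,.1116]); a=np.radians(-25.6)
q=(W[...,:2]-c)@np.array([[np.cos(a),-np.sin(a)],[np.sin(a),np.cos(a)]])*1000
m=(abs(q[...,0]+8)<38)&(abs(q[...,1])<32)
P=np.c_[q[m],W[m][:,2]*1000]
h,xe,ye=np.histogram2d(P[:,0],P[:,1],bins=[np.arange(-45,31,3),np.arange(-30,31,3)]); zz,_,_=np.histogram2d(P[:,0],P[:,1],bins=[xe,ye],weights=P[:,2])
print('      '+' '.join('%3d'%x for x in ye[:-1]))
for i in range(len(xe)-1): print('%4d '%xe[i]+' '.join('%3.0f'%(zz[i,j]/h[i,j]) if h[i,j]>0 else '  .' for j in range(len(ye)-1)))
```

```text
-30 -27 -24 -21 -18 -15 -12  -9  -6  -3   0   3   6   9  12  15  18  21  24  27
 -45   1   0   0   1   0   0   0   0  -0   0   1   1   1   0   0   1   0   0   1   0
 -42   0   0   0   0   5   7   3   0   0   1   1   1   1   2   6   4   0   1   0   0
 -39   0   0   0   0   7   9   5   1   0   0   0   0   0   5   9   8   1   1   0   1
 -36   0   0   0   0   8   8   3   0   0   0   0   0   0   2   8   8   2   0   0   1
 -33   0  -0   0   3   9   9   1   0   1   0   0   1   0   2   7   8   5   0   1   0
 -30   0   0   0   4   8   8   1   0   1   1   0   0   0   1   7   8   5   0   0   0
 -27   1   0   0   4   8   7   0   0   0   1   0   0   0   1   8   8   5   1   0   0
 -24   0   0   2   8   8   3   0   0   0   1   0   0  -0   0   4   8   8   1   0   1
 -21   1   0   0   6   6   0   1  -0   1   0   0   0   1   0   0   5   7   3   0   1
 -18  -0   1   0   3   8   4   0   1   0   1   0   0   1   0   0   0   1   0  -0   1
 -15   1   1   1   7   8   7   0   0   1   1   0   1   0   0  -0   0   1   1   0 117
 -12   0   1   4   8   8   1   0   0   1   0   1   0   0   0  -0   1   0 166 304 319

[... 404 characters left out ...]
   0 295 312 294 106
   6   1   1   7   9   6   0   0   0   1   0   1 231 300   0   0 302 314 276 161 183
   9  -0   1   3   8   8   5   1  -0  -0   0   1 313 312   0 305 314 285 161 185 170
  12  -0  -0   0   7   9   8   5   1   0   1 312 320 191 302 313 278   2 186 170 169
  15   1  -0   0   0   7   8   8   4   1 313 316 258 207 303 259   2 185 196 178 158
  18   1  -0   0  -0  -0   9   8  -0 309 313 253 240 240 194  41 217 216 186 153 133
  21   0   0   0   0   0   0   1 287 303 247 245 228 233 238 240 233 219 176 109   0
  24   1  -0   0   0   0   1   0 193 271 279 253 238 232 239 242 230 169   0   1   0
  27   0   0   1   0   1   1  67 283 278 264 263 236 236 239 235 234 153   0   0   0
```

```bash
python3 - <<'E'
from h import *
for f in('w21','w2'):
  d=dict(np.load(f'pics/{f}.npz')); W=cloud(d)
  if f=='w21': c=np.array([.4586,.1116]); a=np.radians(-25.6)
  else: c=np.array([.4975,-.1165]); a=0
  q=(W[...,:2]-c)@np.array([[np.cos(a),-np.sin(a)],[np.sin(a),np.cos(a)]])*1000
  m=(abs(q[...,0]+8)<38)&(abs(q[...,1])<32)&(W[...,2]<.05)
  P=np.c_[q[m],W[m][:,2]*1000]
  h,xe,ye=np.histogram2d(P[:,0],P[:,1],bins=[np.arange(-45,31,3),np.arange(-30,31,3)]); zz,_,_=np.histogram2d(P[:,0],P[:,1],bins=[xe,ye],weights=P[:,2])
  print('      '+' '.join('%3d'%x for x in ye[:-1]))
  for i in range(8,len(xe)-1): print('%4d '%xe[i]+' '.join('%3.0f'%(zz[i,j]/h[i,j]) if h[i,j]>0 else '  .' for j in range(len(ye)-1)))
E
python3 crop.py w2.png 240 370 70 220 5 c13.png
```

```text
-30 -27 -24 -21 -18 -15 -12  -9  -6  -3   0   3   6   9  12  15  18  21  24  27
 -21   1   0   0   6   6   0   1  -0   1   0   0   0   1   0   0   5   7   3   0   1
 -18  -0   1   0   3   8   4   0   1   0   1   0   0   1   0   0   0   1   0  -0   1
 -15   1   1   1   7   8   7   0   0   1   1   0   1   0   0  -0   0   1   1   0   0
 -12   0   1   4   8   8   1   0   0   1   0   1   0   0   0  -0   1   0   1   0   0
  -9   0   0   7   8   6  -0   1   0   0   1   0   0   0   0   0   0   1   2  -0  -0
  -6   1   1   8   9   2   0   0   0   1   0   0   0   0  -0  -0   1   0   0   1   1
  -3   1   2   8   9   2   1   0   0   0   0   0   1   0  -0   0   0   0   0   2   0
   0   0   0   8   8   3   0   1  -0   0   1   1   0   0   0   0   1   0   1   2   0
   3   0   0   8   8   4   0   0   0   0   0   0   0   1   1   0   0  -0   1   2   0
   6   1   1   7   9   6   0   0   0   1   0   1   0   1   0   0   0   0   2   1   0
   9  -0   1   3   8   8   5   1  -0  -0   0   1  -0   0   0  -0   0   0   1   1   0
  12  -0  -0   0   7   9   8   5   1   0   1   1   0   0   1  -0   0   2   0   0   1

[... 1255 characters left out ...]
   0   1   0   1   1
   6   1   0   0   8   8   3   0   0   1   0   0   1   0   0   1   0   1   0   2   1
   9   0   0   1   9   8   5   1   1   1   0   0   0   0   0   1   1   1   1   2   0
  12   0   0   0   6   8   8   4   0   0   0   0   0   1   0   0   0   0   1   2   0
  15   0   0   0   1   8   8   3   0   0   0   0   0   0   0   0   0   0   2   0   0
  18   0   0   0   0   2   4   0   1   0   0   0   0   0   0   0   1   2   2   0   1
  21   0   0   1   0   0   2   2   1   0   1   1   1   0   0   0   3   2   0   0   0
  24   0   0   0   0   0   1   1   3   3   2   1   2   2   2   3   1   0   1   1   0
  27   0   0   1   0   0   0   0   1   0   1   2   2   1   0   0   0   1   1   0   0
```

Run:
```python
from h import *
go(.5841,-.0094,.22,64.4)
```

```text
now [0.4223 0.127  0.1997] [ 1.7994e+02 -2.0000e-02  6.4410e+01] t 29.9 dp(tool) [-0.0531  0.2048 -0.0201] len 0.213 spin 0.01
  if spun first: dp [-0.0531  0.2048 -0.0203] J [ -0.4 -22.7 -23.9  88.8  -0.   25.2]
```

Request:
apply_moves:
  dp:
    - [-0.0012, 0.0047, -0.0005]
    - [-0.0024, 0.0093, -0.0009]
    - [-0.0036, 0.014, -0.0014]
    - [-0.0048, 0.0186, -0.0018]
    - [-0.0048, 0.0186, -0.0018]
    - [-0.0048, 0.0186, -0.0018]
    - [-0.0048, 0.0186, -0.0018]
    - [-0.0048, 0.0186, -0.0018]
  spin: [0, 0, 0, 0, 0, 0, 0, 0]

```text
clock: 30.57
tcp_pos: [0.5185, 0.0451, 0.2098]
ee_rot: [-179.9, 0.0, 64.4]
wrist_force: [-0.4, 0.5, -2.7]
gripper_width: 0.0381
```

Request:
apply_moves:
  dp:
    - [-0.0048, 0.0186, -0.0018]
    - [-0.0048, 0.0186, -0.0018]
    - [-0.0048, 0.0186, -0.0018]
    - [-0.0036, 0.014, -0.0014]
    - [-0.0024, 0.0093, -0.0009]
    - [-0.0012, 0.0047, -0.0005]
    - [0, 0, 0]
    - [0, 0, 0]
  spin: [0, 0, 0, 0, 0, 0, 0, 0]

```text
clock: 31.23
tcp_pos: [0.5835, -0.009, 0.2185]
ee_rot: [-179.9, 0.0, 64.4]
wrist_force: [-0.5, 1.1, -2.8]
gripper_width: 0.0383
```

```bash
python3 tips.py w28; python3 inhand.py w28 | head -40
```

```text
[ 0.6 -0.   0.2] [-179.9    0.    64.4] [-0.5  1.1 -2.8] 0.03830101833876514
z 100.0 45 L -13.4 R 29.4 mid 8.0 width 42.8 y 0.9
z 104.0 50 L -14.4 R 30.5 mid 8.1 width 44.9 y 0.9
z 108.0 42 L -14.5 R 31.7 mid 8.6 width 46.2 y 1.1
z 112.0 41 L -15.6 R 31.3 mid 7.8 width 46.9 y 1.3
z 116.0 26 L -15.7 R 31.4 mid 7.9 width 47.0 y 1.1
z 120.0 61 L -18.9 R 34.6 mid 7.8 width 53.6 y 2.1
z 124.0 156 L -20.6 R 34.6 mid 7.0 width 55.3 y 2.9
1318
      -28  -25  -22  -19  -16  -13  -10   -7   -4   -1    2    5    8   11   14   17   20   23   26   29   32   35   38   41   44
 -12    .    .    .    .    .    .    .    .    .    .    .    .    .    .    .    .    .    .    .    .    .    .    .    .    .
  -9    .    .    .    .    .    .    .    .    .    .    .    .    .    .    .    .    .    .    .    .    .    .    .    .    .
  -6    .    .    .    .    .    .    .    .    .    .    .    .    .    .    .    .    .    .    .    .    .    .    .    .    .
  -3    .    .  127  128  128    .    .    .    .    .    .    .    .    .    .    .    .    .    .    .  125  125  126    .    .
   0    . 
[... 2279 characters left out ...]
    .    .    .    .    .    .    .    .    .    .
  54    .    .    .    .    .    .    .    .  124  127  132  131  131    .    .    .    .    .    .    .    .    .    .    .    .
  57    .    .    .    .    .    .    .    .  124  129  131  131  131    .    .    .    .    .    .    .    .    .    .    .    .
  60    .    .    .    .    .    .    .    .    .  129  129  129  129  127    .    .    .    .    .    .    .    .    .    .    .
  63    .    .    .    .    .    .    .    .    .    .    .    .    .    .    .    .    .    .    .    .    .    .    .    .    .
  66    .    .    .    .    .    .    .    .    .    .    .    .    .    .    .    .    .    .    .    .    .    .    .    .    .
```

Request:
apply_moves:
  dp:
    - [0, 0, 0.003]
    - [0, 0, 0.004]
    - [0, 0, 0.003]
    - [0, 0, 0.001]
    - [0, 0, 0]
    - [0, 0, 0]
  spin: [0, 0, 0, 0, 0, 0]

```text
clock: 31.78
tcp_pos: [0.5837, -0.009, 0.2078]
ee_rot: [-180.0, 0.0, 64.4]
wrist_force: [0.3, 1.0, -2.7]
gripper_width: 0.0383
```

```bash
python3 tips.py w29
python3 - <<'E'
from inhand import *
s=get_state(); d=dict(np.load('pics/w29.npz')); W=cloud(d); R=Ro.from_euler('xyz',s['ee_rot'],degrees=True).as_matrix(); 
m=(abs(W[...,2]-.069)<.0025)&(np.hypot(W[...,0]-.619,W[...,1]+.017)<.024); r=(W-s['tcp_pos'])@R*1000
P=r[m]; print(len(P),'x',np.percentile(P[:,0],[1,5,50,95,99]),'y',np.percentile(P[:,1],[1,5,50,95,99]),'world mean',W[m].mean(0)*1000)
h,xe,ye=np.histogram2d(P[:,1],P[:,0],bins=[np.arange(10,60,3),np.arange(-16,36,3)])
print('    ',ye[:-1]); 
for i in range(len(xe)-1): print(xe[i],h[i].astype(int))
print((np.array([.619,-.017,.069])-s['tcp_pos'])@R*1000)
E
python3 crop.py w29.png 220 370 150 290 5 c14.png
```

```text
[ 0.6 -0.   0.2] [-180.     0.    64.4] [ 0.3  1.  -2.7] 0.038297440409106646
z 100.0 36 L -13.3 R 29.4 mid 8.0 width 42.8 y 0.8
z 104.0 54 L -14.3 R 30.6 mid 8.1 width 44.9 y 0.8
z 108.0 43 L -14.5 R 31.8 mid 8.6 width 46.2 y 1.1
z 112.0 37 L -15.6 R 31.2 mid 7.8 width 46.8 y 1.2
z 116.0 33 L -15.6 R 31.4 mid 7.9 width 47.0 y 0.7
z 120.0 64 L -19.1 R 34.7 mid 7.8 width 53.8 y 1.9
z 124.0 152 L -20.7 R 34.2 mid 6.8 width 54.8 y 3.5
z 128.0 30 L -19.4 R 34.6 mid 7.6 width 53.9 y -0.1
247 x [-2.5 -1.3  8.3 23.7 25.5] y [15.8 16.5 19.8 39.2 43. ] world mean [606.5 -10.4  68.7]
     [-16 -13 -10  -7  -4  -1   2   5   8  11  14  17  20  23  26  29  32]
10 [0 0 0 0 0 0 0 0 0 0 0 0 0 0 0 0 0]
13 [0 0 0 0 0 0 2 3 3 2 0 0 0 0 0 0 0]
16 [ 0  0  0  0  3 13 11 17 16 16  7  3  0  0  0  0  0]
19 [ 0  0  0  0 11 15 11 15 15 14 14  5  0  0  0  0  0]
22 [0 0 0 0 1 7 4 4 4 9 6 0 0 0 0 0 0]
25 [0 0 0 0 0 0 0 0 0 0 0 0 0 0 0 0 0]
28 [0 0 0 0 0 0 0 0 0 0 0 0 0 0 0 0 0]
31 [0 0 0 0 0 0 0 0 0 0 0 0 0 0 0 0 0]
34 [0 0 0 0 0 0 0 0 0 0 0 0 0 0 0 0 0]
37 [0 1 0 0 0 0 0 0 0 0 0 0 0 4 1 0 0]
40 [0 0 0 0 0 0 0 0 0 0 0 0 0 7 0 0 0]
43 [0 0 0 0 0 0 0 0 0 0 0 0 0 3 0 0 0]
46 [0 0 0 0 0 0 0 0 0 0 0 0 0 0 0 0 0]
49 [0 0 0 0 0 0 0 0 0 0 0 0 0 0 0 0 0]
52 [0 0 0 0 0 0 0 0 0 0 0 0 0 0 0 0 0]
55 [0 0 0 0 0 0 0 0 0 0 0 0 0 0 0 0 0]
[  8.1  35.1 138.9]
```

Request:
apply_moves:
  dp:
    - [0, 0, 0.002]
    - [0, 0, 0.002]
    - [0, 0, 0.002]
    - [0, 0, 0.002]
    - [0, 0, 0]
    - [0, 0, 0]
  spin: [0, 0, 0, 0, 0, 0]

```text
clock: 32.33
tcp_pos: [0.5837, -0.0091, 0.1997]
ee_rot: [-180.0, 0.0, 64.4]
wrist_force: [0.0, 0.6, -2.2]
gripper_width: 0.0386
```

Request:
apply_moves:
  dp:
    - [0, 0, 0.001]
    - [0, 0, 0.001]
    - [0, 0, 0.001]
    - [0, 0, 0.001]
    - [0, 0, 0]
    - [0, 0, 0]
  spin: [0, 0, 0, 0, 0, 0]

```text
clock: 32.83
tcp_pos: [0.5838, -0.0091, 0.1958]
ee_rot: [-180.0, 0.0, 64.4]
wrist_force: [0.3, 1.4, -2.5]
gripper_width: 0.0381
```

```bash
python3 tips.py w30;python3 inhand.py w30 | sed -n '4,20p'; python3 crop.py w30.png 220 370 150 290 5 c15.png
```

```text
[ 0.6 -0.   0.2] [-180.     0.    64.4] [ 0.3  1.4 -2.5] 0.03814260130312027
z 100.0 40 L -13.3 R 29.3 mid 8.0 width 42.7 y 0.7
z 104.0 50 L -14.4 R 30.6 mid 8.1 width 44.9 y 1.0
z 108.0 45 L -14.5 R 31.8 mid 8.7 width 46.3 y 1.0
z 112.0 37 L -15.6 R 31.4 mid 7.9 width 46.9 y 1.0
z 116.0 32 L -15.7 R 31.3 mid 7.8 width 47.0 y 1.0
z 120.0 66 L -17.6 R 34.6 mid 8.5 width 52.2 y 2.3
z 124.0 152 L -20.6 R 34.3 mid 6.8 width 55.0 y 3.4
z 128.0 27 L -19.3 R 33.3 mid 7.0 width 52.6 y -0.2
  -9    .    .    .    .    .    .    .    .    .    .    .    .    .    .    .    .    .    .    .    .    .    .    .    .    .
  -6    .    .    .    .    .    .    .    .    .    .    .    .    .    .    .    .    .    .    .    .    .    .    .    .    .
  -3    .    .  127  127  127    .    .    .    .    .    .    .    .    .    .    .    .    .    .  117  125  126  125    .    .
   0    .    .  125  125  123  122  123    .    .    .    .    .    .    .    .    .    .    .  120  122  124  123  124    .    .
   3    .    .  125  125  117    .    .    .    .    .    .    .    .    .    .    .    .    
[... 896 characters left out ...]
    .    .    .  128  130  131  130    .    .    .
  27    .    .    .  125  125  125    .    .    .    .    .    .    .    .    .    .    .    .    .  129  130  130    .    .    .
  30    .    .  125  125  125  125    .    .    .    .    .    .    .    .    .    .    .  128  129  131  131  130    .    .    .
  33    .    .  125  125  125  129    .    .    .    .    .    .    .    .    .    .    .  127  129  130  131  130  128    .    .
  36    .    .  126  125  125  128    .    .    .    .    .    .    .    .    .    .  126  127  129  130  130  130  127    .    .
  39    .    .  126  125  125  128    .    .    .    .    .    .    .    .    .    .  126  128    .  131  131  129  130    .    .
```

Request:
apply_moves:
  dp:
    - [0, 0, 0.0015]
    - [0, 0, 0.0015]
    - [0, 0, 0.0015]
    - [0, 0, 0.0015]
    - [0, 0, 0.0015]
    - [0, 0, 0.001]
    - [0, 0, 0]
    - [0, 0, 0]
  spin: [0, 0, 0, 0, 0, 0, 0, 0]

```text
clock: 33.55
tcp_pos: [0.5838, -0.0091, 0.1873]
ee_rot: [-180.0, 0.0, 64.4]
wrist_force: [0.5, 1.4, -2.4]
gripper_width: 0.0379
```

Request:
apply_moves:
  dp:
    - [0, 0, 0.001]
    - [0, 0, 0.0008]
    - [0, 0, 0.0005]
    - [0, 0, 0]
    - [0, 0, 0]
  spin: [0, 0, 0, 0, 0]

```text
clock: 33.97
tcp_pos: [0.5838, -0.0091, 0.1851]
ee_rot: [180.0, 0.0, 64.4]
wrist_force: [-0.4, -0.0, -2.3]
gripper_width: 0.0382
```

```bash
python3 tips.py w31;python3 inhand.py w31 | sed -n '4,30p'; python3 crop.py w31.png 220 370 150 290 5 c16.png
```

```text
[ 0.6 -0.   0.2] [180.    0.   64.4] [-0.4 -0.  -2.3] 0.03819935579890822
z 100.0 44 L -13.4 R 29.4 mid 8.0 width 42.7 y 0.8
z 104.0 51 L -14.4 R 30.6 mid 8.1 width 45.0 y 0.9
z 108.0 43 L -14.4 R 31.8 mid 8.7 width 46.3 y 1.0
z 112.0 35 L -15.5 R 31.7 mid 8.1 width 47.2 y 0.9
z 116.0 38 L -15.7 R 31.1 mid 7.7 width 46.7 y 0.5
z 120.0 55 L -14.7 R 34.6 mid 9.9 width 49.3 y 2.5
z 124.0 158 L -20.7 R 34.0 mid 6.7 width 54.7 y 3.4
z 128.0 28 L -19.3 R 34.7 mid 7.7 width 54.0 y -0.2
z 132.0 308 L -6.7 R 22.8 mid 8.1 width 29.5 y 8.7
  -9    .    .    .    .    .    .    .    .    .    .    .    .    .    .    .    .    .    .    .    .    .    .    .    .    .
  -6    .    .    .    .    .    .    .    .    .    .    .    .    .    .    .    .    .    .    .    .    .    .    .    .    .
  -3    .    .  127  128  126    .    .    .    .    .    .    .    .    .    .    .    .    .    .    .  126  125  124    .    .
   0    .    .  126  125  122  122  122    .    .    .    .    .    .    .    .    .    .    .  119  122  124  122  123    .    .
   3    .    .  126  126  117    .    .    . 
[... 2114 characters left out ...]
    .    .    .    .    .    .    .    .    .    .
  54    .    .    .    .    .    .    .    .  124  124    .    .    .    .    .    .    .    .    .    .    .    .    .    .    .
  57    .    .    .    .    .    .    .    .  124  129  131    .    .    .    .    .    .    .    .    .    .    .    .    .    .
  60    .    .    .    .    .    .    .    .    .  129  129  129  128  127    .    .    .    .    .    .    .    .    .    .    .
  63    .    .    .    .    .    .    .    .    .    .    .    .    .    .    .    .    .    .    .    .    .    .    .    .    .
  66    .    .    .    .    .    .    .    .    .    .    .    .    .    .    .    .    .    .    .    .    .    .    .    .    .
```

Request:
apply_moves:
  dp:
    - [0, 0, 0.0008]
    - [0, 0, 0.0007]
    - [0, 0, 0.0005]
    - [0, 0, 0]
    - [0, 0, 0]
  spin: [0, 0, 0, 0, 0]

```text
clock: 34.43
tcp_pos: [0.5838, -0.0091, 0.183]
ee_rot: [-180.0, 0.0, 64.4]
wrist_force: [-0.1, 0.0, -1.6]
gripper_width: 0.0385
```

Request:
apply_moves:
  dp:
    - [0, 0, 0.0005]
    - [0, 0, 0.0005]
    - [0, 0, 0]
  spin: [0, 0, 0]

```text
clock: 34.68
tcp_pos: [0.5841, -0.0092, 0.1824]
ee_rot: [180.0, -0.0, 64.4]
wrist_force: [0.3, -0.3, -0.0]
gripper_width: 0.0385
```

Request:
apply_moves:
  dp:
    - [0, 0, 0.0005]
    - [0, 0, 0.0005]
    - [0, 0, 0]
  spin: [0, 0, 0]

```text
clock: 34.93
tcp_pos: [0.5844, -0.0092, 0.1821]
ee_rot: [179.9, -0.0, 64.4]
wrist_force: [-0.9, 0.2, 5.5]
gripper_width: 0.0385
```

```bash
python3 tips.py w32;python3 inhand.py w32 | sed -n '4,30p'
```

```text
[ 0.6 -0.   0.2] [179.9  -0.   64.4] [-0.9  0.2  5.5] 0.03850950263349653
z 100.0 39 L -13.4 R 29.5 mid 8.1 width 42.9 y 0.2
z 104.0 49 L -14.3 R 30.6 mid 8.1 width 44.9 y 0.6
z 108.0 40 L -13.9 R 31.7 mid 8.9 width 45.6 y 0.4
z 112.0 47 L -15.5 R 32.0 mid 8.3 width 47.5 y 0.6
z 116.0 30 L -14.9 R 31.1 mid 8.1 width 46.0 y -0.2
z 120.0 67 L -18.9 R 34.7 mid 7.9 width 53.6 y 1.6
z 124.0 158 L -20.7 R 34.4 mid 6.9 width 55.1 y 2.7
z 128.0 67 L -18.1 R 27.5 mid 4.7 width 45.6 y 5.2
z 132.0 486 L -6.6 R 22.6 mid 8.0 width 29.2 y 7.2
  -9    .    .    .    .    .    .    .    .    .    .    .    .    .    .    .    .    .    .    .    .    .    .    .    .    .
  -6    .    .    .    .    .    .    .    .    .    .    .    .    .    .    .    .    .    .    .    .    .    .    .    .    .
  -3    .    .  126  127  125  121    .    .    .    .    .    .    .    .    .    .    .    .  120  121  125  124  124    .    .
   0    .    .  126  125  122  123  123    .    .    .    .    .    .    .    .    .    .    .  121  117  123  123  123    .    .
   3    .    .  125  125    .    .  128    . 
[... 2114 characters left out ...]
    .    .    .    .    .    .    .    .    .    .
  54    .    .    .    .    .    .    .    .  124  124    .    .    .    .    .    .    .    .    .    .    .    .    .    .    .
  57    .    .    .    .    .    .    .    .  125  128  128    .    .    .    .    .    .    .    .    .    .    .    .    .    .
  60    .    .    .    .    .    .    .    .    .    .  128  128  128  127    .    .    .    .    .    .    .    .    .    .    .
  63    .    .    .    .    .    .    .    .    .    .    .    .    .    .    .    .    .    .    .    .    .    .    .    .    .
  66    .    .    .    .    .    .    .    .    .    .    .    .    .    .    .    .    .    .    .    .    .    .    .    .    .
```

Request:
apply_moves:
  dp:
    - [0, 0, 0.0007]
    - [0, 0, 0.0007]
    - [0, 0, 0]
  spin: [0, 0, 0]
  grip: 0.044

```text
clock: 35.23
tcp_pos: [0.5845, -0.0094, 0.1811]
ee_rot: [179.9, -0.0, 64.4]
wrist_force: [-1.5, -1.4, 8.6]
gripper_width: 0.0439
```

Request:
apply_moves:
  dp:
    - [0, 0, 0.0008]
    - [0, 0, 0.0008]
    - [0, 0, 0]
  spin: [0, 0, 0]
  grip: 0.05

```text
clock: 35.48
tcp_pos: [0.5846, -0.0094, 0.1795]
ee_rot: [179.9, -0.0, 64.4]
wrist_force: [-0.3, 0.3, 9.3]
gripper_width: 0.0501
```

```bash
python3 tips.py w33; python3 crop.py w33.png 220 370 150 290 5 c17.png
```

```text
[ 0.6 -0.   0.2] [179.9  -0.   64.4] [-0.3  0.3  9.3] 0.05005219692115044
z 100.0 43 L -10.5 R 22.5 mid 6.0 width 33.1 y 0.3
z 104.0 29 L -10.3 R 22.7 mid 6.2 width 33.1 y 0.6
z 108.0 27 L -10.9 R 22.9 mid 6.0 width 33.8 y 0.7
z 112.0 44 L -10.4 R 22.5 mid 6.1 width 32.9 y 0.6
z 116.0 23 L -9.4 R 26.1 mid 8.3 width 35.5 y 0.1
z 120.0 317 L -16.7 R 29.5 mid 6.4 width 46.2 y 4.0
z 124.0 49 L -16.2 R 27.9 mid 5.9 width 44.1 y 0.2
z 128.0 374 L -7.3 R 16.4 mid 4.5 width 23.7 y 6.4
z 132.0 45 L -3.5 R 23.1 mid 9.8 width 26.6 y 2.2
```

Request:
apply_moves:
  dp:
    - [0, 0, 0.0005]
    - [0, 0, 0]
    - [0, 0, 0]
  spin: [0, 0, 0]
  grip: 0.056

```text
clock: 35.78
tcp_pos: [0.584, -0.0091, 0.1778]
ee_rot: [180.0, -0.0, 64.4]
wrist_force: [-0.2, 0.5, 5.2]
gripper_width: 0.0559
```

Request:
apply_moves:
  dp:
    - [0, 0, 0]
    - [0, 0, 0]
    - [0, 0, 0]
    - [0, 0, 0]
  spin: [0, 0, 0, 0]
  grip: 0.061

```text
clock: 36.12
tcp_pos: [0.5835, -0.0091, 0.1769]
ee_rot: [-179.9, 0.0, 64.4]
wrist_force: [-0.2, 0.1, -1.9]
gripper_width: 0.0613
```

```bash
python3 tips.py w34;  python3 inhand.py w34 | sed -n '4,30p';python3 crop.py w34.png 220 370 150 290 5 c18.png
```

```text
[ 0.6 -0.   0.2] [-179.9    0.    64.4] [-0.2  0.1 -1.9] 0.061313653211350135
z 100.0 27 L -5.3 R 15.7 mid 5.2 width 21.1 y -0.3
z 104.0 34 L -5.3 R 16.4 mid 5.5 width 21.6 y -0.1
z 108.0 42 L -5.2 R 15.2 mid 5.0 width 20.5 y -0.1
z 112.0 25 L -4.2 R 14.9 mid 5.4 width 19.1 y -0.7
z 116.0 309 L -12.1 R 24.8 mid 6.4 width 36.9 y 3.1
z 120.0 213 L -12.2 R 25.5 mid 6.7 width 37.8 y 1.7
z 124.0 136 L -11.4 R 29.1 mid 8.9 width 40.6 y 7.9
z 128.0 57 L -14.9 R 29.7 mid 7.4 width 44.6 y 7.4
  -9    .    .    .    .    .    .    .    .    .    .    .    .    .    .    .    .  123    .    .    .    .    .    .    .    .
  -6    .    .    .    .    .  121  122  122    .    .    .    .    .    .  122  121  120    .    .    .    .    .    .    .    .
  -3    .    .    .    .    .  120  120  120  120  121    .    .  121  120  119  120  120  121    .    .    .    .    .    .    .
   0    .    .    .    .    .  120  120  120    .  120  126  130  121    .    .  120  120  120    .    .    .    .    .    .    .
   3    .    .    .    .    .  120  120  119    .  121  128  128  126    .    .  122  120  
[... 2068 characters left out ...]
    .    .    .    .    .  128  128    .    .    .
  54    .    .    .    .    .    .  127  120  120    .    .    .    .    .    .    .    .    .    .    .    .    .    .    .    .
  57    .    .    .    .    .  128  128  127  121  122  122  122  121  121  122  121    .    .    .    .    .    .    .    .    .
  60    .    .    .    .    .  128  128  128  128  128    .    .    .    .  128  128    .    .    .    .    .    .    .    .    .
  63    .    .    .    .    .    .    .  128  128  128  128  128  127  128  128  128  128    .    .    .    .    .    .    .    .
  66    .    .    .    .    .    .    .    .    .  128  128  128  128  128  128  129    .    .    .    .    .    .    .    .    .
```

Request:
apply_moves:
  dp:
    - [0, 0, -0.003]
    - [0, 0, -0.005]
    - [0, 0, -0.007]
    - [0, 0, -0.01]
    - [0, 0, -0.012]
    - [0, 0, -0.01]
    - [0, 0, -0.006]
    - [0, 0, -0.002]
  spin: [0, 0, 0, 0, 0, 0, 0, 0]

```text
clock: 36.83
tcp_pos: [0.5846, -0.0093, 0.2346]
ee_rot: [179.9, -0.0, 64.4]
wrist_force: [0.2, -0.7, -1.5]
gripper_width: 0.0613
```

```bash
python3 tips.py w35; python3 crop.py w35.png 200 390 130 300 4 c19.png
```

```text
[ 0.6 -0.   0.2] [179.9  -0.   64.4] [ 0.2 -0.7 -1.5] 0.06130615023197539
z 100.0 34 L -5.8 R 15.5 mid 4.8 width 21.3 y 0.2
z 104.0 24 L -4.8 R 16.3 mid 5.7 width 21.1 y 0.3
z 108.0 45 L -5.3 R 15.7 mid 5.2 width 21.1 y 0.3
z 112.0 26 L -3.9 R 14.3 mid 5.2 width 18.3 y -0.2
z 116.0 19 L -2.3 R 13.0 mid 5.4 width 15.3 y -0.0
z 120.0 39 L -2.3 R 12.8 mid 5.3 width 15.1 y 0.9
```

Run:
```python
from ring import *
for f in('w28','w2'):
    d=dict(np.load(f'pics/{f}.npz')); p=ringfit(d,.4975,-.1165,draw=f+'r1.png')
    a=p[2]; print('tip target',p[:2]-.032*np.array([np.cos(a),np.sin(a)]))
from bars import bars
s=get_state(); d=dict(np.load('pics/w35.npz')); b=bars(d,s['tcp_pos'][2]+.005,s['tcp_pos'][:2])
from scipy.spatial.transform import Rotation as Ro
R=Ro.from_euler('xyz',s['ee_rot'],degrees=True).as_matrix()
for x in b: print((np.array([x[0],x[1],x[3]])-s['tcp_pos'])@R*1000)
```

```text
ring c [ 0.5004 -0.1135] yaw 337.3743082302435 n 805 cost 0.0668955397847133
tip target [ 0.4709 -0.1012]
ring c [ 0.5007 -0.1137] yaw 338.28161498983866 n 2062 cost 0.05843366991611426
tip target [ 0.471  -0.1019]
bar 573.5042114257812 -30.062458038330078 size 12.602646827697754 28.594547271728516 long axis 153.43488 ztop 0.26223278480048506 2982
bar 594.4862060546875 13.654390335083008 size 12.803171157836914 28.564170837402344 long axis 154.97336 ztop 0.2639916974186424 2831
mid 0.5839952087402344 -0.008204033851623535 across dir 64.36122322558477 dist 0.04849130778099764
[-23.4706  -0.7999 -28.1485]
[ 25.0212  -0.7536 -29.8924]
```

Run:
```python
from h import *
go(.453,-.032,.14,67.8)
```

```text
now [ 0.5844 -0.0093  0.2341] [ 1.7989e+02 -2.0000e-02  6.4410e+01] t 36.9 dp(tool) [-0.0773 -0.1089  0.0939] len 0.163 spin -3.39
  if spun first: dp [-0.0707 -0.1131  0.0941] J [-13.7   3.1   2.9  89.6  -0.   11.9]
```

Request:
apply_moves:
  dp:
    - [-0.0043, -0.006, 0]
    - [-0.0086, -0.0121, 0]
    - [-0.0129, -0.0181, 0.005]
    - [-0.0129, -0.0181, 0.015]
    - [-0.0129, -0.0181, 0.02]
    - [-0.0129, -0.0181, 0.02]
    - [-0.0086, -0.0121, 0.02]
    - [-0.0043, -0.006, 0.0139]
  spin: [0, 0, 0, 0, 0, 0, 0, -3.4]

```text
clock: 37.55
tcp_pos: [0.4495, -0.0317, 0.1359]
ee_rot: [-179.8, 0.0, 67.8]
wrist_force: [0.5, 0.1, -1.3]
gripper_width: 0.0609
```

Request:
apply_moves:
  dp:
    - [0, 0, 0.004]
    - [0, 0, 0.004]
    - [0, 0, 0.003]
    - [0, 0, 0.002]
    - [0, 0, 0.001]
    - [0, 0, 0]
  spin: [0, 0, 0, 0, 0, 0]

```text
clock: 38.05
tcp_pos: [0.4542, -0.0324, 0.1267]
ee_rot: [179.8, -0.0, 67.8]
wrist_force: [-0.3, -0.0, 6.4]
gripper_width: 0.0611
```

Request:
apply_moves:
  dp:
    - [0, 0, 0.001]
    - [0, 0, 0.001]
    - [0, 0, 0.001]
    - [0, 0, 0]
  spin: [0, 0, 0, 0]

```text
clock: 38.38
tcp_pos: [0.4549, -0.0327, 0.1246]
ee_rot: [179.7, -0.0, 67.8]
wrist_force: [-0.2, -0.2, 11.6]
gripper_width: 0.0611
```

```bash
cat > st.py <<'E'
from tips import *
from bars import bars
f=sys.argv[1]; s=get_state(); p=read_camera('wrist'); save(p,f+'.png'); np.savez('pics/'+f+'.npz',**{k:p[k] for k in('color','depth','K','rvec','tvec')})
print(np.round(np.array(s['tcp_pos'])*1000,1),s['ee_rot'],s['wrist_force'],s['gripper_width']); tips(p,s,100,136)
R=Ro.from_euler('xyz',s['ee_rot'],degrees=True).as_matrix()
for x in bars(p,s['tcp_pos'][2]+.005,s['tcp_pos'][:2]): print((np.array([x[0],x[1],x[3]])-s['tcp_pos'])@R*1000)
E
python3 st.py w36
```

```text
[454.9 -32.7 124.6] [179.6852  -0.0104  67.7866] [-0.2405 -0.1811 11.5917] 0.06108128301313928
z 100.0 34 L -5.9 R 15.6 mid 4.9 width 21.4 y -2.5
z 104.0 37 L -5.3 R 16.2 mid 5.5 width 21.5 y -2.4
z 108.0 40 L -5.2 R 15.1 mid 4.9 width 20.3 y -3.0
z 112.0 23 L -3.9 R 13.6 mid 4.8 width 17.5 y -3.0
z 116.0 28 L -2.9 R 12.8 mid 5.0 width 15.7 y -2.7
z 120.0 915 L -33.5 R 33.1 mid -0.2 width 66.6 y -3.0
z 124.0 1845 L -33.4 R 33.8 mid 0.2 width 67.2 y -1.8
bar 445.3398132324219 -54.18313980102539 size 12.663647651672363 29.129526138305664 long axis 156.74649 ztop 0.15447700104298134 3132
bar 463.5635070800781 -8.922863006591797 size 12.390097618103027 28.64720916748047 long axis 158.1418 ztop 0.15608411210000117 2972
mid 0.45445166015625005 -0.031553001403808595 across dir 68.06820747183723 dist 0.04879134834129765
[-23.5453  -0.5937 -29.8384]
[ 25.2457  -0.8247 -31.4379]
```

Request:
apply_moves:
  dp:
    - [0, 0, 0.001]
    - [0, 0, 0.001]
    - [0, 0, 0.001]
    - [0, 0, 0.001]
    - [0, 0, 0]
    - [0, 0, 0]
  spin: [0, 0, 0, 0, 0, 0]

```text
clock: 38.93
tcp_pos: [0.455, -0.0327, 0.1207]
ee_rot: [179.7, -0.0, 67.8]
wrist_force: [-0.1, -0.7, 12.3]
gripper_width: 0.0611
```

```bash
python3 st.py w37
```

```text
[455.  -32.7 120.7] [179.6786  -0.0135  67.7871] [-0.0684 -0.7459 12.3047] 0.06109534700773226
z 100.0 30 L -5.2 R 15.6 mid 5.2 width 20.8 y -2.5
z 104.0 41 L -5.2 R 14.9 mid 4.8 width 20.1 y -2.9
z 108.0 34 L -4.0 R 13.8 mid 4.9 width 17.8 y -3.2
z 112.0 31 L -2.8 R 13.2 mid 5.2 width 16.1 y -3.0
z 116.0 807 L -32.3 R 33.4 mid 0.5 width 65.7 y -3.1
z 120.0 2030 L -33.6 R 33.6 mid 0.0 width 67.3 y -1.7
bar 445.1330871582031 -54.003883361816406 size 12.726480484008789 28.715042114257812 long axis 157.06209 ztop 0.1544473344138953 3466
bar 463.43804931640625 -9.13420295715332 size 12.94076156616211 29.081083297729492 long axis 159.23885 ztop 0.1560343825793687 3221
mid 0.4542855682373047 -0.03156904315948486 across dir 67.80658481025586 dist 0.04845987886107286
[-23.4805  -0.8874 -33.7123]
[ 24.9797  -0.8951 -35.288 ]
```

Run:
```python
from h import *
go(.4664,-.1051,.135,67.8)
```

```text
now [ 0.455  -0.0327  0.1208] [ 1.7968e+02 -1.0000e-02  6.7790e+01] t 39.0 dp(tool) [-0.0627  0.038  -0.014 ] len 0.075 spin -0.01
  if spun first: dp [-0.0627  0.0379 -0.0142] J [-20.6 -20.  -29.9  79.7   0.    1.6]
```

Request:
apply_moves:
  dp:
    - [0, 0, -0.008]
    - [-0.003, 0.0018, -0.01]
    - [-0.008, 0.005, 0]
    - [-0.012, 0.0072, 0]
    - [-0.0147, 0.009, 0]
    - [-0.012, 0.0072, 0]
    - [-0.009, 0.0055, 0]
    - [-0.004, 0.0023, 0]
  spin: [0, 0, 0, 0, 0, 0, 0, 0]

```text
clock: 39.65
tcp_pos: [0.4642, -0.1062, 0.1356]
ee_rot: [180.0, 0.0, 67.7]
wrist_force: [0.1, -0.3, -1.8]
gripper_width: 0.0611
```

Request:
apply_moves:
  dp:
    - [0, 0, 0]
    - [0, 0, 0]
    - [0, 0, 0]
  spin: [0, 0, 0]

```text
clock: 39.9
tcp_pos: [0.4639, -0.1039, 0.1356]
ee_rot: [-180.0, -0.0, 67.8]
wrist_force: [-0.4, 0.6, -1.8]
gripper_width: 0.061
```

```bash
python3 st.py w38
python3 - <<'E'
from ring import *
d=dict(np.load('pics/w38.npz')); ringfit(d,.5005,-.1136,yaw0=np.radians(337.8),draw='w38r.png')
E
```

```text
[ 463.9 -103.9  135.6] [-179.9824   -0.0088   67.8325] [-0.355   0.6007 -1.8089] 0.060988027990086825
z 100.0 33 L -5.9 R 15.5 mid 4.8 width 21.4 y -2.5
z 104.0 43 L -5.1 R 14.9 mid 4.9 width 20.0 y -2.9
z 108.0 25 L -3.8 R 14.0 mid 5.1 width 17.8 y -3.2
z 112.0 32 L -3.4 R 13.1 mid 4.9 width 16.5 y -2.9
z 116.0 32 L -2.4 R 11.7 mid 4.7 width 14.1 y -0.7
z 124.0 284 L -13.3 R 23.0 mid 4.9 width 36.3 y 4.1
z 128.0 105 L -14.2 R 23.8 mid 4.8 width 38.1 y 2.7
z 132.0 1949 L -33.6 R 33.7 mid 0.1 width 67.3 y -3.3
bar 454.12847900390625 -125.15874481201172 size 12.928621292114258 28.913835525512695 long axis 158.09496 ztop 0.1691751071773631 3443
bar 472.5456848144531 -80.17371368408203 size 12.283013343811035 28.75273323059082 long axis 157.19254 ztop 0.17078105616640166 3230
mid 0.46333708190917966 -0.10266622924804689 across dir 67.73544287132783 dist 0.04860911946794393
[-23.3175  -1.0258 -33.5475]
[ 25.2918  -0.944  -35.1459]
ring c [ 0.5003 -0.1137] yaw 337.6951772235644 n 760 cost 0.07458417927337137
```

Request:
apply_moves:
  dp:
    - [0, 0.0014, 0.003]
    - [0, 0.0013, 0.003]
    - [0, 0, 0.003]
    - [0, 0, 0.0022]
    - [0, 0, 0]
    - [0, 0, 0]
  spin: [0, 0, 0, 0, 0, 0]

```text
clock: 40.45
tcp_pos: [0.4663, -0.1053, 0.1242]
ee_rot: [-180.0, 0.0, 67.8]
wrist_force: [0.1, 0.1, -1.5]
gripper_width: 0.061
```

Request:
apply_moves:
  dp:
    - [0, 0, -0.0005]
    - [0, 0, -0.0005]
    - [0, 0, 0]
  spin: [0, 0, 0]
  grip: 0.056

```text
clock: 40.7
tcp_pos: [0.4666, -0.1055, 0.1257]
ee_rot: [180.0, 0.0, 67.8]
wrist_force: [0.4, 0.1, -2.4]
gripper_width: 0.0561
```

```bash
python3 st.py w39; python3 crop.py w39.png 210 360 110 250 5 c20.png
```

```text
[ 466.6 -105.5  125.7] [179.9785   0.0064  67.8103] [ 0.3868  0.0971 -2.407 ] 0.05610659758438567
z 100.0 37 L -8.5 R 18.8 mid 5.1 width 27.3 y -2.6
z 104.0 39 L -8.0 R 18.5 mid 5.3 width 26.4 y -2.8
z 108.0 27 L -6.6 R 17.8 mid 5.6 width 24.4 y -3.4
z 112.0 66 L -13.4 R 24.0 mid 5.3 width 37.4 y -2.2
z 116.0 394 L -15.0 R 25.9 mid 5.5 width 40.8 y 2.2
z 120.0 101 L -27.5 R 31.1 mid 1.8 width 58.6 y -5.8
z 124.0 2274 L -33.6 R 33.7 mid 0.0 width 67.2 y -2.8
bar 457.7873840332031 -125.02291870117188 size 12.325039863586426 28.637365341186523 long axis 155.62349 ztop 0.15801493086636365 3265
bar 474.4198913574219 -83.90071105957031 size 12.094003677368164 29.01021957397461 long axis 158.02103 ztop 0.15962264276971083 3102
mid 0.4661036376953125 -0.1044618148803711 across dir 67.97837497474625 dist 0.04435849705760086
[-21.3846  -0.7778 -32.2722]
[ 22.9736  -0.9073 -33.8849]
```

Request:
apply_moves:
  dp:
    - [0, 0, -0.0009]
    - [0, 0, -0.0008]
    - [0, 0, 0]
  spin: [0, 0, 0]
  grip: 0.05

```text
clock: 41.0
tcp_pos: [0.4665, -0.1055, 0.1274]
ee_rot: [180.0, 0.0, 67.8]
wrist_force: [0.1, 0.8, -2.5]
gripper_width: 0.0502
```

Request:
apply_moves:
  dp:
    - [0, 0, -0.0009]
    - [0, 0, -0.0008]
    - [0, 0, 0]
  spin: [0, 0, 0]
  grip: 0.044

```text
clock: 41.25
tcp_pos: [0.4665, -0.1055, 0.129]
ee_rot: [180.0, 0.0, 67.8]
wrist_force: [0.3, -0.8, -2.1]
gripper_width: 0.0441
```

Request:
apply_moves:
  dp:
    - [0, 0, -0.0008]
    - [0, 0, -0.0007]
    - [0, 0, 0]
    - [0, 0, 0]
  spin: [0, 0, 0, 0]
  grip: 0.038

```text
clock: 41.58
tcp_pos: [0.4665, -0.1055, 0.1304]
ee_rot: [180.0, 0.0, 67.8]
wrist_force: [0.6, 0.1, -2.5]
gripper_width: 0.0385
```

```bash
python3 st.py w40; python3 inhand.py w40 | sed -n '4,34p'
```

```text
[ 466.5 -105.5  130.4] [179.9962   0.006   67.8092] [ 0.6285  0.1096 -2.4583] 0.038474555759024524
z 100.0 41 L -15.3 R 30.0 mid 7.4 width 45.4 y -2.7
z 104.0 56 L -16.4 R 31.2 mid 7.4 width 47.6 y -2.8
z 108.0 45 L -16.5 R 31.2 mid 7.3 width 47.8 y -2.9
z 112.0 22 L -15.7 R 30.5 mid 7.4 width 46.2 y -3.6
z 116.0 159 L -21.0 R 34.9 mid 7.0 width 55.9 y 1.9
z 120.0 157 L -21.7 R 34.7 mid 6.5 width 56.5 y -1.0
z 124.0 22 L -20.6 R 34.3 mid 6.9 width 54.8 y -4.7
z 128.0 2405 L -33.6 R 31.4 mid -1.1 width 65.0 y -2.9
bar 460.8729248046875 -116.84700775146484 size 11.462047576904297 28.735740661621094 long axis 157.72705 ztop 0.15908672634674248 2719
bar 471.17803955078125 -91.92853546142578 size 11.728431701660156 28.867700576782227 long axis 158.19331 ztop 0.16044813357436588 2649
mid 0.4660254821777344 -0.1043877716064453 across dir 67.5323010107602 dist 0.026965267497275142
[-12.6465  -0.907  -28.669 ]
[ 14.3183  -0.7766 -30.0332]
  -9  130  130  130  130  130  130  130  130  130  130  130  130  130  130  130  130  130  130  130  130  130  130  130  130  130
  -6  130  129  123  123  
[... 2523 characters left out ...]
    .    .  126  126  130  130  130    .    .    .
  54    .    .    .    .    .    .    .    .  123  125  125  125  125    .    .    .    .    .    .    .    .    .    .    .    .
  57    .    .    .    .    .    .    .    .    .    .    .    .  122    .    .    .    .    .    .    .    .    .    .    .    .
  60    .    .    .    .    .    .    .  130  130  129  129  130  130    .    .    .    .    .    .    .    .    .    .    .    .
  63    .    .    .    .    .    .    .  130  130  130  130  130  130    .    .    .    .    .    .    .    .    .    .    .    .
  66    .    .    .    .    .    .    .  130  130  130  130  130  130  131    .    .    .    .    .    .    .    .    .    .    .
```

Request:
apply_moves:
  dp:
    - [0, 0, -0.003]
    - [0, 0, -0.006]
    - [0, 0, -0.012]
    - [0, 0, -0.017]
    - [0, 0, -0.018]
    - [0, 0, -0.016]
    - [0, 0, -0.009]
    - [0, 0, -0.004]
  spin: [0, 0, 0, 0, 0, 0, 0, 0]

```text
clock: 42.3
tcp_pos: [0.4672, -0.1059, 0.2178]
ee_rot: [179.8, 0.0, 67.8]
wrist_force: [-0.5, -0.4, -2.9]
gripper_width: 0.0381
```

```bash
python3 st.py w41
python3 - <<'E'
from h import *
go(.5891,-.2245,.216,67.8)
E
```

```text
[ 467.2 -105.9  217.8] [179.8307   0.0243  67.8085] [-0.5267 -0.4141 -2.9305] 0.038089257407762825
z 100.0 48 L -15.3 R 30.0 mid 7.3 width 45.3 y -2.6
z 104.0 48 L -16.4 R 31.1 mid 7.3 width 47.6 y -2.6
z 108.0 47 L -16.5 R 31.3 mid 7.4 width 47.7 y -2.7
z 112.0 23 L -16.0 R 30.6 mid 7.3 width 46.6 y -3.4
z 116.0 152 L -20.9 R 34.8 mid 7.0 width 55.7 y 2.2
z 120.0 160 L -21.8 R 34.7 mid 6.5 width 56.5 y -1.0
z 124.0 25 L -21.3 R 34.0 mid 6.4 width 55.3 y -4.9
bar 461.6951904296875 -117.1253662109375 size 11.822397232055664 28.557052612304688 long axis 157.74103 ztop 0.24645214154356532 2715
bar 471.7934875488281 -92.32756805419922 size 11.586966514587402 29.005680084228516 long axis 157.55075 ztop 0.24778094983032228 2660
mid 0.4667443389892578 -0.10472646713256836 across dir 67.8425908884622 dist 0.02677510780797673
[-12.5301  -0.7889 -28.6765]
[ 14.2444  -0.8008 -30.0167]
now [ 0.4672 -0.1058  0.2174] [1.7985e+02 2.0000e-02 6.7810e+01] t 42.4 dp(tool) [-0.0639  0.1577  0.0019] len 0.17 spin 0.01
  if spun first: dp [-0.0638  0.1577  0.0014] J [-28.5 -15.7 -16.4  89.1  -0.   -6.3]
```

Request:
apply_moves:
  dp:
    - [-0.002, 0.0049, 0]
    - [-0.004, 0.0099, 0]
    - [-0.006, 0.0148, 0]
    - [-0.008, 0.0197, 0]
    - [-0.008, 0.0197, 0]
    - [-0.008, 0.0197, 0]
    - [-0.008, 0.0197, 0]
    - [-0.008, 0.0197, 0]
  spin: [0, 0, 0, 0, 0, 0, 0, 0]

```text
clock: 43.02
tcp_pos: [0.5658, -0.2027, 0.2137]
ee_rot: [-179.9, -0.0, 67.8]
wrist_force: [-0.3, -0.1, -1.6]
gripper_width: 0.038
```

Request:
apply_moves:
  dp:
    - [-0.006, 0.0148, 0]
    - [-0.004, 0.0099, 0]
    - [-0.002, 0.0049, 0]
    - [0, 0, 0.002]
    - [0, 0, 0.003]
    - [0, 0, 0.003]
    - [0, 0, 0]
    - [0, 0, 0]
  spin: [0, 0, 0, 0, 0, 0, 0, 0]

```text
clock: 43.68
tcp_pos: [0.5879, -0.2237, 0.2072]
ee_rot: [-180.0, -0.0, 67.8]
wrist_force: [0.5, -0.1, -2.9]
gripper_width: 0.0383
```

```bash
cat > head.py <<'E'
from inhand import *
s=get_state(); f=sys.argv[1]; x,y=map(float,sys.argv[2:4]); d=dict(np.load(f'pics/{f}.npz')); W=cloud(d); R=Ro.from_euler('xyz',s['ee_rot'],degrees=True).as_matrix(); 
m=(abs(W[...,2]-.069)<.0025)&(np.hypot(W[...,0]-x,W[...,1]-y)<.024); r=(W-s['tcp_pos'])@R*1000
P=r[m]
h,xe,ye=np.histogram2d(P[:,1],P[:,0],bins=[np.arange(5,60,3),np.arange(-16,36,3)])
print('    ',ye[:-1]); 
for i in range(len(xe)-1): print(xe[i],h[i].astype(int))
print('axis in tool',(np.array([x,y,.069])-s['tcp_pos'])@R*1000)
E
python3 st.py w42; python3 head.py w42 .6205 -.2291; python3 crop.py w42.png 220 370 150 290 5 c21.png
```

```text
[ 587.9 -223.7  207.2] [-179.9735   -0.0017   67.8306] [ 0.4699 -0.0741 -2.9183] 0.038300174392008536
z 100.0 45 L -15.4 R 30.1 mid 7.4 width 45.5 y -2.6
z 104.0 46 L -16.4 R 31.2 mid 7.4 width 47.6 y -2.8
z 108.0 47 L -16.5 R 31.3 mid 7.4 width 47.8 y -2.7
z 112.0 30 L -16.0 R 30.7 mid 7.4 width 46.7 y -3.6
z 116.0 129 L -20.9 R 34.9 mid 7.0 width 55.8 y 1.6
z 120.0 181 L -21.8 R 34.8 mid 6.5 width 56.6 y -0.7
bar 582.4171142578125 -235.18096923828125 size 12.08179759979248 29.025026321411133 long axis 158.75273 ztop 0.23576654559282423 2733
bar 592.4737548828125 -210.1566619873047 size 11.610316276550293 28.720596313476562 long axis 158.15463 ztop 0.23719478553508894 2657
mid 0.5874454345703125 -0.22266881561279295 across dir 68.10604434211568 dist 0.026969463733112656
[-12.68    -0.7835 -28.5892]
[ 14.2892  -0.9139 -30.0166]
     [-16 -13 -10  -7  -4  -1   2   5   8  11  14  17  20  23  26  29  32]
5 [0 0 0 0 0 0 0 0 0 0 0 0 0 0 0 0 0]
8 [0 0 0 0 0 0 0 0 0 0 0 0 0 0 0 0 0]
11 [ 0  0  0  0  2  4  6 11 10  7  2  0  0  0  0  0  0]
14 [ 0  0  0  2 15 18 12 16 14 15 11  5  0  0  0  0  0]
17 [ 0  0  0  1 14 15 12 15 15 16 12  7  0  0  0  0  0]
20 [ 0  0  0  0  8 13  9 13 13 14  7  0  0  0  0  0  0]
23 [0 0 0 0 1 0 0 0 0 2 0 0 0 0 0 0 0]
26 [0 0 0 0 0 0 0 0 0 0 0 0 0 0 0 0 0]
29 [0 0 0 0 0 0 0 0 0 0 0 0 0 0 0 0 0]
32 [0 0 0 0 0 0 0 0 0 0 0 0 0 0 0 0 0]
35 [0 0 0 0 0 0 0 0 0 0 0 0 0 0 0 0 0]
38 [0 0 0 0 0 0 0 0 0 0 0 0 0 1 0 0 0]
41 [0 0 0 0 0 0 0 0 0 0 0 0 0 0 0 0 0]
44 [0 0 0 0 0 0 0 0 0 0 0 0 0 0 0 0 0]
47 [0 0 0 0 0 0 0 0 0 0 0 0 0 0 0 0 0]
50 [0 0 0 0 0 0 0 0 0 0 0 0 0 0 0 0 0]
53 [0 0 0 0 0 0 0 0 0 0 0 0 0 0 0 0 0]
56 [0 0 0 0 0 0 0 0 0 0 0 0 0 0 0 0 0]
axis in tool [  7.4  32.  138.5]
```

Request:
apply_moves:
  dp:
    - [0, 0.0008, 0.002]
    - [0, 0, 0.003]
    - [0, 0, 0.003]
    - [0, 0, 0.002]
    - [0, 0, 0.002]
    - [0, 0, 0.002]
    - [0, 0, 0.001]
    - [0, 0, 0]
  spin: [0, 0, 0, 0, 0, 0, 0, 0]

```text
clock: 44.4
tcp_pos: [0.5889, -0.2245, 0.192]
ee_rot: [-180.0, -0.0, 67.8]
wrist_force: [-0.9, -0.3, -2.1]
gripper_width: 0.0379
```

Request:
apply_moves:
  dp:
    - [0, 0, 0.0015]
    - [0, 0, 0.0015]
    - [0, 0, 0.0015]
    - [0, 0, 0.0005]
    - [0, 0, 0]
    - [0, 0, 0]
  spin: [0, 0, 0, 0, 0, 0]

```text
clock: 44.9
tcp_pos: [0.5891, -0.2246, 0.1874]
ee_rot: [-180.0, 0.0, 67.8]
wrist_force: [0.4, 0.9, -2.1]
gripper_width: 0.038
```

```bash
python3 st.py w43;  python3 inhand.py w43 | sed -n '4,34p'; python3 crop.py w43.png 220 370 150 290 5 c22.png
```

```text
[ 589.1 -224.6  187.4] [-179.9994    0.0051   67.8082] [ 0.3803  0.9345 -2.1027] 0.038042480402008576
z 100.0 44 L -15.3 R 30.1 mid 7.4 width 45.4 y -2.7
z 104.0 48 L -16.3 R 31.2 mid 7.4 width 47.5 y -2.8
z 108.0 48 L -16.5 R 31.3 mid 7.4 width 47.8 y -3.0
z 112.0 26 L -15.6 R 29.7 mid 7.0 width 45.3 y -3.7
z 116.0 178 L -21.4 R 34.8 mid 6.7 width 56.2 y 4.0
z 120.0 225 L -21.8 R 34.1 mid 6.1 width 55.9 y 2.9
z 124.0 49 L -21.2 R 28.2 mid 3.5 width 49.4 y 11.0
bar 583.4546508789062 -235.8062744140625 size 11.8580961227417 28.676258087158203 long axis 158.16261 ztop 0.21596603417151083 2733
bar 593.726318359375 -211.04847717285156 size 11.679960250854492 29.25456428527832 long axis 157.98877 ztop 0.21732263592163154 2654
mid 0.5885904846191405 -0.223427375793457 across dir 67.46711432755704 dist 0.0268040235238337
[-12.4982  -0.951  -28.6027]
[ 14.3052  -0.7914 -29.9617]
  -9    .    .    .    .    .    .    .    .    .    .    .    .    .    .    .    .    .    .    .    .    .    .    .    .    .
  -6    .  121  122  122  121  120    .    .    .    .    .    .    .    .    .    .  
[... 2463 characters left out ...]
    .    .  126  126    .    .    .    .    .    .
  54    .    .    .    .    .    .    .    .  123  125  126  125  125    .    .    .    .    .    .    .    .    .    .    .    .
  57    .    .    .    .    .    .    .    .    .    .    .  127  124    .    .    .    .    .    .    .    .    .    .    .    .
  60    .    .    .    .    .    .    .    .    .    .    .    .    .    .    .    .    .    .    .    .    .    .    .    .    .
  63    .    .    .    .    .    .    .    .    .    .    .    .    .    .    .    .    .    .    .    .    .    .    .    .    .
  66    .    .    .    .    .    .    .    .    .    .    .    .    .    .    .    .    .    .    .    .    .    .    .    .    .
```

Request:
apply_moves:
  dp:
    - [0, 0, 0.0015]
    - [0, 0, 0.0015]
    - [0, 0, 0.0015]
    - [0, 0, 0.0015]
    - [0, 0, 0.001]
    - [0, 0, 0.0005]
    - [0, 0, 0]
    - [0, 0, 0]
  spin: [0, 0, 0, 0, 0, 0, 0, 0]

```text
clock: 45.62
tcp_pos: [0.5891, -0.2246, 0.1799]
ee_rot: [180.0, 0.0, 67.8]
wrist_force: [0.3, -0.4, -2.4]
gripper_width: 0.0384
```

Request:
apply_moves:
  dp:
    - [0, 0, 0.0007]
    - [0, 0, 0.0007]
    - [0, 0, 0.0006]
    - [0, 0, 0]
    - [0, 0, 0]
  spin: [0, 0, 0, 0, 0]

```text
clock: 46.03
tcp_pos: [0.589, -0.2246, 0.1778]
ee_rot: [-180.0, 0.0, 67.8]
wrist_force: [0.3, 0.3, -1.2]
gripper_width: 0.0389
```

```bash
python3 st.py w44;  python3 inhand.py w44 | sed -n '4,34p'
```

```text
[ 589.  -224.6  177.8] [-179.9921    0.0029   67.8108] [ 0.3121  0.3006 -1.1531] 0.03887087681374253
z 100.0 50 L -15.4 R 30.1 mid 7.4 width 45.5 y -2.7
z 104.0 45 L -16.4 R 31.0 mid 7.3 width 47.4 y -2.7
z 108.0 109 L -16.5 R 31.2 mid 7.4 width 47.7 y 11.4
z 112.0 68 L -15.8 R 28.8 mid 6.5 width 44.7 y 10.8
z 116.0 160 L -20.9 R 34.8 mid 6.9 width 55.7 y 3.9
z 120.0 177 L -21.8 R 34.6 mid 6.4 width 56.4 y -0.8
z 124.0 127 L -19.1 R 26.1 mid 3.5 width 45.2 y 4.2
z 128.0 584 L -8.0 R 21.6 mid 6.8 width 29.6 y 5.2
z 132.0 72 L -8.9 R 23.8 mid 7.4 width 32.8 y 0.6
bar 583.431396484375 -235.9092254638672 size 12.101569175720215 28.44391632080078 long axis 158.84875 ztop 0.20641150924222873 2733
bar 593.6730346679688 -211.02561950683594 size 11.759257316589355 28.824981689453125 long axis 157.39664 ztop 0.20780637780797967 2659
mid 0.5885522155761719 -0.22346742248535156 across dir 67.62882826643029 dist 0.02690882751270382
[-12.6277  -0.8914 -28.6016]
[ 14.2809  -0.8061 -29.9978]
  -9    .    .    .    .    .    .    .    .    .    .    .    .    .    .    .    .    .    .    .    .    .
[... 2570 characters left out ...]
    .    .  126  126  129  129    .    .    .    .
  54    .    .    .    .    .    .    .    .  123  124  124  124  123    .    .    .    .    .    .    .    .    .    .    .    .
  57    .    .    .    .    .    .    .    .  128  129    .  127  125    .    .    .    .    .    .    .    .    .    .    .    .
  60    .    .    .    .    .    .    .    .  129  129  129  129  129    .    .    .    .    .    .    .    .    .    .    .    .
  63    .    .    .    .    .    .    .    .    .    .    .    .    .    .    .    .    .    .    .    .    .    .    .    .    .
  66    .    .    .    .    .    .    .    .    .    .    .    .    .    .    .    .    .    .    .    .    .    .    .    .    .
```

Request:
apply_moves:
  dp:
    - [0, 0, 0.001]
    - [0, 0, 0.0007]
    - [0, 0, 0]
  spin: [0, 0, 0]
  grip: 0.044

```text
clock: 46.33
tcp_pos: [0.5891, -0.2246, 0.1762]
ee_rot: [180.0, 0.0, 67.8]
wrist_force: [0.5, 0.1, -0.4]
gripper_width: 0.0439
```

Request:
apply_moves:
  dp:
    - [0, 0, 0.0009]
    - [0, 0, 0.0008]
    - [0, 0, 0]
  spin: [0, 0, 0]
  grip: 0.05

```text
clock: 46.58
tcp_pos: [0.5891, -0.2246, 0.1745]
ee_rot: [180.0, 0.0, 67.8]
wrist_force: [0.2, -0.5, -0.1]
gripper_width: 0.0501
```

Request:
apply_moves:
  dp:
    - [0, 0, 0.0005]
    - [0, 0, 0]
    - [0, 0, 0]
  spin: [0, 0, 0]
  grip: 0.056

```text
clock: 46.83
tcp_pos: [0.589, -0.2244, 0.1737]
ee_rot: [-180.0, -0.0, 67.8]
wrist_force: [0.0, 0.5, -1.8]
gripper_width: 0.0559
```

Request:
apply_moves:
  dp:
    - [0, 0, 0]
    - [0, 0, 0]
    - [0, 0, 0]
    - [0, 0, 0]
  spin: [0, 0, 0, 0]
  grip: 0.061

```text
clock: 47.17
tcp_pos: [0.5891, -0.2246, 0.174]
ee_rot: [180.0, 0.0, 67.8]
wrist_force: [0.6, 0.3, -1.5]
gripper_width: 0.0611
```

```bash
python3 st.py w45;  python3 inhand.py w45 | sed -n '4,34p'; python3 crop.py w45.png 220 370 150 290 5 c23.png
```

```text
[ 589.1 -224.6  174. ] [179.9913   0.0082  67.8081] [ 0.6398  0.3363 -1.508 ] 0.0611064978509855
z 100.0 34 L -5.9 R 15.5 mid 4.8 width 21.4 y -3.5
z 104.0 77 L -5.2 R 15.2 mid 5.0 width 20.4 y -3.7
z 108.0 37 L -3.5 R 13.5 mid 5.0 width 17.0 y -3.2
z 112.0 94 L -11.9 R 23.2 mid 5.7 width 35.1 y -2.8
z 116.0 563 L -13.5 R 25.9 mid 6.2 width 39.4 y -0.4
z 120.0 63 L -15.5 R 30.8 mid 7.6 width 46.3 y 4.7
z 124.0 280 L -18.3 R 32.0 mid 6.8 width 50.3 y 7.9
z 128.0 47 L -18.4 R 33.3 mid 7.5 width 51.7 y 1.4
z 132.0 50 L -19.0 R 33.2 mid 7.1 width 52.2 y -0.8
bar 579.48681640625 -246.0848388671875 size 12.723136901855469 28.900606155395508 long axis 158.78227 ztop 0.20742726913993415 3443
bar 597.791748046875 -201.0032501220703 size 12.51776123046875 28.87687110900879 long axis 158.20523 ztop 0.20901998252937168 3242
mid 0.5886392822265625 -0.2235440444946289 across dir 67.90087640948273 dist 0.04865614212154338
[-23.4877  -0.7993 -33.3883]
[ 25.1682  -0.8778 -34.988 ]
  -9    .    .    .    .    .  117  117  118    .    .    .    .    .    .  117  117  117    .    .    .    .    .    .  
[... 2558 characters left out ...]
    .    .    .    .    .    .    .    .    .    .
  54    .    .    .    .    .    .  125  125  125    .    .    .    .    .  124    .    .    .    .    .    .    .    .    .    .
  57    .    .    .    .    .    .  125  125  125  125  125  125  125  125  125    .    .    .    .    .    .    .    .    .    .
  60    .    .    .    .    .    .    .  126  125  125  125  125  125  125  125  125    .    .    .    .    .    .    .    .    .
  63    .    .    .    .    .    .    .    .    .    .    .    .    .    .    .    .    .    .    .    .    .    .    .    .    .
  66    .    .    .    .    .    .    .    .    .    .    .    .    .    .    .    .    .    .    .    .    .    .    .    .    .
```

Request:
apply_moves:
  dp:
    - [0, 0, -0.003]
    - [0, 0, -0.005]
    - [0, 0, -0.007]
    - [0, 0, -0.01]
    - [0, 0, -0.014]
    - [0, 0, -0.012]
    - [0, 0, -0.008]
    - [0, 0, -0.003]
  spin: [0, 0, 0, 0, 0, 0, 0, 0]

```text
clock: 47.88
tcp_pos: [0.5898, -0.225, 0.2384]
ee_rot: [179.8, 0.0, 67.8]
wrist_force: [0.5, -0.3, -1.8]
gripper_width: 0.0611
```

```bash
python3 st.py w46
python3 - <<'E'
from h import *
go(.445,.26,.25,107.4)
E
python3 crop.py w46.png 200 390 130 300 4 c24.png
```

```text
[ 589.8 -225.   238.4] [179.8346   0.0359  67.8138] [ 0.5463 -0.2927 -1.7699] 0.06108470287495385
z 100.0 33 L -5.9 R 15.6 mid 4.8 width 21.5 y -3.1
z 104.0 46 L -5.2 R 15.4 mid 5.1 width 20.6 y -3.6
z 108.0 23 L -4.1 R 12.3 mid 4.1 width 16.4 y -3.9
z 112.0 32 L -3.5 R 13.9 mid 5.2 width 17.5 y -3.7
z 116.0 34 L -2.4 R 12.4 mid 5.0 width 14.7 y -2.7
bar 580.1342163085938 -246.24288940429688 size 13.106587409973145 29.203571319580078 long axis 158.16264 ztop 0.2718204095607119 3459
bar 598.446044921875 -201.26048278808594 size 12.568136215209961 28.642967224121094 long axis 159.1196 ztop 0.2734260403084582 3158
mid 0.5892901306152344 -0.2237516860961914 across dir 67.8493179573622 dist 0.04856686084305144
[-23.3515  -0.7749 -33.3658]
[ 25.2144  -0.8003 -35.002 ]
now [ 0.5897 -0.2249  0.238 ] [1.7986e+02 3.0000e-02 6.7810e+01] t 47.9 dp(tool) [ 0.3944 -0.3171 -0.013 ] len 0.506 spin -39.59
  if spun first: dp [ 0.506  0.007 -0.012] J [-32.7  11.4  12.2  90.7  -0.  -10.5]
```

Request:
apply_moves:
  dp:
    - [0.0083, -0.0045, 0]
    - [0.0165, -0.0091, 0]
    - [0.0248, -0.0136, 0]
    - [0.033, -0.0181, 0]
    - [0.033, -0.0181, 0]
    - [0.033, -0.0181, 0]
    - [0.033, -0.0181, 0]
    - [0.033, -0.0181, 0]
  spin: [0, 0, 0, 0, 0, 0, 0, 0]

```text
clock: 48.6
tcp_pos: [0.5599, 0.021, 0.2351]
ee_rot: [-179.9, 0.0, 67.8]
wrist_force: [0.7, 0.5, -2.1]
gripper_width: 0.0614
```

Request:
apply_moves:
  dp:
    - [0.033, -0.0181, 0]
    - [0.033, -0.0181, 0]
    - [0.033, -0.0181, 0]
    - [0.033, -0.0181, 0]
    - [0.033, -0.0181, 0]
    - [0.033, -0.0181, 0]
    - [0.033, -0.0181, 0]
    - [0.0248, -0.0136, 0]
  spin: [0, 0, 0, 0, 0, 0, 0, 0]

```text
clock: 49.27
tcp_pos: [0.5259, 0.3116, 0.235]
ee_rot: [-179.9, 0.0, 67.9]
wrist_force: [1.5, -0.3, -2.5]
gripper_width: 0.061
```

Request:
apply_moves:
  dp:
    - [0.0165, -0.0091, 0]
    - [0.0083, -0.0045, 0]
    - [0, 0, 0]
    - [0, 0, 0]
    - [0, 0, 0]
    - [0, 0, 0]
    - [0, 0, 0]
    - [0, 0, 0]
  spin: [0, 0, -4, -7, -7, -7, -7, -7]

```text
clock: 49.93
tcp_pos: [0.5242, 0.3359, 0.2353]
ee_rot: [-179.9, 0.0, 107.1]
wrist_force: [0.3, 0.4, -1.7]
gripper_width: 0.0607
```

Request:
apply_moves:
  dp:
    - [0, 0, 0]
    - [0, 0, 0]
    - [0, 0, 0]
  spin: [-0.5, 0, 0]

```text
clock: 50.18
tcp_pos: [0.5245, 0.3362, 0.2357]
ee_rot: [-180.0, 0.0, 107.1]
wrist_force: [0.4, -0.6, -2.0]
gripper_width: 0.0611
```

```bash
python3 st.py w47
```

```text
[524.5 336.2 235.7] [-179.9691    0.012   107.0668] [ 0.3975 -0.6111 -2.0004] 0.061065755203849874
z 100.0 38 L -5.9 R 15.2 mid 4.6 width 21.1 y -2.8
z 104.0 43 L -5.3 R 15.3 mid 5.0 width 20.6 y -3.5
z 108.0 24 L -4.3 R 14.5 mid 5.1 width 18.9 y -3.6
z 112.0 31 L -3.0 R 13.1 mid 5.0 width 16.1 y -3.4
z 116.0 32 L -2.4 R 11.8 mid 4.7 width 14.2 y -2.9
bar 531.0394287109375 313.3958740234375 size 28.64883804321289 12.555624008178711 long axis 16.11151 ztop 0.26904106239306697 3360
bar 516.8584594726562 359.62957763671875 size 28.69048309326172 12.776792526245117 long axis 17.73517 ztop 0.2707394621582503 3157
mid 0.5239489440917968 0.33651272583007813 across dir 107.05201394535828 dist 0.048359644729234874
[-23.7312  -0.419  -33.3843]
[ 24.6281  -0.4075 -35.0928]
```

```bash
python3 - <<'E'
from h import *
d=dict(np.load('pics/w47.npz')); W=cloud(d)
m=(W[...,2]>.058)&(W[...,2]<.069)&(np.hypot(W[...,0]-.463,W[...,1]-.317)<.05)
m=cv2.morphologyEx(m.astype(np.uint8),cv2.MORPH_OPEN,np.ones((2,2)))>0
P=W[m][:,:2]*1000; print(len(P),np.percentile(W[m][:,2],[5,50,95])); print(cv2.minAreaRect(np.float32(P)),P.mean(0))
a=np.radians(107.07); X=np.array([np.cos(a),np.sin(a)]);Y=np.array([np.sin(a),-np.cos(a)])
q=W[...,:2]@np.c_[X,Y]*1000
c0=np.array([463,317])@np.c_[X,Y]; print(c0)
mm=(np.hypot(W[...,0]-.463,W[...,1]-.317)<.03)
pts=np.c_[q[mm]-c0,W[mm][:,2]*1000]
h,xe,ye=np.histogram2d(pts[:,1],pts[:,0],bins=[np.arange(-22,23,2.),np.arange(-26,27,2.)]); zz,_,_=np.histogram2d(pts[:,1],pts[:,0],bins=[xe,ye],weights=pts[:,2])
print('     '+' '.join('%3d'%x for x in ye[:-1]))
for i in range(len(xe)-1): print('%4d '%xe[i]+' '.join('%3.0f'%(zz[i,j]/h[i,j]) if h[i,j]>0 else '  .' for j in range(len(ye)-1)))
E
python3 crop.py w47.png 225 345 40 170 6 c25.png
```

```text
1473 [nan nan nan]
((468.78173828125, 321.02545166015625), (42.380062103271484, 49.07460403442383), 17.359474182128906) [nan nan]
[167.12620658 535.6555153 ]
     -26 -24 -22 -20 -18 -16 -14 -12 -10  -8  -6  -4  -2   0   2   4   6   8  10  12  14  16  18  20  22  24
 -22   .   .   5   5   5   5   5   5   6   5   5   5   5   6   6   5   5   5   5   5   6   5   6   6   6   .
 -20   .   6   6   5   5   5   5   6   6   5   6   5   6   5   6   5   6   6   6   5   5   6   5   6   5   .
 -18   5   6   5   6   5   6   6   6   6   6   6   6   5   5   6   5   5   6   6   6   5   5   5   5   5   5
 -16   5   6   7   .  63  63  62  64  63  63  63  64  64  63  63  63  63  63  63  63  64  63  64   .   5   6
 -14   6   .   .  64  64  65  65  65  64  64  64  65  64  64  64  64  64  64  65  64  64  65  65   .   6   6
 -12   7  64  64  64  63  64  63  64  64  64  64  63  64  64  64  63  63  63  64  64  64  63  64  63   .   5
 -10   .  64  64  62  60  61  61  61  60  61  61  61  61  61  61  61  60  61  61  61  61  62  63  64   .   .
  -8   .  65  65  62  59  59  58  58  59  59  58  58  58  58  58  59  
[... 864 characters left out ...]
 6   5   6   5  18  56  59  61  64  63   .   .
  10   .  64  64  62  60  56  28  25  28  26  26  28  25  26  28  26  25  28  26  47  59  61  64  64   .   .
  12   .  64  64  62  59  57  56  56  56  57  56  56  56  57  56  56  57  56  56  56  59  61  64  64   .   .
  14   .  64  64  62  60  59  59  58  58  59  58  58  59  58  59  59  59  59  60  59  59  62  64  65   .   .
  16   .  63  64  62  61  61  61  61  61  61  61  61  61  61  61  61  61  61  61  61  61  62  64  64   .   .
  18   .  64  64  64  64  64  64  64  64  64  64  64  64  64  64  64  64  64  65  64  64  64  64  65   .   .
  20   .   .   .  64  64  64  64  64  64  64  64  64  64  64  64  63  64  64  64  63  63  64  63   .   .   .
```

Run:
```python
from h import *
go(.4652,.3114,.205,107.1)
```

```text
now [0.5245 0.3363 0.2357] [-1.7998e+02  1.0000e-02  1.0711e+02] t 50.2 dp(tool) [-0.0064 -0.064   0.0308] len 0.071 spin 0.01
  if spun first: dp [-0.0064 -0.064   0.0307] J [20.7 10.2 10.6 90.5 -0.   3.6]
```

Request:
apply_moves:
  dp:
    - [-0.0004, -0.004, 0]
    - [-0.0008, -0.008, 0.003]
    - [-0.0012, -0.012, 0.005]
    - [-0.0016, -0.016, 0.006]
    - [-0.0012, -0.012, 0.006]
    - [-0.0008, -0.008, 0.006]
    - [-0.0004, -0.004, 0.0048]
    - [0, 0, 0]
  spin: [0, 0, 0, 0, 0, 0, 0, 0]

```text
clock: 50.9
tcp_pos: [0.4644, 0.311, 0.2043]
ee_rot: [-179.9, 0.0, 107.3]
wrist_force: [0.6, 0.1, -2.3]
gripper_width: 0.0613
```

Request:
apply_moves:
  dp:
    - [0, 0, 0]
    - [0, 0, 0]
  spin: [0, 0]

```text
clock: 51.07
tcp_pos: [0.4659, 0.3115, 0.2055]
ee_rot: [180.0, 0.0, 107.3]
wrist_force: [0.3, -1.1, -1.2]
gripper_width: 0.0609
```

```bash
python3 st.py w48;python3 crop.py w48.png 210 360 110 250 5 c26.png
python3 - <<'E'
from h import *
go(.4652,.3114,.18,107.1)
E
```

```text
[465.9 311.5 205.5] [179.9624   0.0045 107.2797] [ 0.2526 -1.0957 -1.2331] 0.060917455766367194
z 100.0 33 L -6.2 R 15.3 mid 4.5 width 21.5 y -3.0
z 104.0 45 L -4.7 R 15.4 mid 5.4 width 20.1 y -3.7
z 108.0 23 L -3.7 R 13.8 mid 5.1 width 17.5 y -3.9
z 112.0 31 L -2.9 R 13.9 mid 5.5 width 16.8 y -3.8
z 116.0 38 L -2.0 R 12.4 mid 5.2 width 14.4 y -2.6
bar 472.3355712890625 288.66717529296875 size 28.340967178344727 12.297593116760254 long axis 15.338329 ztop 0.2389014610171437 3294
bar 458.13763427734375 334.9948425292969 size 28.963333129882812 12.35142707824707 long axis 17.649527 ztop 0.2406187607769523 2882
mid 0.4652366027832031 0.3118310089111328 across dir 107.03861421423312 dist 0.04845445456249285
[-23.7006  -0.6193 -33.3911]
[ 24.7533  -0.4144 -35.1121]
now [0.466  0.3115 0.2055] [1.7996e+02 1.0000e-02 1.0729e+02] t 51.1 dp(tool) [ 0.0001 -0.0008  0.0255] len 0.026 spin 0.19
  if spun first: dp [ 0.0001 -0.0008  0.0255] J [20.4 -1.2 -4.5 86.7 -0.   3.1]
```

Request:
apply_moves:
  dp:
    - [0, -0.0003, 0.003]
    - [0, 0, 0.005]
    - [0, 0, 0.006]
    - [0, 0, 0.006]
    - [0, 0, 0.005]
    - [0, 0, 0.004]
    - [0, 0, 0.003]
    - [0, 0, 0]
  spin: [0, 0, 0, 0, 0, 0, 0, 0]

```text
clock: 51.78
tcp_pos: [0.4648, 0.3111, 0.1723]
ee_rot: [-179.9, 0.0, 107.3]
wrist_force: [-1.0, 0.2, -1.1]
gripper_width: 0.0609
```

Request:
apply_moves:
  dp:
    - [0, 0, 0.002]
    - [0, 0, 0.003]
    - [0, 0, 0.003]
    - [0, 0, 0]
  spin: [0, 0, 0, 0]

```text
clock: 52.12
tcp_pos: [0.4649, 0.3112, 0.1645]
ee_rot: [-180.0, 0.0, 107.3]
wrist_force: [0.6, -0.9, -1.7]
gripper_width: 0.0613
```

```bash
python3 st.py w49;python3 crop.py w49.png 210 360 110 250 5 c27.png
```

```text
[464.9 311.2 164.5] [-179.9616    0.0077  107.3133] [ 0.6066 -0.905  -1.743 ] 0.06126693365569093
z 100.0 690 L -16.9 R 27.4 mid 5.2 width 44.3 y -4.2
z 104.0 425 L -12.2 R 22.4 mid 5.1 width 34.7 y -2.8
z 108.0 211 L -9.0 R 19.4 mid 5.2 width 28.4 y 0.8
z 112.0 40 L -5.3 R 18.1 mid 6.4 width 23.5 y 4.7
z 116.0 95 L -12.6 R 20.9 mid 4.2 width 33.6 y -10.7
z 120.0 110 L -12.4 R 22.0 mid 4.8 width 34.4 y -10.8
z 124.0 79 L -13.2 R 22.2 mid 4.5 width 35.4 y -10.8
z 128.0 71 L -11.9 R 22.3 mid 5.2 width 34.2 y -10.8
z 132.0 70 L -12.8 R 22.6 mid 4.9 width 35.4 y -10.7
bar 471.5853271484375 288.5560607910156 size 28.75217056274414 12.812396049499512 long axis 15.799676 ztop 0.19786584427797096 3335
bar 457.0177307128906 334.6171875 size 28.591121673583984 12.422943115234375 long axis 17.568785 ztop 0.19958862643631883 3061
mid 0.46430152893066406 0.31158662414550786 across dir 107.55042390411069 dist 0.04830985675418704
[-23.6181  -0.3819 -33.3608]
[ 24.6911  -0.583  -35.0899]
```

Request:
apply_moves:
  dp:
    - [0, 0, 0.005]
    - [0, 0, 0.005]
    - [0, 0, 0.005]
    - [0, 0, 0.005]
    - [0, 0, 0.004]
    - [0, 0, 0.004]
    - [0, 0, 0.004]
  spin: [0, 0, 0, 0, 0, 0, 0]

```text
clock: 52.75
tcp_pos: [0.4651, 0.3112, 0.1326]
ee_rot: [-180.0, 0.0, 107.3]
wrist_force: [0.6, -0.1, -2.2]
gripper_width: 0.0608
```

Request:
apply_moves:
  dp:
    - [0, 0, 0.002]
    - [0, 0, 0.002]
    - [0, 0, 0.002]
    - [0, 0, 0]
  spin: [0, 0, 0, 0]

```text
clock: 53.08
tcp_pos: [0.465, 0.3112, 0.1268]
ee_rot: [-180.0, 0.0, 107.3]
wrist_force: [0.2, -0.3, -1.9]
gripper_width: 0.0612
```

Request:
apply_moves:
  dp:
    - [0, 0, 0.001]
    - [0, 0, 0.001]
    - [0, 0, 0]
  spin: [0, 0, 0]

```text
clock: 53.33
tcp_pos: [0.4659, 0.3115, 0.1262]
ee_rot: [179.9, 0.0, 107.3]
wrist_force: [0.0, -1.3, 3.9]
gripper_width: 0.0606
```

Tips are on the floor. Release and rise.

Request:
apply_moves:
  dp:
    - [0, 0, 0]
    - [0, 0, 0]
    - [0, 0, 0]
    - [0, 0, 0]
    - [0, 0, 0]
    - [0, 0, 0]
  spin: [0, 0, 0, 0, 0, 0]
  grip: 0.085

```text
clock: 53.83
tcp_pos: [0.4651, 0.3113, 0.1251]
ee_rot: [-180.0, 0.0, 107.3]
wrist_force: [0.4, 0.5, 0.2]
gripper_width: 0.085
```

Request:
apply_moves:
  dp:
    - [0, 0, -0.005]
    - [0, 0, -0.01]
    - [0, 0, -0.015]
    - [0, 0, -0.02]
    - [0, 0, -0.025]
    - [0, 0, -0.03]
    - [0, 0, -0.02]
    - [0, 0, 0]
  spin: [0, 0, 0, 0, 0, 0, 0, 0]

```text
clock: 54.5
tcp_pos: [0.4668, 0.3119, 0.2563]
ee_rot: [179.6, -0.0, 107.3]
wrist_force: [0.3, 0.6, 1.4]
gripper_width: 0.0855
```

```bash
python3 pl.py d1; python3 look.py top d2; ls -t pics | head -4
```

```text
bar 458.2667541503906 341.4967956542969 size 27.98946762084961 12.008827209472656 long axis 17.239286 ztop 0.16024281416366637 839
bar 473.65594482421875 292.594970703125 size 28.029653549194336 11.48267936706543 long axis 15.54158 ztop 0.16018775158774495 831
mid 0.4659613494873047 0.31704588317871096 across dir 107.468561086798 dist 0.05126612598149475
now [0.4664 0.3118 0.2538] [179.7   -0.01 107.31] t 54.5 dp(tool) [0.0051 0.0005 0.1258] len 0.126 spin 0.92
  if spun first: dp [0.0052 0.0011 0.1258] J [20.4 -0.9  0.9 91.5 -0.   3.1]
now [0.4658 0.3115 0.2518] [179.85  -0.   107.31] t 54.6 dp(tool) [-0.4747 -0.1958 -0.0488] len 0.516 spin 17.31
  if spun first: dp [-0.5115 -0.0458 -0.0482] J [20.4 -0.9  0.7 91.4 -0.   3.1]
top surface -0.8412273709477333
top hub_1 0.6 [342.6 204.3] [ 0.6237 -0.2159  0.    ]
top hub_1 0.46 [289.5 204.4] [ 0.6181 -0.0139  0.    ]
top hub_1 0.27 [265.3 173.5] [0.7363 0.0821 0.    ]
top shaft_1 0.89 [248.4 202.3] [0.6221 0.1428 0.    ]
top shaft_1 0.7 [289.  206.8] [ 0.6088 -0.0122  0.    ]
top shaft_1 0.66 [349.1 203.6] [ 0.627  -0.2406  0.    ]
top ring_1 0.61 [292.4 201.7] [ 0.6288 -0.0247  0.    ]
top ring_1 0.53 [222.9 238.4] [0.4821 0.2333 0.    ]
top ring_1 0.49 [348.6 205.9] [ 0.6181 -0.2387  0.    ]
top pliers 0.38 [195.4 242.2] [0.4587 0.3162 0.094 ]
top stand 0.84 [200.  239.8] [0.4746 0.3191 0.    ]
top tip_left 0.53 [198.7 244.2] [0.4576 0.322  0.005 ]
top tip_right 0.58 [350.5 205.3] [ 0.6198 -0.2452  0.005 ]
d2.npz
d2.png
d1.npz
d1.png
```

```bash
python3 crop.py pics/d2.png 170 390 150 270 3 pics/d3.png
```

```text
[ WARN:0@0.022] global loadsave.cpp:275 findDecoder imread_('pics/pics/d2.png'): can't open/read file: check file path/integrity
Traceback (most recent call last):
  File "crop.py", line 3, in <module>
    a=cv2.imread('pics/'+f)[v0:v1,u0:u1]; cv2.imwrite('pics/'+o,cv2.resize(a,None,fx=s,fy=s,interpolation=cv2.INTER_CUBIC))
      ~~~~~~~~~~~~~~~~~~~~~^^^^^^^^^^^^^
TypeError: 'NoneType' object is not subscriptable
```

```bash
python3 -c "
from h import *
" ; python3 look.py side d4 | head -20
```

```text
now [0.4648 0.3112 0.2496] [-179.94    0.01  107.31] t 55.0 dp(tool) [-0.4747 -0.195  -0.0502] len 0.516 spin 17.31
  if spun first: dp [-0.5112 -0.0448 -0.0504] J [20.4 -0.8  0.5 91.4 -0.   3.1]
top surface -0.815793808364044
side hub_1 0.5 [322.2 267.2] [ 0.6443 -0.1828  0.    ]
side shaft_1 0.81 [274.1 225.1] [0.6013 0.1454 0.    ]
side shaft_1 0.72 [324.8 278. ] [ 0.628  -0.2438  0.    ]
side shaft_1 0.67 [294.4 243.6] [ 0.6195 -0.0121  0.    ]
side ring_1 0.58 [322.2 259.4] [ 0.6621 -0.1369  0.    ]
side ring_1 0.42 [233.6 222. ] [0.478  0.2073 0.    ]
side ring_1 0.41 [295.1 226.8] [0.6638 0.1131 0.    ]
side ring_1 0.22 [218.9 199.8] [0.4723 0.4343 0.    ]
side pliers 0.53 [221.7 182.9] [0.4682 0.3479 0.094 ]
side stand 0.95 [223.8 210.4] [0.468  0.3219 0.    ]
side tip_left 0.18 [320.2 265.9] [ 0.638  -0.1829  0.005 ]
side tip_right 0.55 [295.6 230.3] [0.6523 0.0739 0.005 ]
side tip_right 0.15 [222.5 185.4] [0.5159 0.5824 0.005 ]
```

View pics/d4.png

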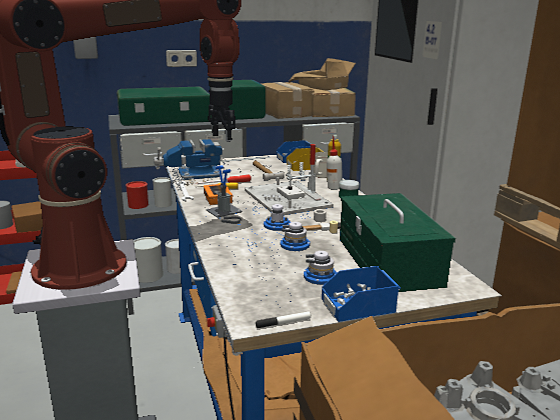

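The side view shows the pliers in the stand (222,190) and rings on both hubs at (295,232) and (320,262). A small grey cylinder at (320,214) needs a closer look.

```bash
python3 crop.py d2.png 170 390 130 270 3 d3.png; python3 crop.py d4.png 250 390 170 300 5 d5.png
```

```text
(no output)
```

View pics/d3.png

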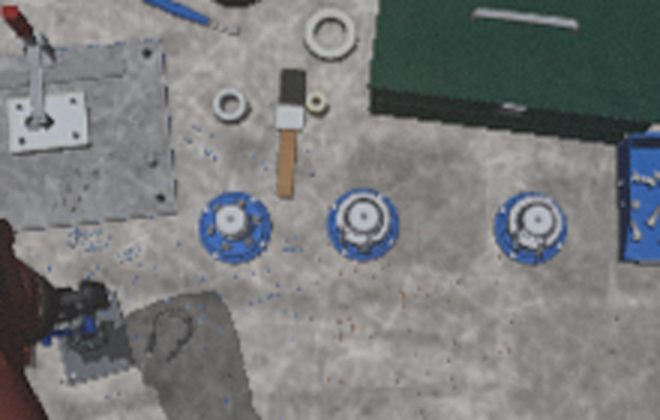

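View pics/d5.png

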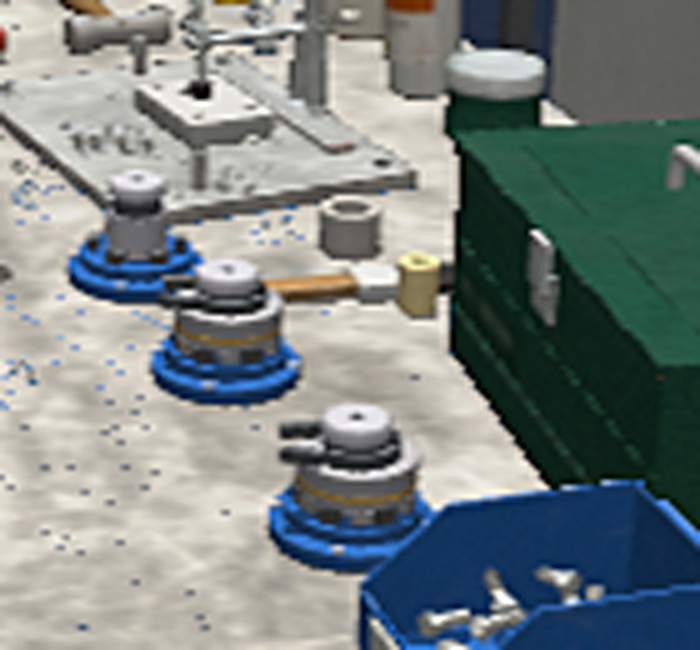

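The grey cylinder is a plain bushing without teeth and about half the size of a hub, so it's clutter. I'll do a final close-up of both rings.

```bash
python3 -c "
from h import *
go(.55,-.12,.30,107.3)"; cat hublook.py | head -30
```

```text
now [0.4651 0.3113 0.2501] [-1.8000e+02  1.0000e-02  1.0731e+02] t 55.4 dp(tool) [-0.437  -0.0473 -0.0498] len 0.442 spin 0.01
  if spun first: dp [-0.437  -0.0472 -0.0499] J [20.4 -0.8  0.6 91.4 -0.   3.1]
from hubfit import *
import sys
np.set_printoptions(precision=4,suppress=True)
f=sys.argv[1]; x,y=map(float,sys.argv[2:4]); zt=float(sys.argv[4]) if len(sys.argv)>4 else .028
p=read_camera('wrist'); save(p,f+'.png'); np.savez('pics/'+f+'.npz',**{k:p[k] for k in('color','depth','K','rvec','tvec')})
p=dict(p); p['depth']=cv2.medianBlur(p['depth'],5); W=cloud(p)
c,z,n,e=annfit(W,x,y,zt-.005,zt+.005,.022,.033,.05); print('hub top centre',c,'z',z,n,e)
go(c[0],c[1],.002,90)
```

Request:
apply_moves:
  dp:
    - [0, 0, -0.02]
    - [0, 0, -0.03]
    - [-0.035, 0.004, 0]
    - [-0.035, 0.004, 0]
    - [-0.035, 0.005, 0]
    - [-0.035, 0.005, 0]
    - [-0.035, 0.005, 0]
    - [-0.035, 0.005, 0]
  spin: [0, 0, 0, 0, 0, 0, 0, 0]

```text
clock: 56.02
tcp_pos: [0.5548, 0.1175, 0.3003]
ee_rot: [180.0, 0.0, 107.3]
wrist_force: [0.4, -0.4, -0.2]
gripper_width: 0.085
```

Request:
apply_moves:
  dp:
    - [-0.035, 0.005, 0]
    - [-0.035, 0.005, 0]
    - [-0.035, 0.005, 0]
    - [-0.035, 0.005, 0]
    - [-0.035, 0.004, 0]
    - [-0.035, 0.004, 0]
    - [-0.025, 0, 0]
    - [0, 0, 0]
  spin: [0, 0, 0, 0, 0, 0, 0, 0]

```text
clock: 56.68
tcp_pos: [0.6517, -0.1018, 0.2986]
ee_rot: [-179.9, 0.0, 107.1]
wrist_force: [0.3, 1.1, 0.3]
gripper_width: 0.0853
```

Request:
apply_moves:
  dp:
    - [0, 0, 0]
    - [0, 0, 0]
    - [0, 0, 0]
    - [0, 0, 0]
  spin: [0, 0, 0, 0]

```text
clock: 57.02
tcp_pos: [0.6509, -0.0957, 0.3007]
ee_rot: [180.0, 0.0, 107.4]
wrist_force: [0.8, 0.6, 0.1]
gripper_width: 0.085
```

```bash
cat > fin.py <<'E'
from h import *
import sys,numpy as np
np.set_printoptions(precision=4,suppress=True)
p=read_camera('wrist'); save(p,sys.argv[1]+'.png')
p=dict(p); p['depth']=cv2.medianBlur(p['depth'],5); W=cloud(p).reshape(-1,3)
for x,y in((.6205,-.229),(.619,-.017)):
    r=np.hypot(W[:,0]-x,W[:,1]-y)
    m=(r>.019)&(r<.040)&(W[:,2]>.052)&(W[:,2]<.0635)
    a=W[m]; A=np.c_[a[:,:2]-[x,y],np.ones(len(a))]
    s,_,_,_=np.linalg.lstsq(A,a[:,2],rcond=None); print('ring top',s[2],'slope',s[:2],len(a),'mean',a[:,:2].mean(0))
    m=(r<.017)&(W[:,2]>.06); print('head',np.median(W[m],0))
    m=(r>.027)&(r<.032)&(W[:,2]>.04)&(W[:,2]<.053);print('hub',np.median(W[m,2]))
E
python3 fin.py d6
```

```text
ring top 0.05664434663733211 slope [-0.0058  0.0037] 504 mean [ 0.6009 -0.2284]
head [ 0.6201 -0.2288  0.0693]
hub 0.04924164651057789
ring top 0.05616088460158595 slope [-0.0234 -0.0319] 668 mean [ 0.6051 -0.0188]
head [ 0.6189 -0.018   0.0694]
hub 0.04928956039822498
```

View pics/d6.png

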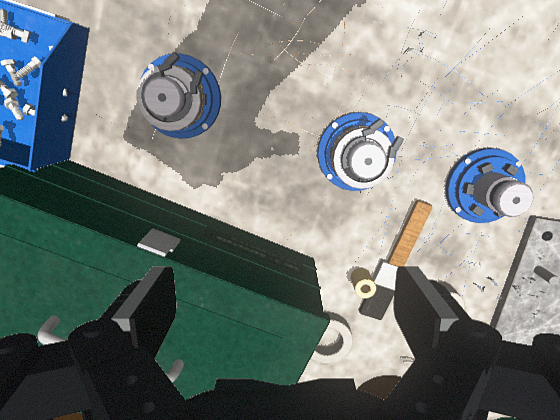

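Both hubs are home (tops 49.2 mm). Both rings lie flat in the grooves with closed lugs, at pixels (180,70) and (385,135). The arm is clear, so I'm handing in.

```bash
python3 -c "from bench import finish_job; print(finish_job())"
```

```text
the job is handed in; nothing more can be done
None
```

I handed the job in at about 57 s of the 210 s allowed. `finish_job` gave no verdict, so the results below rest on my own camera checks.

- **Hubs:** Only two hubs were on the bench. Both are seated on their own shafts, with their tops measured at 49.2 and 49.3 mm against 49 mm nominal.
- **Rings:** Each hub has a ring fitted with the pliers. Each lies in the groove with its lugs closed, and ring tops measured 56–57 mm. Fitted slopes were under 0.01 rad on one ring and about 0.04 rad on the other, where the fit was noisier; the limit is 0.1 rad.
- **Spares:** The third ring was flat on the bench in the last top view. The third shaft has no hub or ring.
- **Pliers:** They stand upright in the stand. The bar midpoint is at (0.466, 0.317), within about 1 mm of the pocket, and the bar tops are at 160 mm.
- **Disagreement:** The network reported a third hub at low confidence (0.27). It was near a plain grey bushing, about half a hub's size and without teeth, so I left it.
- **Not measured:** I didn't measure the marker, brush or drill case at the end. The marker and brush were visible in the last pictures, and no step involved touching any of the three.

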